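# Clamp the core cell and reset its interlock with the key

### The job

Clamp the glass core-sample cell: turn the round knob on its bridge clockwise and stop as soon as its clutch first slips, then let go. Then take the bar-handled key from the wooden block, push it fully into the lock on the sloping panel, turn it clockwise to its stop and back home again, draw it out and stand it back in the well it came from. Do not disturb the round-handled key, the beaker or the pot, and do not bump the lab stand.

Things in the scene. Friction and masses are not known exactly. Their poses are not given: they have to be found in the camera images.
- console: Fixed bench unit 180 mm deep (x), 280 wide (y), low front at -x. Origin on the bench where its halves meet. Half at y -125..5 mm: key panel sloping up from z 45 at x -87 to z 125 at x 27 mm, then flat to x 90. Half at y 5..155: deck 40 mm high with a glass core cell under a bridge.
- keyhole (a point): Centre of the keyhole, on the panel's face (console x -30, y -60, z 85 mm). z: outward normal, 35 deg from vertical, leaning to the console's front; x: straight up the slope. Slot 33 mm (x) by 12 mm (y), 3 mm bevel, plate 6 mm; behind it the rotor, slot narrowing to 10 mm. The key's foot stops 26 mm below the face (fully in). A turned key is trapped until home again.
- lock_rotor (a joint): Lock angle, rad: 0 home (slot up the slope; it starts there), grows clockwise seen from outside, hard stop at 1.30 (short black rib; the long rib is home). Drag 0.04 N m, no spring: stays where left. The key has about 0.07 rad play in it, so turn the key a little past each end.
- clamp_knob (a point): Centre of the clamp knob (console x 30, y 80, z 166 mm), z up, the height to grip: black plain cylinder 44 mm across, 32 high, silver top with index line (along x axis), over a steel collar 34 mm across with a small pointer. It stands on the bridge's crossbar: along console y, y 12..148 mm, 30 mm wide, top at z 140.
- clamp_screw (a joint): Angle of the clamp screw (collar under the knob), rad: grows clockwise seen from above, hard stop (clamped) at 1.60, starts at 0.4 to 1.0. Drag 0.05 N m, stays where left.
- clamp_clutch (a joint): Slip of knob relative to screw, rad, clockwise positive, 0 at the start. The knob drives the screw to its stop; then the clutch slips at 0.25 N m and this grows while the collar stands still. 0.1 is a clear first slip, 0.6 is overdone. Knob turn = change of clamp_screw + clamp_clutch.
- key_block: Light wooden block, fixed, 170 (x) by 60 (y) by 42 mm high, origin at the centre of its underside. Two wells in its top at x = -45 and +45 mm: slots 33 mm (x) by 12 mm (y), 34 mm deep, 3 mm bevelled rims; a key stands upright in each, its foot 8 mm above the bench.
- bar_key: The key to use: steel, 96 mm long, 70 g. Origin at the centre of its foot, z along the shank to the handle. Bit at the foot 28 (x) by 8 (y) by 16 mm high, alike on both sides (a half turn makes no difference). Round shank 8 mm. Flat rectangular bar handle 44 (x) by 12 mm thick (y), z 60..96 mm: pinch it across the 12 mm. Starts upright in either well, its x along the block's x.
- round_key: The wrong key, to be left alone in the other well: same steel, shank and bit, but a round disc handle 44 mm across, 12 mm thick, centred at z = 82 mm. Origin at the centre of its foot.
- beaker: Empty glass beaker, 68 mm across, 90 mm high, loose; origin at the centre of its underside. Stands beyond the key block.
- pot: Empty brown fibre plant pot, 60 mm across at the rim, 60 mm high, loose; origin at the centre of its underside. Stands in front of the console, robot side.
- stand: Lab stand, fixed; origin on the bench under its clamp's tip. Rod 12 mm thick, 450 mm high at x 295 mm on a foot (x 190..320, y -100..100 mm, 12 mm high). A level clamp arm runs from the rod to the tip: it fills x -5..310, y -21..21, z 285..315 mm, between console and key block.

How it is judged (in metres and radians):
On the way, in this order (a step that is already met when the one before it is completed fails the run):
1. the clamp screw is at its stop, the clutch has slipped, and the knob has been let go (value of joint clamp_screw above 1.5 rad and value of joint clamp_clutch above 0.03 rad and contact force between the fingers and console below 0.1 N), for 0.1 s.
2. the bar-handled key is fully in the lock, rotor at home (x of bar_key in the frame of keyhole between -0.005 and 0.005 m and y of bar_key in the frame of keyhole between -0.005 and 0.005 m and z of bar_key in the frame of keyhole below -0.022 m and angle between the z axis of bar_key and the z axis of keyhole, either way round below 0.15 rad and value of joint lock_rotor below 0.15 rad), for 0.1 s.
3. the key has turned the rotor to its stop (x of bar_key in the frame of keyhole between -0.005 and 0.005 m and y of bar_key in the frame of keyhole between -0.005 and 0.005 m and z of bar_key in the frame of keyhole below -0.022 m and angle between the z axis of bar_key and the z axis of keyhole, either way round below 0.15 rad and value of joint lock_rotor above 1.2 rad), for 0.1 s.
4. the key has turned the rotor back home (all of step 2), for 0.1 s.
5. the key is drawn out (z of bar_key in the frame of keyhole above 0.005 m), for 0.1 s.
At the end, for the whole second after the job is handed in: Clamp screw within 0.1 rad of its stop with the clutch slipped by 0.03 to 0.6 rad, lock rotor within 0.15 rad of home, the bar-handled key released, at rest and standing on the floor of the well it came from (foot within 10 mm of where it began, leaning less than 0.2 rad) (value of joint clamp_screw above 1.5 rad and value of joint clamp_clutch above 0.03 rad and value of joint lock_rotor below 0.15 rad and distance of bar_key from where it was at the start of the episode below 0.01 m and angle between bar_key's own z axis and vertical below 0.2 rad and height (world z) of bar_key below 0.012 m and linear speed of bar_key below 0.02 m/s and contact force between the fingers and bar_key below 0.1 N); the robot touches nothing.
It fails at once if the clutch was slipped on far past the first slip (value of joint clamp_clutch above 0.6 rad or value of joint clamp_clutch below -0.3 rad).
It fails at once if the round-handled key was disturbed (distance of round_key from where it was at the start of the episode above 0.015 m or angle between round_key's own z axis and vertical above 0.25 rad).
It fails at once if the beaker was disturbed (distance of beaker from where it was at the start of the episode above 0.02 m or angle between beaker's own z axis and vertical above 0.3 rad).
It fails at once if the pot was disturbed (distance of pot from where it was at the start of the episode above 0.02 m or angle between pot's own z axis and vertical above 0.3 rad).
It fails at once if the robot or the key bumped the lab stand (contact force between any of the arm, the fingers, bar_key and stand above 4 N).
It also fails if it takes over 72 s, if anything falls off the work surface, if the arm or the gripper's body presses on something with over 40 N, if the wrist force passes 120 N, or if a joint passes its speed limit or range.

### The arm

A 6-joint arm with a two-finger parallel gripper is mounted at the origin on the work surface. World frame = base frame: x ahead of the robot, y to its left, z up, the work surface at z = 0. Lengths are in mm, angles in rad, forces in N, time in s.
With the tool pointing down it reaches from about 275 to 750 mm from the base axis. Payload 10.2 kg.
Tool frame: the origin (TCP) lies midway between the tips of the shut fingers; the grasp point (between the pads) lies 19 mm behind it (ctrl.grip_depth is the distance from the TCP to the grasp point, in mm); y points along the fingers, x is the direction in which the jaws open and shut, and the axes are right-handed (so a half turn about y gives the same grasp; the last joint's range is limited). The gripper opens to 85 mm and grips with 20 to 120 N. Pads are 22 mm wide; open, the fingers measure 114 mm over their backs; the gripper's body (76 mm by 85 mm) begins 54 mm behind the grasp point. The pads swing forward as they close: fully open they stand 13 mm farther back than shut.
Start: joints at [-1.348, 0.313, 1.498, -0, 1.331, -0.223], TCP at [226.358, -473.702, 231.294] pointing down, gripper open.
Joint ranges: [-2.94, 2.94], [-0.97, 2.17], [0.19, 2.56], [-1.23, 4.37], [0.02, 3.11], [-2.88, 2.88]. Speed limits (rad/s): [2.39, 2.39, 3.01, 3.14, 3.14, 3.14].

### API

Orientations are given as a unit quaternion [w, x, y, z].
In Python, from rig import ctrl gives the robot as it stands. The module is installed in compiled form; this text tells all that it offers.
- The arm moves only by the tool drive_tool, never from a script. Its arguments are lists of equal length, an entry for each row: "gripper": the closure, from 0 (fully open) to 1 (shut); "offset": the shift along the tool's x, y, z in m, a list of three; "turn": the turn about the tool's y in degrees. In form: {"gripper": [gripper, ...], "offset": [[tx, ty, tz], ...], "turn": [turn, ...]}. A call has 1 to 20 rows; each row shifts and turns the commanded pose from where the row before left it, along the tool's axes as they then stand; what a row does not reach is not made up. A row lasts 1/12 s, in which the tool goes at most 41.7 mm and 7.16 degrees, less where a joint would pass 70% of its speed; a pose out of reach is approached as far as the arm can. A call is refused whole if a number of a shift passes 0.0417 or a number of a turn 7.16, either way. A call with a gripper value outside its range is refused whole. The fingers move at their own pace and stop on an object; "force" is the grip in N (left out, the last holds). Time passes only in rows, so rows that do not move let the fingers close. It gives the time, the measured TCP pose, the force and the opening at its end, in the units of the state.
- ctrl.sense(): the state, without advancing time (a new reading comes with each control period).
- ctrl.capture(name): name is "scene" or "side" or "wrist"; returns (picture, depth): 384x512x3 uint8, red, green, blue; 384x512 float32, mm along the optical axis (not along the pixel's ray), 0 where there is no reading.
- ctrl.camera_params(name): a dict with "fovy" (degrees; the focal length in pixels is half the picture's height over the tangent of half this angle, whatever the lens; pixels are square), "cx", "cy" (the principal point, pixels), "view" (4x4, takes a point from world to camera coordinates); the wrist camera has in their place "tool_from_camera" (4x4, takes a point from camera to tool coordinates, whose origin is the TCP and whose axes are the tool frame's). Camera axes: x right, y down, z forward; pixel columns grow to the right and rows downward; lengths in mm; the calibration is good to about 2 mm. A picture is of the moment at which its call begins: read the wrist's pose just before it. camera_params takes no time and is no camera call.
- ctrl.finish_job(): hands the job in, once; it reports no verdict.
Trained networks look in the newest picture that a camera, given by its name, has taken for a name from the list of things; names that differ only in an ending like _2 or _b are one class to them, and where a whole thing is asked for, a point or a joint stands for the part that bears it (a point fixed in the world has none). Each returns a list of dicts, best first, with "score" (0 to 1); they miss things now and then, are a little off and sometimes report something else, mostly with a low value. They report only what shows in the picture. A call takes as long as a camera call.
- ctrl.boxes_of(camera, query): "centre" ([x, y, z] in mm, in the coordinates of the camera as it stood for that picture, good to about 4 mm: the middle of the surface that is visible of it).
- ctrl.regions_of(camera, query): "mask" (384x512 bool, what is visible of it).
- ctrl.pinpoint(camera, query): "centre" ([x, y, z] in mm, in the coordinates of the camera as it stood for that picture, good to about 4 mm: a listed point, or the origin of a listed thing).
The state is a dict: "time_s": time; "joints": joint angles; "dq": joint speeds; "tau": joint torques, N m; "eef_pos": TCP position; "ee_rot": TCP orientation; "force": force on the tool from outside, world axes, zero at the start; "wrist_torque": the same for the moment, N m; "grip_width": opening from 0.0 (shut) to 1.0 (fully open).
Only numpy, scipy, OpenCV 4.12 (cv2) and the standard library are available. Lean on these libraries where they do the work, as an engineer would, in place of code of your own. Each camera call takes 0.05 s, during which the arm holds its last target.

## Working session

There is one attempt and no reset: what is moved stays moved. The work goes in short steps, Python scripts to look and compute and a tool call to move; the robot and the scene stay as the last step left them, time stands still between calls to the robot, and variables do not carry over. Pictures are saved under pics/ and viewed, and the job is handed in when it is done.

Besides the shell and the picture viewer there is one more tool, called after ">>>" in YAML: its name, and indented under it one key for each argument. drive_tool: Moves the arm, as the interface text tells. Its arguments: {"type":"object","properties":{"gripper":{"type":"array","items":{"type":"number"}},"offset":{"type":"array","items":{"type":"array","items":{"type":"number"}}},"turn":{"type":"array","items":{"type":"number"}},"force":{"type":"number"}},"required":["gripper","offset","turn"]}

```bash
mkdir -p pics; ls; cat > h.py <<'E'
import numpy as np, cv2
from scipy.spatial.transform import Rotation as R
from rig import ctrl
def rot(q): return R.from_quat([q[1],q[2],q[3],q[0]]).as_matrix()
def K(p): 
    f=192/np.tan(np.radians(p['fovy'])/2); return f,p['cx'],p['cy']
def camW(name,s=None):
    p=ctrl.camera_params(name)
    if 'view' in p: return np.linalg.inv(np.array(p['view']))
    s=s or ctrl.sense(); T=np.eye(4);T[:3,:3]=rot(s['ee_rot']);T[:3,3]=s['eef_pos']
    return T@np.array(p['tool_from_camera'])
def toW(name,c,s=None):
    T=camW(name,s); return T[:3,:3]@np.array(c)+T[:3,3]
def cap(name,fn):
    s=ctrl.sense(); im,d=ctrl.capture(name); cv2.imwrite('pics/'+fn+'.png',im[:,:,::-1]); np.save('pics/'+fn+'.npy',d); return im,d,s
def pix(name,pts,s=None):
    T=np.linalg.inv(camW(name,s)); f,cx,cy=K(ctrl.camera_params(name))
    c=np.atleast_2d(pts)@T[:3,:3].T+T[:3,3]
    return np.c_[f*c[:,0]/c[:,2]+cx,f*c[:,1]/c[:,2]+cy]
def cloud(name,d,s=None):
    T=camW(name,s); f,cx,cy=K(ctrl.camera_params(name))
    v,u=np.mgrid[:384,:512]; c=np.stack([(u-cx)/f*d,(v-cy)/f*d,d],-1)
    return c@T[:3,:3].T+T[:3,3]
E
python3 - <<'E'
from h import *
print(ctrl.sense()); print(ctrl.grip_depth)
for n in ['scene','side','wrist']:
    p=ctrl.camera_params(n); print(n,p['fovy'],p['cx'],p['cy']); print(np.round(camW(n),3))
    im,d,s=cap(n,n+'0')
    for q in ['console','keyhole','clamp_knob','key_block','bar_key','round_key','beaker','pot','stand']:
        r=ctrl.pinpoint(n,q)
        print(q,[(round(x['score'],2),np.round(toW(n,x['centre'],s)).tolist()) for x in r[:3]])
E
```

```text
pics
{'time_s': 0.0, 'joints': array([-1.34842209e+00,  3.13445162e-01,  1.49843191e+00,  1.18446427e-05,
        1.33098229e+00, -2.23385428e-01]), 'dq': array([-0.00224809, -0.00091107,  0.00096803,  0.00135006,  0.00102582,
       -0.00070746]), 'tau': array([ 6.12608856e-04, -4.12267435e+01, -2.59743547e+01, -1.43635384e-04,
        4.18622454e-03,  3.23391447e-06]), 'eef_pos': array([ 226.29238385, -473.44928269,  230.73949504]), 'ee_rot': array([ 0.59847109, -0.59783167,  0.37742731, -0.37680003]), 'force': array([0.05228551, 0.44657781, 0.97857382]), 'wrist_torque': array([ 0.04760445,  0.03403286, -0.01912875]), 'grip_width': 0.9997549572439227}
18.700000000000003
scene 52.14309096737594 261.18958462631366 185.66907351939994
[[-4.330000e-01  6.810000e-01 -5.910000e-01  1.077531e+03]
 [ 9.010000e-01  3.360000e-01 -2.730000e-01  2.192850e+02]
 [ 1.200000e-02 -6.510000e-01 -7.590000e-01  8.012570e+02]
 [ 0.000000e+00  0.000000e+00  0.000000e+00  1.000000e+00]]
console [(0.92, [519.0, 183.0, -1.0]), (0.74, [376.0, 88.0, -3.0])]
keyhole [(0.61, [495.0, 127.0, 85.0])]
clamp_knob [(
[... 637 characters left out ...]
123.0, 86.0])]
clamp_knob [(0.91, [542.0, 266.0, 165.0]), (0.34, [510.0, -293.0, 6.0])]
key_block [(0.97, [505.0, -253.0, 0.0]), (0.49, [540.0, 264.0, 168.0])]
bar_key [(0.47, [510.0, -205.0, 5.0])]
round_key [(0.4, [506.0, -292.0, 6.0])]
beaker [(0.65, [644.0, -262.0, -1.0])]
pot [(0.93, [373.0, 91.0, -3.0])]
stand []
wrist 66.2779767168081 254.42204603906245 190.8523537090328
[[ 4.32000e-01 -8.71000e-01 -2.33000e-01  2.86228e+02]
 [-9.02000e-01 -4.17000e-01 -1.11000e-01 -4.46649e+02]
 [-0.00000e+00  2.58000e-01 -9.66000e-01  3.72955e+02]
 [ 0.00000e+00  0.00000e+00  0.00000e+00  1.00000e+00]]
console []
keyhole []
clamp_knob []
key_block []
bar_key []
round_key []
beaker []
pot []
stand []
```

```bash
python3 - <<'E'
from h import *
for n in ['scene','side']:
    im=cv2.imread(f'pics/{n}0.png'); d=np.load(f'pics/{n}0.npy'); P=cloud(n,d); np.save(f'pics/P_{n}.npy',P)
    m=(P[...,2]>250)&(P[...,2]<340)&(P[...,0]>250)&(abs(P[...,1])<230)&(d>0)
    p=P[m]; print(n,'high pts',len(p), np.round(p[np.argsort(p[:,0])[::max(1,len(p)//25)]]).tolist()[:30])
    for nm,c in {'con':([500,187,60],90),'blk':([510,-250,50],50)}.items():
        u,v=pix(n,[c[0]])[0].astype(int); r=c[1]
        cr=im[max(0,v-r*3//4):v+r*3//4,max(0,u-r):u+r]; cv2.imwrite(f'pics/{n}_{nm}.png',cv2.resize(cr,(800,600),interpolation=cv2.INTER_CUBIC)); print(nm,u-r,v-r*3//4,800/2/r)
E
```

```text
scene high pts 3173 [[250.0, 66.0, 296.0], [260.0, 107.0, 254.0], [266.0, 66.0, 287.0], [271.0, 63.0, 286.0], [274.0, 53.0, 277.0], [277.0, -3.0, 299.0], [279.0, 63.0, 272.0], [281.0, -4.0, 317.0], [282.0, -8.0, 329.0], [283.0, 2.0, 312.0], [284.0, 27.0, 309.0], [286.0, 10.0, 331.0], [581.0, 41.0, 302.0], [610.0, 33.0, 304.0], [635.0, 23.0, 312.0], [652.0, 28.0, 302.0], [697.0, 26.0, 301.0], [738.0, 25.0, 306.0], [776.0, 22.0, 305.0], [809.0, 25.0, 302.0], [839.0, 23.0, 305.0], [864.0, 26.0, 315.0], [874.0, 33.0, 299.0], [878.0, 18.0, 328.0], [885.0, 32.0, 302.0], [887.0, 20.0, 303.0]]
con 262 152 4.444444444444445
blk 140 127 8.0
side high pts 1919 [[250.0, 59.0, 319.0], [253.0, 56.0, 326.0], [256.0, 73.0, 281.0], [259.0, 56.0, 323.0], [262.0, 61.0, 314.0], [264.0, 108.0, 250.0], [267.0, 71.0, 271.0], [270.0, 67.0, 278.0], [273.0, 60.0, 283.0], [276.0, 52.0, 291.0], [279.0, 38.0, 338.0], [282.0, 79.0, 252.0], [285.0, 22.0, 334.0], [582.0, 41.0, 299.0], [604.0, 12.0, 303.0], [623.0, 19.0, 310.0], [639.0, 31.0, 299.0], [671.0, 27.0, 302.0], [717.0, 21.0, 305.0], [759.0, 21.0, 305.0], [806.0, 23.0, 305.0], [850.0, 21.0, 305.0], [861.0, 32.0, 313.0], [868.0, 16.0, 318.0], [873.0, 34.0, 313.0], [883.0, 32.0, 295.0]]
con 151 211 4.444444444444445
blk 220 144 8.0
```

```bash
python3 - <<'E'
from h import *
s=ctrl.sense(); print(np.round(rot(s['ee_rot']),4)); print(np.round(ctrl.camera_params('wrist')['tool_from_camera'],3))
from scipy.optimize import minimize
P=np.concatenate([np.load(f'pics/P_{n}.npy').reshape(-1,3) for n in ['scene','side']])
def near(c,r): return P[(abs(P[:,0]-c[0])<r)&(abs(P[:,1]-c[1])<r)]
b=near([510,-250],130); t=b[(b[:,2]>38)&(b[:,2]<46)]; print('blk',len(t)); print(cv2.minAreaRect(t[:,:2].astype(np.float32)), t[:,2].mean())
for n in ['scene','side']:
    p=np.load(f'pics/P_{n}.npy').reshape(-1,3); b=p[(abs(p[:,0]-510)<80)&(abs(p[:,1]+250)<110)]
    t=b[(b[:,2]>38)&(b[:,2]<46)];print(n,cv2.minAreaRect(t[:,:2].astype(np.float32)),t.mean(0))
    c=p[(abs(p[:,0]-540)<40)&(abs(p[:,1]-267)<90)]
    t=c[(c[:,2]>136)&(c[:,2]<146)];print('bridge',cv2.minAreaRect(t[:,:2].astype(np.float32)),t.mean(0))
    t=c[(c[:,2]>178)&(c[:,2]<188)];print('knobtop',len(t),t.mean(0),t.min(0),t.max(0))
    hk=p[(abs(p[:,0]-510)<40)&(abs(p[:,1]+206)<30)&(p[:,2]>70)];print('barhandle',len(hk),hk.mean(0),cv2.minAreaRect(hk[:,:2].astype(np.float32)),hk[:,2].max())
E
```

```text
[[ 0.4312 -0.      0.9023]
 [-0.9023 -0.      0.4312]
 [-0.     -1.     -0.    ]]
[[ 1.00000e+00  1.00000e-03  0.00000e+00  1.41200e+00]
 [ 0.00000e+00 -2.58000e-01  9.66000e-01 -1.41673e+02]
 [ 1.00000e-03 -9.66000e-01 -2.58000e-01  6.56820e+01]
 [ 0.00000e+00  0.00000e+00  0.00000e+00  1.00000e+00]]
blk 1436
((559.1168823242188, -247.84768676757812), (162.207763671875, 176.95193481445312), 1.1094138622283936) 41.57674008979704
scene ((509.495361328125, -249.1414031982422), (63.0429801940918, 171.97216796875), 1.064304232597351) [ 513.69051795 -245.3482908    41.34426105]
bridge ((543.8463745117188, 267.95770263671875), (31.483919143676758, 135.5177764892578), 4.558441162109375) [545.60580782 269.29835993 139.779136  ]
knobtop 325 [545.41161054 267.83703602 182.43536526] [521.42002887 246.68001398 178.00729389] [567.11189333 289.18610826 186.05633301]
barhandle 193 [ 512.39549528 -201.38242224   91.37825995] ((509.6067199707031, -203.53854370117188), (14.003049850463867, 44.238521575927734), 2.286675214767456) 105.71105163870152
side ((508.4979248046875, -248.8677978515625), (60.28242111206055, 176.3179473876953), 0.26917630434036255) [ 505.93171625 -234.38820333   41.91559394]
bridge ((542.0319213867188, 267.9477844238281), (31.668123245239258, 139.262939453125), 2.5232913494110107) [539.23111314 299.80544794 140.15489081]
knobtop 285 [542.30774166 270.63328361 182.49365646] [521.37341981 244.31881265 178.05246919] [564.81607328 291.1420753  186.4821755 ]
barhandle 85 [ 507.12826923 -193.83554709   93.09728246] ((508.10113525390625, -201.35287475585938), (11.514994621276855, 44.963279724121094), 0.609923779964447) 107.64794086759923
```

```bash
cat >> h.py <<'E'
import math,json
def yaw_of(s): M=rot(s['ee_rot']); return math.degrees(math.atan2(M[1,0],M[0,0]))
def plan(pos,yaw=None,s=None,vmax=38,g=None,wmax=7.0,start=None):
    """rows to go straight to pos(mm), yaw deg"""
    s=s or ctrl.sense(); p=np.array(start[:3] if start is not None else s['eef_pos'],float); w=start[3] if start is not None else yaw_of(s)
    if yaw is None: yaw=w
    dw=(yaw-w+180)%360-180
    n=max(1,math.ceil(np.linalg.norm(np.array(pos)-p)/vmax),math.ceil(abs(dw)/wmax)); off=[];turn=[]
    for i in range(n):
        t=np.array(pos)-p; t=t/(n-i); a=math.radians(w)
        X=np.array([math.cos(a),math.sin(a),0]);Y=np.array([0,0,-1.]);Z=np.array([-math.sin(a),math.cos(a),0])
        o=np.round([t@X,t@Y,t@Z]); 
        if n-i<=2: o=np.round([t@X,t@Y,t@Z],1)
        off.append((o/1000).round(4).tolist()); p=p+o[0]*X+o[1]*Y+o[2]*Z
        r=round(-(((yaw-w+180)%360-180))/(n-i),1); turn.append(r); w-=r
    print(n,'rows','"offset":',json.dumps(off),'"turn":',json.dumps(turn)); print('end',np.round(p,1),round(w,1))
E
python3 - <<'E'
from h import *
plan([470,240,232],5)
E
```

```text
20 rows "offset": [[-0.027, -0.0, 0.026], [-0.025, -0.0, 0.028], [-0.024, -0.0, 0.029], [-0.022, -0.0, 0.031], [-0.02, -0.0, 0.032], [-0.018, -0.0, 0.033], [-0.016, -0.0, 0.034], [-0.013, -0.0, 0.035], [-0.011, -0.0, 0.036], [-0.009, -0.0, 0.037], [-0.007, -0.0, 0.037], [-0.005, -0.0, 0.037], [-0.002, -0.0, 0.038], [-0.0, -0.0, 0.038], [0.002, -0.0, 0.038], [0.004, -0.0, 0.037], [0.007, -0.0, 0.037], [0.009, -0.0, 0.037], [0.0112, -0.0003, 0.0361], [0.0132, -0.0004, 0.0353]] "turn": [-3.5, -3.5, -3.5, -3.5, -3.5, -3.5, -3.5, -3.5, -3.5, -3.5, -3.4, -3.5, -3.4, -3.5, -3.4, -3.5, -3.4, -3.5, -3.4, -3.5]
end [470. 240. 232.] 5.0
```

>>> drive_tool:
  gripper: [0, 0, 0, 0, 0, 0, 0, 0, 0, 0, 0, 0, 0, 0, 0, 0, 0, 0, 0, 0]
  offset:
    - [-0.027, 0, 0.026]
    - [-0.025, 0, 0.028]
    - [-0.024, 0, 0.029]
    - [-0.022, 0, 0.031]
    - [-0.02, 0, 0.032]
    - [-0.018, 0, 0.033]
    - [-0.016, 0, 0.034]
    - [-0.013, 0, 0.035]
    - [-0.011, 0, 0.036]
    - [-0.009, 0, 0.037]
    - [-0.007, 0, 0.037]
    - [-0.005, 0, 0.037]
    - [-0.002, 0, 0.038]
    - [0, 0, 0.038]
    - [0.002, 0, 0.038]
    - [0.004, 0, 0.037]
    - [0.007, 0, 0.037]
    - [0.009, 0, 0.037]
    - [0.011, 0, 0.036]
    - [0.013, 0, 0.035]
  turn: [-3.5, -3.5, -3.5, -3.5, -3.5, -3.5, -3.5, -3.5, -3.5, -3.5, -3.4, -3.5, -3.4, -3.5, -3.4, -3.5, -3.4, -3.5, -3.4, -3.5]

```text
time_s: 3.17
eef_pos: [469.7, 241.8, 231.3]
ee_rot: [0.706, -0.706, -0.032, 0.032]
force: [1.1, -0.9, -0.2]
grip_width: 0.997
```

```bash
python3 - <<'E'
from h import *
im,d,s=cap('wrist','w1'); print(s['eef_pos'],yaw_of(s))
for q in ['console','keyhole','clamp_knob','pot']:
    r=ctrl.pinpoint('wrist',q)
    print(q,[(round(x['score'],2),np.round(toW('wrist',x['centre'],s),1).tolist()) for x in r[:2]])
P=cloud('wrist',d,s); np.save('pics/P_w1.npy',P); p=P.reshape(-1,3)
c=p[(abs(p[:,0]-543)<60)&(abs(p[:,1]-267)<100)]
t=c[(c[:,2]>137)&(c[:,2]<144)];print('bridge',len(t),cv2.minAreaRect(t[:,:2].astype(np.float32)),t.mean(0))
t=c[(c[:,2]>178)&(c[:,2]<188)];print('knobtop',len(t),t.mean(0),t.min(0),t.max(0),cv2.minEnclosingCircle(t[:,:2].astype(np.float32)))
E
```

```text
[469.72328424 241.77274249 231.2892387 ] 5.235553441549384
console [(0.91, [520.2, 186.4, -2.6])]
keyhole [(0.64, [496.7, 125.1, 85.6])]
clamp_knob [(0.88, [545.3, 264.0, 159.8])]
pot [(0.83, [378.7, 88.1, -2.0])]
bridge 3778 ((545.2832641601562, 266.645263671875), (30.198095321655273, 135.07394409179688), 4.717264175415039) [542.5742249  280.19485869 138.89693113]
knobtop 3177 [544.32314939 267.25339897 181.76377879] [523.43770502 244.40493771 178.01724726] [566.89243805 288.10752991 184.70517567] ((545.4288330078125, 266.3496398925781), 22.15459442138672)
```

```bash
python3 - <<'E'
from h import *
plan([545,267,200],5)
plan([545,267,144],5,start=[545,267,200,5],vmax=20)
E
```

```text
3 rows "offset": [[0.026, 0.01, 0.007], [0.0259, 0.0106, 0.007], [0.0259, 0.0105, 0.007]] "turn": [0.0, 0.0, 0.0]
end [545. 267. 200.] 5.0
3 rows "offset": [[0.0, 0.019, 0.0], [0.0, 0.0185, 0.0], [0.0, 0.0185, 0.0]] "turn": [0.0, -0.0, -0.0]
end [545. 267. 144.] 5.0
```

>>> drive_tool:
  gripper: [0, 0, 0, 0, 0, 0, 0, 0]
  offset:
    - [0.026, 0.01, 0.007]
    - [0.026, 0.01, 0.007]
    - [0.026, 0.011, 0.007]
    - [0, 0, 0]
    - [0, 0.019, 0]
    - [0, 0.019, 0]
    - [0, 0.018, 0]
    - [0, 0, 0]
  turn: [0, 0, 0, 0, 0, 0, 0, 0]

```text
time_s: 4.08
eef_pos: [543.7, 265.7, 141.5]
ee_rot: [-0.706, 0.707, 0.028, -0.032]
force: [-0.5, -0.7, -0.8]
grip_width: 0.998
```

```bash
python3 - <<'E'
from h import *
im,d,s=cap('wrist','w2'); print(s['eef_pos'],yaw_of(s),s['force'],s['wrist_torque'])
E
```

```text
[543.73878049 265.6773421  141.49112541] 4.933749951262266 [-0.52643394 -0.74279626 -0.84985257] [0.0020276  0.02085703 0.05743428]
```

>>> drive_tool:
  gripper: [0.6, 0.6, 0.6, 0.6, 0.6, 0.6, 0.6, 0.6]
  offset:
    - [0, -0.002, 0]
    - [0, 0, 0]
    - [0, 0, 0]
    - [0, 0, 0]
    - [0, 0, 0]
    - [0, 0, 0]
    - [0, 0, 0]
    - [0, 0, 0]
  turn: [0, 0, 0, 0, 0, 0, 0, 0]
  force: 50

```text
time_s: 4.8
eef_pos: [544.6, 267.3, 148.1]
ee_rot: [-0.706, 0.707, 0.031, -0.032]
force: [-9.3, -3.1, 12.0]
grip_width: 0.5
```

```bash
python3 - <<'E'
from h import *
s=ctrl.sense(); print(s['eef_pos'],yaw_of(s),s['force'],s['wrist_torque'],s['grip_width']*85)
E
```

```text
[544.61259381 267.32188525 148.05390519] 5.055477040511366 [-9.30442388 -3.12612994 11.98740211] [-0.46706403  1.48859911 -0.09740843] 42.51997980293956
```

>>> drive_tool:
  gripper: [0.35, 0.35, 0.6, 0.6, 0.6, 0.6]
  offset:
    - [0, -0.005, 0]
    - [0, 0, 0]
    - [0, 0, 0]
    - [0, 0, 0]
    - [0, 0, 0]
    - [0, 0, 0]
  turn: [0, 0, 0, 0, 0, 0]
  force: 50

```text
time_s: 5.3
eef_pos: [544.6, 267.4, 152.3]
ee_rot: [-0.706, 0.706, 0.031, -0.032]
force: [-7.9, -2.4, 10.2]
grip_width: 0.502
```

```bash
python3 - <<'E'
from h import *
s=ctrl.sense(); print(s['eef_pos'],yaw_of(s),s['force'],s['wrist_torque'],s['grip_width']*85)
E
```

```text
[544.61777018 267.4415091  152.25819828] 5.0535544147652685 [-7.91049938 -2.39514914 10.20871474] [-0.32047154  1.44984165 -0.01702147] 42.6403372228874
```

>>> drive_tool:
  gripper: [0.6, 0.6, 0.6, 0.6, 0.6]
  offset:
    - [0, 0, 0]
    - [0, 0, 0]
    - [0, 0, 0]
    - [0, 0, 0]
    - [0, 0, 0]
  turn: [4, 4, 4, 4, 0]

```text
time_s: 5.72
eef_pos: [544.7, 267.4, 152.3]
ee_rot: [-0.704, 0.704, -0.069, 0.068]
force: [-7.9, -1.6, 10.0]
grip_width: 0.498
```

```bash
python3 - <<'E'
from h import *
im,d,s=cap('wrist','w3'); print(s['eef_pos'],yaw_of(s),s['force'],s['wrist_torque'],s['grip_width']*85)
E
```

```text
[544.71993155 267.41866885 152.27101335] -11.1535479843854 [-7.85891259 -1.61948175 10.0338529 ] [-0.30485912  1.27013301 -0.09445399] 42.37019704264622
```

>>> drive_tool:
  gripper: [0.6, 0.6, 0.6, 0.6, 0.6]
  offset:
    - [0, 0, 0]
    - [0, 0, 0]
    - [0, 0, 0]
    - [0, 0, 0]
    - [0, 0, 0]
  turn: [4, 4, 4, 0, 0]

```text
time_s: 6.18
eef_pos: [544.8, 267.4, 152.3]
ee_rot: [-0.693, 0.693, -0.141, 0.14]
force: [-8.0, -1.0, 10.0]
grip_width: 0.503
```

```bash
python3 - <<'E'
from h import *
s=ctrl.sense(); print(s['eef_pos'],yaw_of(s),s['force'],s['wrist_torque'],s['tau'][5])
E
```

```text
[544.80241885 267.36422211 152.26295093] -22.967595084453503 [-7.95477016 -1.04231696 10.02534255] [-0.34014423  1.17541733 -0.04914297] 0.09402201510965824
```

>>> drive_tool:
  gripper: [0.6, 0.6, 0.6]
  offset:
    - [0, 0, 0]
    - [0, 0, 0]
    - [0, 0, 0]
  turn: [4, 4, 0]

```text
time_s: 6.43
eef_pos: [544.8, 267.4, 152.3]
ee_rot: [-0.681, 0.681, -0.19, 0.19]
force: [-6.7, -2.8, 9.4]
grip_width: 0.498
```

```bash
python3 - <<'E'
from h import *
s=ctrl.sense(); print(s['eef_pos'],yaw_of(s),s['force'],s['wrist_torque'],s['tau'][5])
E
```

```text
[544.84894401 267.35000803 152.26308794] -31.154703897946256 [-6.71653731 -2.8051483   9.43247149] [-0.34388784  1.19926773 -0.05284571] 0.8414257317781448
```

>>> drive_tool:
  gripper: [0.6, 0.6, 0.6]
  offset:
    - [0, 0, 0]
    - [0, 0, 0]
    - [0, 0, 0]
  turn: [4, 4, 0]

```text
time_s: 6.68
eef_pos: [544.9, 267.3, 152.3]
ee_rot: [-0.666, 0.666, -0.237, 0.237]
force: [-7.8, -2.0, 9.1]
grip_width: 0.498
```

```bash
python3 - <<'E'
from h import *
s=ctrl.sense(); print(s['eef_pos'],yaw_of(s),s['force'],s['wrist_torque'],s['tau'][5])
E
```

```text
[544.90550018 267.31375324 152.28109309] -39.15703954702252 [-7.83715978 -2.02565885  9.11968662] [-0.41100029  1.14744759 -0.04232836] 0.8424966596066952
```

>>> drive_tool:
  gripper: [0.6, 0.6, 0.6]
  offset:
    - [0, 0, 0]
    - [0, 0, 0]
    - [0, 0, 0]
  turn: [4, 4, 0]

```text
time_s: 6.93
eef_pos: [544.9, 267.3, 152.3]
ee_rot: [-0.648, 0.648, -0.283, 0.283]
force: [-7.3, -3.5, 9.4]
grip_width: 0.498
```

```bash
python3 - <<'E'
from h import *
s=ctrl.sense(); print(yaw_of(s),s['force'],s['wrist_torque'],s['tau'][5])
E
```

```text
-47.143835941423696 [-7.27113509 -3.48308772  9.43624669] [-0.47250045  1.07083656 -0.02530191] 0.851069949567318
```

>>> drive_tool:
  gripper: [0.6, 0.6, 0.6]
  offset:
    - [0, 0, 0]
    - [0, 0, 0]
    - [0, 0, 0]
  turn: [4, 4, 0]

```text
time_s: 7.18
eef_pos: [545.0, 267.2, 152.3]
ee_rot: [-0.626, 0.627, -0.327, 0.327]
force: [-6.6, -1.7, 9.4]
grip_width: 0.502
```

```bash
python3 - <<'E'
from h import *
s=ctrl.sense(); print(yaw_of(s),s['force'],s['wrist_torque'],s['tau'][5])
E
```

```text
-55.14165682262932 [-6.61146419 -1.74632062  9.42101441] [-0.52006891  1.06631722  0.01875083] 0.8497971296310425
```

```bash
python3 - <<'E'
from h import *
im,d,s=cap('wrist','w4'); print(s['eef_pos'],yaw_of(s),s['force'],s['wrist_torque'],s['tau'][5])
E
```

```text
[544.96786821 267.19683524 152.28970047] -55.14165682262932 [-6.61146419 -1.74632062  9.42101441] [-0.52006891  1.06631722  0.01875083] 0.8497971296310425
```

```bash
python3 - <<'E'
from h import *
# need tool poses: w2: pos/yaw; w4
def T(pos,yaw):
    a=math.radians(yaw);M=np.eye(4);M[:3,:3]=np.array([[math.cos(a),0,-math.sin(a)],[math.sin(a),0,math.cos(a)],[0,-1,0]]);M[:3,3]=pos
    return M@np.array(ctrl.camera_params('wrist')['tool_from_camera'])
f,cx,cy=K(ctrl.camera_params('wrist'))
for fn,pos,yaw in [('w2',[543.7,265.7,141.5],4.93),('w3',[544.7,267.4,152.3],-11.15),('w4',[545,267.2,152.3],-55.14)]:
    C=T(pos,yaw); im=cv2.imread(f'pics/{fn}.png'); g=cv2.cvtColor(im,cv2.COLOR_BGR2GRAY)
    # rectify knob top to world plane z=182, 0.1mm/px, console-aligned axes (yaw 4.8)
    n=480; ii,jj=np.mgrid[:n,:n]; X=(jj-n/2)*.1; Y=-(ii-n/2)*.1; a=math.radians(4.8)
    W=np.stack([545+X*math.cos(a)-Y*math.sin(a),267+X*math.sin(a)+Y*math.cos(a),np.full(X.shape,182.)],-1)
    c=(W-C[:3,3])@C[:3,:3]
    mu=(f*c[...,0]/c[...,2]+cx).astype(np.float32); mv=(f*c[...,1]/c[...,2]+cy).astype(np.float32)
    cv2.imwrite(f'pics/{fn}_top.png',cv2.remap(im,mu,mv,cv2.INTER_CUBIC))
ims=np.hstack([cv2.imread(f'pics/{k}_top.png') for k in ['w2','w3','w4']]); cv2.imwrite('pics/tops.png',cv2.resize(ims,(798,266)))
u=cv2.imread('pics/w4.png')[130:200,120:250]; cv2.imwrite('pics/w4c.png',cv2.resize(u,None,fx=5,fy=5))
E
python3 - <<'E'
from h import *
o=[]
for n in ['scene','side']:
    im,d,s=cap(n,n+'1')
    for f in ['0','1']:
        i=cv2.imread(f'pics/{n}{f}.png'); u,v=pix(n,[[545,267,155]])[0].astype(int); o.append(cv2.resize(i[v-24:v+24,u-24:u+24],(400,400),interpolation=cv2.INTER_CUBIC))
cv2.imwrite('pics/coll.png',cv2.resize(np.vstack([np.hstack(o[:2]),np.hstack(o[2:])]),(600,600)))
print(ctrl.sense()['tau'][5],ctrl.sense()['wrist_torque'])
E
```

```text
-0.032312358962371945 [-0.55054685  1.07049491 -0.04770207]
```

>>> drive_tool:
  gripper: [0.6]
  offset:
    - [0, 0, 0]
  turn: [3]

```text
time_s: 7.42
eef_pos: [545.0, 267.2, 152.3]
ee_rot: [-0.618, 0.619, -0.342, 0.342]
force: [-6.4, -3.0, 8.9]
grip_width: 0.5
```

```bash
python3 - <<'E'
from h import *
s=ctrl.sense(); print(yaw_of(s),s['force'],s['wrist_torque'],s['tau'][5])
E
```

```text
-57.91643870780762 [-6.35993064 -3.0232235   8.87337072] [-0.58087169  1.06406249  0.2143574 ] -1.2336527556180954
```

>>> drive_tool:
  gripper: [0.6]
  offset:
    - [0, 0, 0]
  turn: [0]

```text
time_s: 7.5
eef_pos: [545.0, 267.2, 152.3]
ee_rot: [-0.618, 0.619, -0.343, 0.343]
force: [-6.7, -2.6, 9.6]
grip_width: 0.5
```

```bash
python3 - <<'E'
from h import *
s=ctrl.sense(); print(yaw_of(s),s['force'],s['wrist_torque'],s['tau'][5])
E
```

```text
-58.07397457903015 [-6.65348479 -2.56154428  9.62642363] [-0.5350886   1.12937936  0.09201997] 0.6051568686962128
```

>>> drive_tool:
  gripper: [0.6]
  offset:
    - [0, 0, 0]
  turn: [3]

```text
time_s: 7.58
eef_pos: [545.0, 267.2, 152.3]
ee_rot: [-0.609, 0.61, -0.359, 0.358]
force: [-7.6, -3.5, 10.1]
grip_width: 0.502
```

```bash
python3 - <<'E'
from h import *
s=ctrl.sense(); print(yaw_of(s),s['force'],s['wrist_torque'],s['tau'][5])
E
```

```text
-60.92408612028233 [-7.55089971 -3.50062755 10.14210236] [-0.58454532  1.09100208  0.18729846] -1.1514237150549889
```

>>> drive_tool:
  gripper: [0.6, 0.6, 0.6]
  offset:
    - [0, 0, 0]
    - [0, 0, 0]
    - [0, 0, 0]
  turn: [0, 0, 0]

```text
time_s: 7.83
eef_pos: [545.0, 267.2, 152.3]
ee_rot: [-0.609, 0.61, -0.359, 0.359]
force: [-6.0, -2.6, 9.2]
grip_width: 0.5
```

```bash
python3 - <<'E'
from h import *
s=ctrl.sense(); print(yaw_of(s),s['force'],s['wrist_torque'],s['tau'][5])
E
```

```text
-60.95391802931343 [-5.97750904 -2.64848276  9.19221304] [-0.52242193  1.07396884 -0.04217329] -0.044034349266439676
```

```bash
python3 - <<'E'
from h import *
o=[]
i=cv2.imread('pics/w1.png')[130:230,310:430]; cv2.imwrite('pics/w1c.png',cv2.resize(i,(720,600),interpolation=cv2.INTER_CUBIC))
E
```

>>> drive_tool:
  gripper: [0, 0, 0, 0, 0, 0, 0, 0, 0]
  offset:
    - [0, 0, 0]
    - [0, 0, 0]
    - [0, 0, 0]
    - [0, 0, 0]
    - [0, -0.03, 0]
    - [0, -0.04, 0]
    - [-0.02, -0.02, -0.03]
    - [-0.02, 0, -0.03]
    - [0, 0, -0.03]
  turn: [0, 0, 0, 0, 0, 0, 0, 0, 0]

```text
time_s: 8.58
eef_pos: [445.5, 260.2, 242.3]
ee_rot: [0.611, -0.609, 0.358, -0.358]
force: [0.5, -0.1, 0.1]
grip_width: 1.001
```

```bash
python3 - <<'E'
from h import *
o=[]
for n in ['scene','side']:
    im,d,s=cap(n,n+'2')
    for f in ['0','2']:
        i=cv2.imread(f'pics/{n}{f}.png'); u,v=pix(n,[[545,267,155]])[0].astype(int); o.append(cv2.resize(i[v-24:v+24,u-24:u+24],(400,400),interpolation=cv2.INTER_CUBIC))
cv2.imwrite('pics/coll2.png',cv2.resize(np.vstack([np.hstack(o[:2]),np.hstack(o[2:])]),(600,600)))
im,d,s=cap('wrist','w5');print(s['eef_pos'],yaw_of(s),s['force'],s['wrist_torque'])
E
```

```text
[444.11444644 258.13037867 241.5177053 ] -60.88765435190399 [ 0.96340883 -0.46224503 -1.30092927] [-0.03139855 -0.0651494  -0.00877839]
```

```bash
python3 - <<'E'
from h import *
i=cv2.imread('pics/w5.png')[20:115,265:375]; a=cv2.resize(i,(694,600),interpolation=cv2.INTER_CUBIC); cv2.imwrite('pics/w5c.png',a)
i=cv2.imread('pics/w5.png')[110:230,330:450]; cv2.imwrite('pics/w5k.png',cv2.resize(i,(600,600),interpolation=cv2.INTER_CUBIC))
E
python3 - <<'E'
from h import *
u0,v0=pix('scene',[[545,267,155]])[0].astype(int)
for z in (144,148):
  for a in (0.4,0.77,1.0,1.3,1.6,1.9,2.2,-1.57,-2.0,-2.4):
    t=math.radians(4.8)-a; p=[545+24*math.cos(t),267+24*math.sin(t),z]
    u,v=pix('scene',[p])[0]; print(z,a,np.round([(u-u0+24)*6.25,(v-v0+24)*6.25]))
i=[cv2.imread(f'pics/scene{k}.png')[v0-20:v0+20,u0-25:u0+25] for k in '02']
cv2.imwrite('pics/c3.png',cv2.resize(np.hstack(i),(800,320),interpolation=cv2.INTER_NEAREST))
E
```

```text
144 0.4 [105. 217.]
144 0.77 [ 85. 198.]
144 1.0 [ 76. 184.]
144 1.3 [ 71. 166.]
144 1.6 [ 72. 149.]
144 1.9 [ 79. 134.]
144 2.2 [ 93. 122.]
144 -1.57 [220. 195.]
144 -2.0 [217. 169.]
144 -2.4 [203. 146.]
148 0.4 [108. 210.]
148 0.77 [ 88. 191.]
148 1.0 [ 79. 177.]
148 1.3 [ 74. 159.]
148 1.6 [ 75. 142.]
148 1.9 [ 82. 127.]
148 2.2 [ 96. 115.]
148 -1.57 [223. 188.]
148 -2.0 [221. 162.]
148 -2.4 [206. 139.]
```

```bash
python3 - <<'E'
from h import *
plan([420,20,235],-30)
plan([490,-205,220],1,start=[420,20,235,-30])
E
```

```text
7 rows "offset": [[0.028, 0.001, -0.02], [0.026, 0.001, -0.022], [0.025, 0.001, -0.024], [0.023, 0.001, -0.026], [0.021, 0.001, -0.027], [0.0182, 0.0009, -0.0287], [0.0159, 0.0009, -0.03]] "turn": [-4.4, -4.4, -4.4, -4.4, -4.4, -4.5, -4.4]
end [420.  20. 235.] -30.0
7 rows "offset": [[0.025, 0.002, -0.023], [0.023, 0.002, -0.025], [0.021, 0.002, -0.026], [0.019, 0.002, -0.028], [0.016, 0.002, -0.029], [0.0144, 0.0025, -0.0304], [0.012, 0.0025, -0.0315]] "turn": [-4.4, -4.4, -4.4, -4.5, -4.4, -4.5, -4.4]
end [ 490. -205.  220.] 1.0
```

>>> drive_tool:
  gripper: [0, 0, 0, 0, 0, 0, 0, 0, 0, 0, 0, 0, 0, 0, 0, 0]
  offset:
    - [0.028, 0.001, -0.02]
    - [0.026, 0.001, -0.022]
    - [0.025, 0.001, -0.024]
    - [0.023, 0.001, -0.026]
    - [0.021, 0.001, -0.027]
    - [0.018, 0.001, -0.029]
    - [0.016, 0.001, -0.03]
    - [0.025, 0.002, -0.023]
    - [0.023, 0.002, -0.025]
    - [0.021, 0.002, -0.026]
    - [0.019, 0.002, -0.028]
    - [0.016, 0.002, -0.029]
    - [0.014, 0.002, -0.03]
    - [0.012, 0.002, -0.031]
    - [0, 0, 0]
    - [0, 0, 0]
  turn: [-4.4, -4.4, -4.4, -4.4, -4.4, -4.5, -4.4, -4.4, -4.4, -4.4, -4.5, -4.4, -4.5, -4.4, 0, 0]

```text
time_s: 10.07
eef_pos: [490.8, -206.0, 219.4]
ee_rot: [0.707, -0.707, -0.005, 0.005]
force: [-0.4, 0.1, -0.6]
grip_width: 1.001
```

```bash
python3 - <<'E'
from h import *
im,d,s=cap('wrist','w6'); print(s['eef_pos'],yaw_of(s))
for q in ['key_block','bar_key','round_key']:
    r=ctrl.pinpoint('wrist',q)
    print(q,[(round(x['score'],2),np.round(toW('wrist',x['centre'],s),1).tolist()) for x in r[:2]])
P=cloud('wrist',d,s); np.save('pics/P_w6.npy',P); p=P.reshape(-1,3)
c=p[(abs(p[:,0]-509)<80)&(abs(p[:,1]+249)<120)]
t=c[(c[:,2]>38)&(c[:,2]<46)];print('top',len(t),cv2.minAreaRect(t[:,:2].astype(np.float32)))
t=c[(c[:,2]>98)&(c[:,2]<110)&(c[:,1]>-240)];print('handle',len(t),t.mean(0),cv2.minAreaRect(t[:,:2].astype(np.float32)))
i=cv2.imread('pics/w6.png');m=((P[...,2]>98)&(P[...,2]<110));i[m]=(0,0,255);cv2.imwrite('pics/w6m.png',i)
E
```

```text
[ 490.76164681 -205.97264824  219.43788043] 0.7858256162332417
key_block [(0.69, [511.1, -252.3, 2.9])]
bar_key [(0.87, [509.1, -205.0, 8.4])]
round_key [(0.66, [518.1, -296.4, 8.2])]
top 6072 ((512.1260375976562, -251.31732177734375), (60.12392044067383, 170.67483520507812), 0.8440375924110413)
handle 602 [ 511.11079364 -205.13335074  102.48355078] ((511.1559753417969, -205.91207885742188), (12.000380516052246, 43.082889556884766), 1.4151877164840698)
```

>>> drive_tool:
  gripper: [0, 0, 0, 0, 0, 0, 0, 0, 0.95, 0.95, 0.95, 0.95, 0.95, 0.95, 0.95, 0.95]
  offset:
    - [0.02, 0.03, 0]
    - [0, 0.03, 0]
    - [0, 0.03, 0]
    - [0, 0.03, 0]
    - [0, 0.02, 0]
    - [0, 0.009, 0]
    - [0, 0, 0]
    - [0, 0, 0]
    - [0, 0, 0]
    - [0, 0, 0]
    - [0, 0, 0]
    - [0, 0, 0]
    - [0, 0, 0]
    - [0, 0, 0]
    - [0, 0, 0]
    - [0, 0, 0]
  turn: [-0.2, 0, 0, 0, 0, 0, 0, 0, 0, 0, 0, 0, 0, 0, 0, 0]
  force: 30

```text
time_s: 11.6
eef_pos: [510.2, -203.9, 71.5]
ee_rot: [-0.707, 0.707, 0.007, -0.007]
force: [-0.4, 0.7, 3.5]
grip_width: 0.136
```

```bash
python3 - <<'E'
from h import *
im,d,s=cap('wrist','w7'); print(s['eef_pos'],yaw_of(s),s['force'],s['grip_width']*85)
E
```

```text
[ 510.24837579 -203.88439506   71.53922542] 1.1433338274353508 [-0.41513531  0.74229195  3.49663836] 11.578972635709471
```

>>> drive_tool:
  gripper: [0.95, 0.95, 0.95, 0.95, 0.95, 0.95, 0.95, 0.95, 0.95, 0.95, 0.95]
  offset:
    - [0, -0.01, 0]
    - [0, -0.015, 0]
    - [0, -0.02, 0]
    - [0, -0.005, 0.01]
    - [0, 0, 0.024]
    - [0, 0, 0.024]
    - [0, 0, 0.01]
    - [0, 0.015, 0]
    - [0, 0.015, 0]
    - [0, 0.011, 0]
    - [0, 0, 0]
  turn: [0, 0, 0, 0, 0, 0, 0, 0, 0, 0, 0]
  force: 22

```text
time_s: 12.57
eef_pos: [507.7, -135.1, 78.1]
ee_rot: [0.708, -0.706, -0.006, 0.008]
force: [-1.0, 0.5, -2.1]
grip_width: 0.136
```

```bash
python3 - <<'E'
from h import *
s=ctrl.sense(); print(s['eef_pos'],yaw_of(s),s['force'],s['grip_width']*85)
im,d,s=cap('side','side3'); u,v=pix('side',[[510,-150,60]])[0].astype(int)
cv2.imwrite('pics/side3c.png',cv2.resize(im[v-60:v+60,u-80:u+80,::-1],(800,600),interpolation=cv2.INTER_CUBIC))
im,d,s=cap('scene','scene3'); u,v=pix('scene',[[510,-150,60]])[0].astype(int)
cv2.imwrite('pics/scene3c.png',cv2.resize(im[v-60:v+60,u-80:u+80,::-1],(800,600),interpolation=cv2.INTER_CUBIC))
E
```

```text
[ 507.67262255 -135.14350256   78.10405034] 1.146501576749558 [-1.0409624   0.51431829 -2.09173433] 11.52158843262661
```

>>> drive_tool:
  gripper: [0.95, 0.95, 0.95, 0.95, 0.95, 0.95, 0.95, 0.95, 0.95]
  offset:
    - [0, 0, -0.01]
    - [0, 0, -0.008]
    - [0, 0, -0.008]
    - [0, 0, -0.008]
    - [0, 0, -0.008]
    - [0, 0, -0.008]
    - [0, 0, -0.008]
    - [0, 0, 0]
    - [0, 0, 0]
  turn: [0, 0, 0, 0, 0, 0, 0, 0, 0]
  force: 20

```text
time_s: 13.42
eef_pos: [509.6, -194.4, 80.4]
ee_rot: [0.707, -0.707, -0.007, 0.007]
force: [-0.6, 1.2, -1.5]
grip_width: 0.135
```

```bash
python3 - <<'E'
from h import *
s=ctrl.sense(); print(s['eef_pos'],yaw_of(s),s['force'],s['grip_width']*85)
im,d,s=cap('scene','scene4'); u,v=pix('scene',[[510,-160,60]])[0].astype(int)
cv2.imwrite('pics/scene4c.png',cv2.resize(im[v-45:v+45,u-60:u+60,::-1],(800,600),interpolation=cv2.INTER_CUBIC))
E
```

```text
[ 509.64072041 -194.40839918   80.35081056] 1.0962323742639488 [-0.63270464  1.17324673 -1.53012352] 11.50466805347705
```

```bash
cat >> h.py <<'E'
def keypts(z,half,th,g,yawdir):
    """axis direction leaning; g= world of grasp point at key z=zg"""
    pass
def key_outline(foot,axis,xdir):
    foot=np.array(foot,float);axis=np.array(axis)/np.linalg.norm(axis);xdir=np.array(xdir)
    pr=[(-14,0),(14,0),(14,16),(4,16),(4,60),(22,60),(22,96),(-22,96),(-22,60),(-4,60),(-4,16),(-14,16)]
    return np.array([foot+a*xdir+b*axis for a,b in pr])
E
python3 - <<'E'
from h import *
im=cv2.imread('pics/scene4.png'); u0,v0=pix('scene',[[510,-160,60]])[0].astype(int)
cr=cv2.resize(im[v0-45:v0+45,u0-60:u0+60],(800,600),interpolation=cv2.INTER_CUBIC)
for th,col in ((35,(0,0,255)),(39,(0,255,0)),(43,(255,0,0))):
    t=math.radians(th); ax=np.array([0,-math.sin(t),math.cos(t)]); xd=np.array([0,math.cos(t),math.sin(t)])
    g=np.array([509.6,-196.4,99]); foot=g-82*ax
    q=pix('scene',key_outline(foot,ax,xd)); q=((q-[u0-60,v0-45])*800/120).astype(np.int32)
    cv2.polylines(cr,[q],True,col,1)
cv2.imwrite('pics/s4o.png',cr)
E
python3 - <<'E'
from h import *
plan([509,-190,190],1)
plan([410,20,232],-45,start=[509,-190,190,1.1])
plan([400,115,232],-85.2,start=[410,20,232,-45])
E
```

```text
3 rows "offset": [[-0.0, -0.037, 0.001], [-0.0004, -0.0363, 0.0017], [-0.0003, -0.0362, 0.0016]] "turn": [0.0, 0.1, 0.0]
end [ 509. -190.  190.] 1.0
7 rows "offset": [[-0.014, -0.006, 0.03], [-0.017, -0.006, 0.029], [-0.02, -0.006, 0.026], [-0.023, -0.006, 0.024], [-0.026, -0.006, 0.021], [-0.0275, -0.006, 0.0182], [-0.0295, -0.006, 0.0149]] "turn": [6.6, 6.6, 6.6, 6.6, 6.6, 6.5, 6.6]
end [410.  20. 232.] -45.0
6 rows "offset": [[-0.012, 0.0, 0.01], [-0.014, 0.0, 0.008], [-0.014, 0.0, 0.007], [-0.015, 0.0, 0.005], [-0.0158, 0.0, 0.0036], [-0.016, 0.0, 0.0017]] "turn": [6.7, 6.7, 6.7, 6.7, 6.7, 6.7]
end [400. 115. 232.] -85.2
```

>>> drive_tool:
  gripper: [0.95, 0.95, 0.95, 0.95, 0.95, 0.95, 0.95, 0.95, 0.95, 0.95, 0.95, 0.95, 0.95, 0.95, 0.95, 0.95, 0.95, 0.95, 0.95]
  offset:
    - [0, 0, 0]
    - [0, -0.03, 0.001]
    - [0, -0.04, 0.002]
    - [0, -0.039, 0.001]
    - [-0.014, -0.006, 0.03]
    - [-0.017, -0.006, 0.029]
    - [-0.02, -0.006, 0.026]
    - [-0.023, -0.006, 0.024]
    - [-0.026, -0.006, 0.021]
    - [-0.027, -0.006, 0.018]
    - [-0.029, -0.006, 0.015]
    - [-0.012, 0, 0.01]
    - [-0.014, 0, 0.008]
    - [-0.014, 0, 0.007]
    - [-0.015, 0, 0.005]
    - [-0.016, 0, 0.004]
    - [-0.016, 0, 0.002]
    - [0, 0, 0]
    - [0, 0, 0]
  turn: [0, 0, 0, 0, 6.6, 6.6, 6.6, 6.6, 6.6, 6.5, 6.6, 6.7, 6.7, 6.7, 6.7, 6.7, 6.7, 0, 0]
  force: 45

```text
time_s: 15.05
eef_pos: [402.2, 114.9, 231.7]
ee_rot: [0.522, -0.522, 0.477, -0.478]
force: [-0.2, -0.4, -0.1]
grip_width: 0.131
```

```bash
python3 - <<'E'
from h import *
s=ctrl.sense(); print(s['eef_pos'],yaw_of(s),s['force'],s['grip_width']*85)
p=s['eef_pos']
for n in ['side','scene']:
    im,d,_=cap(n,n+'5'); u,v=pix(n,[p+[0,0,0]])[0].astype(int); u=max(u,60);v=max(v,45)
    cv2.imwrite(f'pics/{n}5c.png',cv2.resize(im[v-45:v+45,u-60:u+60,::-1],(800,600),interpolation=cv2.INTER_CUBIC)); print(u,v)
im,d,s=cap('wrist','w8')
i=cv2.imread('pics/w8.png')
E
```

```text
[402.21456492 114.86729715 231.70121636] -84.89792100214413 [-0.16942056 -0.39262851 -0.13038364] 11.167236837637386
290 201
348 129
```

```bash
python3 - <<'E'
from h import *
from scipy.optimize import least_squares
s=ctrl.sense(); p=np.array(s['eef_pos']); M=rot(s['ee_rot']); X,Y,Z=M.T
g=p-18.7*Y
u0,v0=290-60,201-45
def model(a):
    th,dz,dy=a; ax=-Y*math.cos(th)-Z*math.sin(th); xd=Z*math.cos(th)-Y*math.sin(th)
    # key: axis up, leaning to -Z; foot to +Z
    G=g+dz*Z+dy*Y   # point of key axis at z=78
    return key_outline(G-78*ax,ax,xd),G-78*ax,ax,xd
obs={0:(230,405),1:(290,447),2:(315,415),11:(255,372)}
# ordering: xd toward +Z(console uphill) tilt -> which corner; try both
for flip in (0,1):
    o=dict(obs) if not flip else {1:obs[0],0:obs[1],11:obs[2],2:obs[11]}
    k=list(o); t=np.array([o[i] for i in k])/6.667+[u0,v0]
    r=least_squares(lambda a:(pix('side',model(a)[0][k])-t).ravel(),[0.6,0,0])
    print(flip,r.x[0]*57.3,r.x[1:],r.cost)
    if flip==0 or r.cost<best[0]: best=(r.cost,r.x)
a=best[1]; o,foot,ax,xd=model(a); print('foot',foot,ax)
for n,u,v in (('side',290,201),('scene',348,129)):
    cr=cv2.imread(f'pics/{n}5c.png'); q=((pix(n,o)-[u-60,v-45])*6.667).astype(np.int32); cv2.polylines(cr,[q],True,(0,0,255),1); cv2.imwrite(f'pics/{n}5o.png',cr)
i=cv2.imread('pics/w8.png'); 
for sy in (-4,4):
    q=pix('wrist',o[[0,1,2,11]]+sy*X,s).astype(np.int32); cv2.polylines(i,[q],True,(0,0,255),1)
q=pix('wrist',np.array([foot]),s); print('foot px',q)
cv2.imwrite('pics/w8o.png',cv2.resize(i[20:260,150:360],(700,800))[:600])
E
```

```text
0 213.10967573373182 [ 80.40952473 121.5205532 ] 77.75022322763228
1 37.315513867453156 [-0.28989095  7.07520419] 1.0859709702983806
foot [449.10691841 118.13570757 181.10048193] [-0.60450054 -0.05191427  0.79491132]
foot px [[252.69247489 142.8845566 ]]
```

```bash
python3 - <<'E'
from h import *
s=ctrl.sense(); d=np.load('pics/w8.npy'); P=cloud('wrist',d,s)
m=np.zeros((384,512),bool); m[5:125,190:315]=1; m[20:130,235:300]=0
q=P[m&(d>0)]; c=q.mean(0)
for _ in range(5):
    c=q.mean(0); n=np.linalg.svd(q-c,full_matrices=False)[2][2]; r=(q-c)@n; q=q[abs(r)<2]
if n[2]<0:n=-n
print('plane',c,n,len(q),'tilt',math.degrees(math.acos(n[2])),'yaw',math.degrees(math.atan2(-n[1],-n[0])))
f,cx,cy=K(ctrl.camera_params('wrist')); T=camW('wrist',s)
def hit(u,v):
    r=T[:3,:3]@[(u-cx)/f,(v-cy)/f,1]; o=T[:3,3]; return o+r*((c-o)@n)/(r@n)
k=hit(254.7,79.7); print('K plane',k)
# nominal plane thru z85
for a in [(254.7,79.7),(254.7,60),(254.7,99)]: print(a,hit(*a))
M=rot(s['ee_rot']); print('in tool xyz',(k-s['eef_pos'])@M)
r=ctrl.pinpoint('wrist','keyhole'); print([(x['score'],toW('wrist',x['centre'],s)) for x in r])
r=ctrl.pinpoint('wrist','bar_key'); print([(x['score'],toW('wrist',x['centre'],s)) for x in r])
E
```

```text
plane [510.03911444 135.77954476  93.69591286] [-0.57212542 -0.04616769  0.81886571] 8078 tilt 35.02859256406876 yaw 4.613489658876498
K plane [497.37484627 120.91940113  84.0098212 ]
(254.7, 79.7) [497.37484627 120.91940113  84.0098212 ]
(254.7, 60) [512.47153726 122.25300315  94.63277184]
(254.7, 99) [480.88374146 119.46262026  72.40567611]
in tool xyz [  1.34241423 147.53684259  95.25098971]
[(0.87, array([498.58205298, 123.19055973,  84.46281469]))]
[(0.7, array([450.79859607, 116.35765026, 184.02488901]))]
```

>>> drive_tool:
  gripper: [0.95, 0.95, 0.95, 0.95, 0.95, 0.95]
  offset:
    - [0, 0.01, 0.02]
    - [0, 0.025, 0.019]
    - [0, 0.025, 0]
    - [0, 0.02, 0]
    - [0, 0.005, 0]
    - [0, 0, 0]
  turn: [0.3, 0, 0, 0, 0, 0]

```text
time_s: 15.8
eef_pos: [440.4, 117.6, 145.5]
ee_rot: [-0.519, 0.52, -0.48, 0.479]
force: [0.4, -0.5, -1.2]
grip_width: 0.133
```

```bash
python3 - <<'E'
from h import *
im,d,s=cap('wrist','w9'); print(s['eef_pos'],yaw_of(s),s['force'])
i=cv2.imread('pics/w9.png'); cv2.imwrite('pics/w9c.png',cv2.resize(i[0:240,150:360],(700,800)))
im,d,_=cap('side','side6'); u,v=pix('side',[[470,120,110]])[0].astype(int); print(u,v)
cv2.imwrite('pics/side6c.png',cv2.resize(im[v-45:v+45,u-60:u+60,::-1],(800,600),interpolation=cv2.INTER_CUBIC))
E
```

```text
[440.39747424 117.58649947 145.49461791] -85.45548541060393 [ 0.37064167 -0.52904145 -1.21951193]
259 244
```

```bash
python3 - <<'E'
from h import *
s=ctrl.sense()
n=np.array([-.572,-.046,.819]);n/=np.linalg.norm(n); a=math.radians(4.7); yc=np.array([-math.sin(a),math.cos(a),0]); xs=np.cross(yc,n)
K0=np.array([497.4,121,84.5])
z=lambda q:(pix('wrist',q,s)-[150,0])*3.3333
for h in (8,12,16,20):
    F=K0+h*n; print(h,np.round(z([F+14*xs,F+14*xs+16*n,F+4*xs+16*n])).tolist())
print('rim',np.round(z([K0+19.5*xs,K0-19.5*xs,K0,K0+9*yc,K0-9*yc])).tolist())
from scipy.optimize import least_squares
# fit foot pos in tool plane & tilt from rows 408,452,498 ; known lateral
M=rot(s['ee_rot']);X,Y,Z=M.T
def res(p):
    ax=-Y*math.cos(p[2])-Z*math.sin(p[2]); xd=Z*math.cos(p[2])-Y*math.sin(p[2]); F=s['eef_pos']+p[0]*Z+p[1]*Y+1.3*X
    F=F
    return z([F+14*xd,F+14*xd+16*ax,F+4*xd+16*ax])[:,1]-[408,452,500]
for th in (34,36,38):
    r=least_squares(lambda p:res([p[0],p[1],math.radians(th)]),[47,50]); p=r.x; F=s['eef_pos']+p[0]*Z+p[1]*Y+1.3*X
    print(th,p,r.fun,'h',(F-K0)@n,'along',(F-K0)@xs)
# side image
u0,v0=259-60,244-45
side=lambda q:(pix('side',q)-[u0,v0])*6.667
cr=cv2.imread('pics/side6c.png')
for h,col in((15,(0,0,255)),):
    F=K0+h*n; cv2.polylines(cr,[side(key_outline(F,n,xs)).astype(np.int32)],True,col,1)
R4=[K0+i*16.5*xs+j*6*yc for i,j in((1,1),(1,-1),(-1,-1),(-1,1))]; cv2.polylines(cr,[side(R4).astype(np.int32)],True,(0,255,0),1)
cv2.imwrite('pics/side6o.png',cr)
E
```

```text
8 [[349.0, 393.0], [349.0, 447.0], [349.0, 490.0]]
12 [[349.0, 406.0], [349.0, 462.0], [349.0, 504.0]]
16 [[349.0, 419.0], [349.0, 477.0], [349.0, 520.0]]
20 [[349.0, 433.0], [349.0, 492.0], [349.0, 535.0]]
rim [[348.0, 343.0], [349.0, 498.0], [349.0, 426.0], [305.0, 426.0], [393.0, 426.0]]
34 [48.48299124 66.57503876] [-2.21531221  4.73109691 -2.74263147] h 1.3371268577390722 along -8.09484888641007
36 [48.75571785 69.81946888] [-2.61390076  5.84870875 -3.50713714] h -1.4793344067451546 along -9.728325885325045
38 [49.03363687 73.01063605] [-2.95199248  6.92608277 -4.287885  ] h -4.2550934727287135 along -11.327057644592601
```

>>> drive_tool:
  gripper: [0.95, 0.95, 0.95, 0.95, 0.95]
  offset:
    - [0, 0.004, 0.003]
    - [0, 0.004, 0.003]
    - [0, 0.004, 0.003]
    - [0, 0.004, 0.003]
    - [0, 0, 0]
  turn: [0, 0, 0, 0, 0]

```text
time_s: 16.32
eef_pos: [453.0, 118.9, 129.6]
ee_rot: [-0.519, 0.52, -0.48, 0.48]
force: [0.2, -0.7, -0.5]
grip_width: 0.135
```

```bash
python3 - <<'E'
from h import *
im,d,s=cap('wrist','w10'); print(s['eef_pos'],yaw_of(s),s['force'],s['wrist_torque'])
i=cv2.imread('pics/w10.png'); cv2.imwrite('pics/w10c.png',cv2.resize(i[60:210,180:330],(600,600)))
im,d,_=cap('side','side7'); u,v=259,244
cv2.imwrite('pics/side7c.png',cv2.resize(im[v-45:v+45,u-60:u+60,::-1],(800,600),interpolation=cv2.INTER_CUBIC))
E
```

```text
[453.03858374 118.92183145 129.55524222] -85.46070535274163 [ 0.16965329 -0.6945912  -0.54046367] [0.0167003  0.04256524 0.03403578]
```

>>> drive_tool:
  gripper: [0.95, 0.95, 0.95, 0.95, 0.95]
  offset:
    - [0, 0.004, 0.003]
    - [0, 0.004, 0.002]
    - [0, 0.004, 0.003]
    - [0, 0, 0]
    - [0, 0, 0]
  turn: [0, 0, 0, 0, 0]

```text
time_s: 16.83
eef_pos: [460.8, 119.6, 118.0]
ee_rot: [-0.519, 0.52, -0.48, 0.48]
force: [-0.3, 0.2, -1.1]
grip_width: 0.131
```

```bash
python3 - <<'E'
from h import *
im,d,s=cap('wrist','w11'); print(s['eef_pos'],yaw_of(s),s['force'],s['wrist_torque'])
i=cv2.imread('pics/w11.png'); cv2.imwrite('pics/w11c.png',cv2.resize(i[60:210,180:330],(600,600)))
E
```

```text
[460.81901733 119.55091896 117.98015782] -85.45768388128783 [-0.2865766   0.24572236 -1.08241535] [-0.04205316  0.05366301 -0.035227  ]
```

>>> drive_tool:
  gripper: [0.95, 0.95, 0.95, 0.95]
  offset:
    - [0, 0.004, 0.003]
    - [0, 0.004, 0.003]
    - [0, 0, 0]
    - [0, 0, 0]
  turn: [0, 0, 0, 0]

```text
time_s: 17.22
eef_pos: [464.3, 120.1, 112.3]
ee_rot: [-0.518, 0.521, -0.481, 0.478]
force: [-26.3, -2.7, 35.8]
grip_width: 0.134
```

```bash
python3 - <<'E'
from h import *
im,d,s=cap('wrist','w12'); print(s['eef_pos'],yaw_of(s),s['force'],s['wrist_torque'])
i=cv2.imread('pics/w12.png'); cv2.imwrite('pics/w12c.png',cv2.resize(i[60:210,180:330],(600,600)))
E
```

```text
[464.32981762 120.10398054 112.28385984] -85.40084757424687 [-26.26510366  -2.66194747  35.80744538] [-0.47032735  4.04555935 -0.10693228]
```

>>> drive_tool:
  gripper: [0.95, 0.4, 0.4, 0.4, 0.4, 0.4, 0.4, 0.4, 0.4, 0.4, 0.4, 0.4, 0.4, 0.4, 0.4, 0.4, 0.4, 0.4, 0.4, 0.4]
  offset:
    - [0, -0.006, -0.004]
    - [0, 0, 0]
    - [0, 0, 0]
    - [0, 0, 0]
    - [0, 0, 0]
    - [0, -0.03, 0]
    - [0, -0.03, 0]
    - [0, -0.002, 0]
    - [0, 0, 0]
    - [0, 0, 0]
    - [0, 0, 0]
    - [0, 0, 0]
    - [0, 0, 0]
    - [0, 0, 0]
    - [0, 0, 0]
    - [0, 0, 0]
    - [0, 0, 0]
    - [0, 0, 0]
    - [0, 0, 0]
    - [0, 0, 0]
  turn: [0, 0, 0, 0, 0, 0, 0, 0, -7, -7, -7, -7, -7, -7, -7, -7, -7, -7, -7, -7]

```text
time_s: 18.93
eef_pos: [462.9, 119.7, 177.8]
ee_rot: [0.707, -0.707, 0.007, -0.007]
force: [0.4, -0.1, -0.5]
grip_width: 0.601
```

```bash
python3 - <<'E'
from h import *
im,d,s=cap('side','side8'); print(s['eef_pos'],yaw_of(s),s['force'],s['grip_width']*85,s['joints'])
u,v=259,244
cv2.imwrite('pics/side8c.png',cv2.resize(im[v-45:v+45,u-60:u+60,::-1],(800,600),interpolation=cv2.INTER_CUBIC))
plan([467.5,118.6,172],94.7)
E
```

```text
[462.86231509 119.69312569 177.75425541] -1.113820921765195 [ 0.36304352 -0.11966479 -0.5460847 ] 51.098266587105556 [7.30289340e-03 2.62060108e-01 1.71286077e+00 4.14416108e-05
 1.16716911e+00 2.67264560e-02]
14 rows "offset": [[0.0, 0.0, -0.0], [0.0, 0.0, -0.0], [0.0, 0.0, -0.0], [0.0, 0.001, -0.0], [0.0, 0.0, -0.0], [0.0, 0.001, -0.0], [0.0, 0.0, -0.0], [0.0, 0.001, -0.001], [0.0, 0.0, -0.001], [0.0, 0.001, -0.001], [0.0, 0.0, -0.0], [0.0, 0.001, -0.001], [0.0006, 0.0004, -0.0006], [0.0005, 0.0004, -0.0006]] "turn": [-6.8, -6.8, -6.8, -6.8, -6.8, -6.8, -6.8, -6.8, -6.8, -6.8, -6.8, -6.9, -6.8, -6.9]
end [467.5 118.6 172. ] 94.7
```

```bash
python3 - <<'E'
from h import *
im,d,s=cap('wrist','w13'); print(s['eef_pos'],yaw_of(s))
im,d2,_=cap('scene','scene8'); u,v=pix('scene',[[450,110,80]])[0].astype(int); print(u,v)
cv2.imwrite('pics/scene8c.png',cv2.resize(im[v-45:v+45,u-60:u+60,::-1],(800,600),interpolation=cv2.INTER_CUBIC))
for n in ('scene','side','wrist'):
  for q in ('bar_key','pot'):
    r=ctrl.pinpoint(n,q);print(n,q,[(round(x['score'],2),np.round(toW(n,x['centre'],s),1)) for x in r[:2]])
E
```

```text
[462.861759   119.67464454 177.76864151] -0.6982715264749417
329 188
scene bar_key []
scene pot [(0.78, array([378. ,  87.8,  -1.6]))]
side bar_key [(0.61, array([501.4, 124.7,  86.9]))]
side pot [(0.93, array([371.2,  89.5,  -2.5]))]
wrist bar_key [(0.61, array([496.5, 120.1,  88.5]))]
wrist pot [(0.93, array([380.3,  87. ,  -0.7]))]
```

```bash
python3 - <<'E'
from h import *
s=ctrl.sense(); d=np.load('pics/w13.npy'); P=cloud('wrist',d,s); im=cv2.imread('pics/w13.png')
r=ctrl.regions_of('wrist','bar_key'); print([(x['score'],x['mask'].sum()) for x in r])
m=r[0]['mask']; p=P[m&(d>0)]; 
o=im.copy(); o[m]=(0,0,255); cv2.imwrite('pics/w13m.png',cv2.resize(o[150:240,140:350],(700,300)))
cv2.imwrite('pics/w13z.png',cv2.resize(im[140:260,130:350],(800,436),interpolation=cv2.INTER_CUBIC))
for x in range(380,510,6):
    q=p[(p[:,0]>=x)&(p[:,0]<x+6)]
    if len(q): print(x,len(q),np.round(np.median(q,0),1),np.round(q.min(0)[1:],0),np.round(q.max(0)[1:],0))
E
```

```text
[(0.79, np.int64(1839))]
398 30 [403.  116.9  81.4] [112.  80.] [122.  83.]
404 105 [407.3 119.5  82.4] [112.  64.] [123.  85.]
410 148 [413.  121.4  83.8] [112.  46.] [124.  86.]
416 158 [418.9 122.4  84.9] [113.  46.] [124.  89.]
422 164 [425.  122.8  87.2] [112.  48.] [124.  90.]
428 171 [431.  123.   88.6] [112.  49.] [125.  92.]
434 180 [436.8 121.9  78.8] [113.  48.] [125.  90.]
440 119 [442.9 121.6  71.8] [114.  51.] [125.  77.]
446 63 [449.  120.   76.2] [116.  74.] [123.  79.]
452 63 [455.1 120.4  78.1] [116.  74.] [124.  80.]
458 63 [461.1 120.6  80.1] [117.  77.] [124.  82.]
464 63 [467.  121.   81.8] [117.  78.] [124.  85.]
470 63 [472.8 121.3  83.4] [118.  81.] [124.  86.]
476 98 [479.4 121.9  86.7] [114.  73.] [125.  98.]
482 127 [485.5 123.5  97.6] [117.  72.] [125. 101.]
488 131 [490.9 124.2  98.4] [116.  73.] [126. 101.]
494 79 [496.3 124.5  87.5] [113.  76.] [126. 100.]
500 8 [500.8 121.5  79.3] [119.  78.] [125.  80.]
```

```bash
python3 - <<'E'
from h import *
plan([428,118.5,150],92.5)
E
```

```text
14 rows "offset": [[-0.002, 0.002, -0.0], [-0.003, 0.002, 0.0], [-0.002, 0.002, 0.0], [-0.002, 0.002, 0.001], [-0.002, 0.002, 0.001], [-0.002, 0.002, 0.001], [-0.002, 0.002, 0.002], [-0.002, 0.002, 0.002], [-0.002, 0.002, 0.002], [-0.001, 0.002, 0.002], [-0.001, 0.002, 0.002], [-0.001, 0.002, 0.003], [-0.0009, 0.0021, 0.0024], [-0.0005, 0.0022, 0.0026]] "turn": [-6.7, -6.7, -6.7, -6.7, -6.7, -6.7, -6.7, -6.7, -6.7, -6.7, -6.8, -6.7, -6.8, -6.7]
end [428.  118.5 150. ] 92.5
```

>>> drive_tool:
  gripper: [0.5, 0.5, 0.5, 0.5, 0.5, 0.5, 0.5, 0.5, 0.5, 0.5, 0.5, 0.5, 0.5, 0.5, 0.5]
  offset:
    - [-0.002, 0.002, 0]
    - [-0.003, 0.002, 0]
    - [-0.002, 0.002, 0]
    - [-0.002, 0.002, 0.001]
    - [-0.002, 0.002, 0.001]
    - [-0.002, 0.002, 0.001]
    - [-0.002, 0.002, 0.002]
    - [-0.002, 0.002, 0.002]
    - [-0.002, 0.002, 0.002]
    - [-0.001, 0.002, 0.002]
    - [-0.001, 0.002, 0.002]
    - [-0.001, 0.002, 0.003]
    - [-0.001, 0.002, 0.002]
    - [0, 0.002, 0.003]
    - [0, 0, 0]
  turn: [-6.7, -6.7, -6.7, -6.7, -6.7, -6.7, -6.7, -6.7, -6.7, -6.7, -6.8, -6.7, -6.8, -6.7, 0]

```text
time_s: 20.68
eef_pos: [427.5, 118.9, 150.0]
ee_rot: [0.488, -0.488, -0.512, 0.512]
force: [0.0, 0.4, 0.4]
grip_width: 0.499
```

```bash
python3 - <<'E'
from h import *
im,d,s=cap('wrist','w14'); print(s['eef_pos'],yaw_of(s),s['grip_width']*85)
E
```

```text
[427.47995215 118.86832716 150.02709978] 92.74711685995486 42.441613014920684
```

>>> drive_tool:
  gripper: [0.5, 0.5, 0.5, 0.5, 0.5, 0.95, 0.95, 0.95, 0.95, 0.95, 0.95]
  offset:
    - [0, 0.03, 0]
    - [0, 0.03, 0]
    - [0, 0.02, 0]
    - [0, 0.016, 0]
    - [0, 0, 0]
    - [0, 0, 0]
    - [0, 0, 0]
    - [0, 0, 0]
    - [0, 0, 0]
    - [0, 0, 0]
    - [0, 0, 0]
  turn: [0, 0, 0, 0, 0, 0, 0, 0, 0, 0, 0]
  force: 30

```text
time_s: 21.65
eef_pos: [428.7, 118.9, 55.2]
ee_rot: [-0.488, 0.489, 0.511, -0.51]
force: [-0.3, 1.3, 5.9]
grip_width: 0.133
```

```bash
python3 - <<'E'
from h import *
im,d,s=cap('side','side9'); print(s['eef_pos'],yaw_of(s),s['grip_width']*85,s['force'])
u,v=270,250
cv2.imwrite('pics/side9c.png',cv2.resize(im[v-45:v+45,u-60:u+60,::-1],(800,600),interpolation=cv2.INTER_CUBIC))
E
```

```text
[428.73541625 118.85261608  55.18672378] 92.52583842451259 11.343882519398818 [-0.34466409  1.28013752  5.93949729]
```

>>> drive_tool:
  gripper: [0.95, 0.95, 0.95, 0.95, 0.95, 0.95]
  offset:
    - [0, -0.002, 0]
    - [0, -0.002, -0.003]
    - [0, -0.002, -0.003]
    - [0, -0.002, -0.003]
    - [0, -0.002, -0.003]
    - [0, 0, 0]
  turn: [0, 0, 0, 0, 0, 0]
  force: 30

```text
time_s: 22.2
eef_pos: [440.7, 119.3, 64.7]
ee_rot: [-0.489, 0.489, 0.511, -0.511]
force: [0.4, -0.2, -0.7]
grip_width: 0.132
```

```bash
python3 - <<'E'
from h import *
im,d,s=cap('side','side10'); print(s['eef_pos'],yaw_of(s),s['grip_width']*85,s['force'])
u,v=270,250
cv2.imwrite('pics/side10c.png',cv2.resize(im[v-45:v+45,u-60:u+60,::-1],(800,600),interpolation=cv2.INTER_CUBIC))
im,d,s=cap('wrist','w15')
E
```

```text
[440.73714239 119.33894105  64.67087592] 92.53719317310451 11.242538241570005 [ 0.35578975 -0.15270222 -0.65022689]
```

>>> drive_tool:
  gripper: [0.95, 0.95, 0.95, 0.95]
  offset:
    - [0, -0.001, -0.003]
    - [0, 0, -0.002]
    - [0, 0, -0.002]
    - [0, 0, 0]
  turn: [0, 0, 0, 0]
  force: 25

```text
time_s: 22.63
eef_pos: [442.1, 119.7, 64.3]
ee_rot: [0.492, -0.485, -0.508, 0.515]
force: [-22.7, -2.2, 13.5]
grip_width: 0.135
```

```bash
python3 - <<'E'
from h import *
im,d,s=cap('side','side11'); print(s['eef_pos'],yaw_of(s),s['grip_width']*85,s['force'],s['wrist_torque'])
u,v=270,250
cv2.imwrite('pics/side11c.png',cv2.resize(im[v-45:v+45,u-60:u+60,::-1],(800,600),interpolation=cv2.INTER_CUBIC))
E
```

```text
[442.13863269 119.65777999  64.27614444] 92.5909896330217 11.471892604217025 [-22.71145439  -2.15758172  13.51867503] [-0.49171438  3.40283059 -0.0746517 ]
```

>>> drive_tool:
  gripper: [0.95, 0.95, 0.95, 0.95, 0.95]
  offset:
    - [0, -0.006, 0.002]
    - [0, -0.006, 0]
    - [0, -0.006, 0]
    - [0, -0.006, -0.001]
    - [0, 0, 0]
  turn: [0, 0, 0, 0, 0]
  force: 20

```text
time_s: 23.1
eef_pos: [443.9, 119.7, 89.0]
ee_rot: [0.49, -0.487, -0.51, 0.513]
force: [-8.6, -0.6, 1.0]
grip_width: 0.13
```

```bash
python3 - <<'E'
from h import *
im,d,s=cap('side','side12'); print(s['eef_pos'],yaw_of(s),s['grip_width']*85,s['force'],s['wrist_torque'])
u,v=270,250
cv2.imwrite('pics/side12c.png',cv2.resize(im[v-45:v+45,u-60:u+60,::-1],(800,600),interpolation=cv2.INTER_CUBIC))
E
```

```text
[443.91782728 119.69795812  89.01517863] 92.56082423831725 11.084214173679367 [-8.58870418 -0.63574444  1.03614952] [-0.11567083  1.27854576 -0.02814173]
```

>>> drive_tool:
  gripper: [0.95, 0.95, 0.95, 0.95, 0.95]
  offset:
    - [0, -0.005, -0.002]
    - [0, -0.005, -0.001]
    - [0, -0.005, -0.002]
    - [0, -0.005, -0.002]
    - [0, 0, 0]
  turn: [0, 0, 0, 0, 0]
  force: 20

```text
time_s: 23.57
eef_pos: [454.0, 119.9, 110.2]
ee_rot: [-0.488, 0.489, 0.512, -0.51]
force: [0.3, -0.2, 0.2]
grip_width: 0.137
```

```bash
python3 - <<'E'
from h import *
im,d,s=cap('side','side13'); print(s['eef_pos'],yaw_of(s),s['grip_width']*85,s['force'],s['wrist_torque'])
u,v=270,250
cv2.imwrite('pics/side13c.png',cv2.resize(im[v-45:v+45,u-60:u+60,::-1],(800,600),interpolation=cv2.INTER_CUBIC))
E
```

```text
[454.00076957 119.93981723 110.24584441] 92.53971264991036 11.645714488274933 [ 0.32297114 -0.20109545  0.1840546 ] [ 0.03102836  0.02676725 -0.02233671]
```

```bash
cat >> h.py <<'E'
from scipy.optimize import least_squares
def fitkey(corners,u0,v0,s,sign,x0=1.5,cam='side',sc=6.667,zg=78):
    """corners dict idx->(x,y) in crop; sign=+1: foot toward tool +z; -1: toward -z"""
    p=np.array(s['eef_pos']); X,Y,Z=rot(s['ee_rot']).T; D=sign*Z; g=p-18.7*Y
    def model(a):
        th,dz,dy=a; ax=-Y*math.cos(th)-D*math.sin(th); xd=D*math.cos(th)-Y*math.sin(th)
        G=g+dz*D+dy*Y; return key_outline(G-zg*ax,ax,xd),G-zg*ax,ax,xd
    k=list(corners); t=np.array([corners[i] for i in k])/sc+[u0,v0]
    r=least_squares(lambda a:(pix(cam,model(a)[0][k])-t).ravel(),[x0,0,0]); return r,model(r.x)
E
python3 - <<'E'
from h import *
s=ctrl.sense()
r,m=fitkey({1:(190,212),2:(238,205),11:(240,272),0:(197,278)},210,205,s,-1)
print(r.x[0]*57.3,r.x[1:],r.cost,m[1],m[0][0])
cr=cv2.imread('pics/side13c.png'); cv2.polylines(cr,[((pix('side',m[0])-[210,205])*6.667).astype(np.int32)],True,(0,0,255),1); cv2.imwrite('pics/o13.png',cr)
E
```

```text
85.9385250895882 [-14.09544846   8.45731428] 0.9843439165999934 [517.3186137  122.74203105 114.6353313 ] [516.35304653 122.69868344 100.6687354 ]
```

>>> drive_tool:
  gripper: [0.95, 0.95, 0.95, 0.95, 0.95, 0.95]
  offset:
    - [0, 0.001, 0.006]
    - [0, 0.004, 0.004]
    - [0, 0.004, -0.003]
    - [0, 0.004, -0.003]
    - [0, 0.004, -0.002]
    - [0, 0, 0]
  turn: [0, 0, 0, 0, 0, 0]
  force: 30

```text
time_s: 24.12
eef_pos: [448.0, 120.0, 90.3]
ee_rot: [0.491, -0.486, -0.509, 0.513]
force: [-8.2, 1.1, -3.1]
grip_width: 0.136
```

```bash
python3 - <<'E'
from h import *
im,d,s=cap('side','side14'); print(s['eef_pos'],yaw_of(s),s['grip_width']*85,s['force'],s['wrist_torque'])
u,v=270,250
cv2.imwrite('pics/side14c.png',cv2.resize(im[v-45:v+45,u-60:u+60,::-1],(800,600),interpolation=cv2.INTER_CUBIC))
E
```

```text
[448.00970245 119.98925299  90.27482726] 92.56166161352161 11.586104405980777 [-8.20034568  1.10693521 -3.05864367] [0.20770551 1.73474186 0.11330009]
```

>>> drive_tool:
  gripper: [0.95, 0.95, 0.95, 0.95]
  offset:
    - [0, 0.003, 0]
    - [0, 0.004, -0.002]
    - [0, 0.003, -0.001]
    - [0, 0, 0]
  turn: [0, 0, 0, 0]
  force: 30

```text
time_s: 24.5
eef_pos: [449.5, 120.1, 80.1]
ee_rot: [0.492, -0.485, -0.508, 0.514]
force: [-19.5, -1.5, 5.2]
grip_width: 0.138
```

```bash
python3 - <<'E'
from h import *
im,d,s=cap('side','side15'); print(s['eef_pos'],yaw_of(s),s['grip_width']*85,s['force'],s['wrist_torque'])
u,v=270,250
cv2.imwrite('pics/side15c.png',cv2.resize(im[v-45:v+45,u-60:u+60,::-1],(800,600),interpolation=cv2.INTER_CUBIC))
E
```

```text
[449.4707652  120.07162264  80.07649553] 92.57820336063794 11.728403203429528 [-19.51363845  -1.51097687   5.232719  ] [-0.28407684  2.75546896 -0.04949356]
```

>>> drive_tool:
  gripper: [0.95, 0.95, 0.95, 0.95]
  offset:
    - [0, -0.005, -0.001]
    - [0, -0.005, -0.001]
    - [0, -0.005, -0.002]
    - [0, 0, 0]
  turn: [0, 0, 0, 0]
  force: 20

```text
time_s: 24.88
eef_pos: [456.2, 120.2, 96.5]
ee_rot: [0.49, -0.487, -0.51, 0.513]
force: [-8.9, 0.3, 1.4]
grip_width: 0.139
```

```bash
python3 - <<'E'
from h import *
im,d,s=cap('side','side16'); print(s['eef_pos'],yaw_of(s),s['grip_width']*85,s['force'],s['wrist_torque'])
u,v=270,250
cv2.imwrite('pics/side16c.png',cv2.resize(im[v-45:v+45,u-60:u+60,::-1],(800,600),interpolation=cv2.INTER_CUBIC))
E
```

```text
[456.16269316 120.22195961  96.45380428] 92.55870787374157 11.824116515751255 [-8.91993485  0.31407079  1.35745651] [-0.07674124  1.35101401  0.00336862]
```

>>> drive_tool:
  gripper: [0.95, 0.95, 0.95, 0.95]
  offset:
    - [0, -0.0035, -0.003]
    - [0, -0.004, -0.003]
    - [0, -0.004, -0.003]
    - [0, 0, 0]
  turn: [0, 0, 0, 0]
  force: 20

```text
time_s: 25.27
eef_pos: [465.5, 120.6, 108.1]
ee_rot: [0.49, -0.487, -0.51, 0.512]
force: [-8.2, 0.4, 2.0]
grip_width: 0.134
```

```bash
python3 - <<'E'
from h import *
im,d,s=cap('side','side17'); print(s['eef_pos'],yaw_of(s),s['grip_width']*85,s['force'],s['wrist_torque'])
u,v=270,250
cv2.imwrite('pics/side17c.png',cv2.resize(im[v-45:v+45,u-60:u+60,::-1],(800,600),interpolation=cv2.INTER_CUBIC))
E
```

```text
[465.47773952 120.6082085  108.06081473] 92.55598307191849 11.387525283501759 [-8.19670497  0.44458743  2.03840055] [-0.09457996  1.50362127  0.04077408]
```

```bash
python3 - <<'E'
from h import *
s=ctrl.sense()
# handle corners visible: outer top (443,170) , outer bottom (490,268); idx 6:(22,96) 7:(-22,96); upper side is +xkey
r,m=fitkey({6:(443,170),7:(490,270),1:(200,268),2:(247,243)},210,205,s,-1,x0=1.1)
print(r.x[0]*57.3,r.x[1:],r.cost,m[1],m[0][0])
g=np.array(s['eef_pos'])+[0,0,18.7]; print('grasp key coords z,x',(g-m[1])@m[2],(g-m[1])@m[3])
n=np.array([-.572,-.046,.819]);K0=np.array([497.4,121,84.5]);xs=np.array([.816,.067,.574])
print('corner slope',(m[0][0]-K0)@xs,(m[0][0]-K0)@n)
cr=cv2.imread('pics/side17c.png'); cv2.polylines(cr,[((pix('side',m[0])-[210,205])*6.667).astype(np.int32)],True,(0,0,255),1); cv2.imwrite('pics/o17.png',cr)
E
```

```text
65.19038009429805 [-26.74831394   0.26140139] 1.8546458670481705 [509.26185498 122.59352106  93.30301694] [503.32211152 122.32974374  80.62824399]
grasp key coords z,x 53.9246057098225 11.419425348789527
corner slope 2.699147886232177 -6.619584173508415
```

>>> drive_tool:
  gripper: [0.95, 0.95, 0.95, 0.95, 0.95]
  offset:
    - [0, -0.001, -0.003]
    - [0, -0.0005, -0.003]
    - [0, 0, -0.003]
    - [0, 0, -0.003]
    - [0, 0, 0]
  turn: [0, 0, 0, 0, 0]
  force: 28

```text
time_s: 25.73
eef_pos: [476.0, 121.3, 110.2]
ee_rot: [0.491, -0.486, -0.509, 0.513]
force: [-22.0, -0.6, 20.9]
grip_width: 0.127
```

```bash
python3 - <<'E'
from h import *
im,d,s=cap('side','side18'); print(s['eef_pos'],yaw_of(s),s['grip_width']*85,s['force'],s['wrist_torque'])
u,v=270,250
cv2.imwrite('pics/side18c.png',cv2.resize(im[v-45:v+45,u-60:u+60,::-1],(800,600),interpolation=cv2.INTER_CUBIC))
E
```

```text
[476.0339452  121.27136398 110.24522492] 92.58477765385956 10.7861974568244 [-22.02053671  -0.61089032  20.90959761] [-1.86037712e-01  3.29363511e+00 -3.21730779e-03]
```

```bash
python3 - <<'E'
from h import *
s=ctrl.sense()
r,m=fitkey({6:(420,149),7:(480,245),1:(197,265),2:(238,242)},210,205,s,-1,x0=1.1)
print(r.x[0]*57.3,r.x[1:],r.cost,m[1],m[0][0])
g=np.array(s['eef_pos'])+[0,0,18.7]; print('grasp key coords z,x',(g-m[1])@m[2],(g-m[1])@m[3])
n=np.array([-.572,-.046,.819]);K0=np.array([497.4,121,84.5]);xs=np.array([.816,.067,.574])
for i in (0,1,11): print('corner slope',i,(m[0][i]-K0)@xs,(m[0][i]-K0)@n)
cr=cv2.imread('pics/side18c.png'); cv2.polylines(cr,[((pix('side',m[0])-[210,205])*6.667).astype(np.int32)],True,(0,0,255),1); cv2.imwrite('pics/o18.png',cr)
E
```

```text
59.17821217965077 [-33.07459611  -5.02697852] 1.2092159428781692 [509.7848177  122.79965228  93.77275748] [502.51684052 122.47177937  81.81161175]
grasp key coords z,x 47.157264632708724 12.550270391601362
corner slope 0 2.7308162264305103 -5.196324601457049
corner slope 1 28.36748524703061 6.051301895449299
corner slope 11 -3.681121875186736 9.452996663590525
```

>>> drive_tool:
  gripper: [0.95, 0.95, 0.95, 0.95, 0.95, 0.95]
  offset:
    - [0, -0.001, 0.003]
    - [0, 0.001, 0.004]
    - [0, 0.002, 0.003]
    - [0, 0.002, 0.003]
    - [0, 0.001, 0.001]
    - [0, 0, 0]
  turn: [0, 0, 0, 0, 0, 0]
  force: 45

```text
time_s: 26.28
eef_pos: [464.7, 120.4, 104.9]
ee_rot: [0.489, -0.489, -0.511, 0.511]
force: [0.3, 0.3, -1.2]
grip_width: 0.119
```

```bash
python3 - <<'E'
from h import *
im,d,s=cap('side','side19'); print(s['eef_pos'],yaw_of(s),s['grip_width']*85,s['force'],s['wrist_torque'])
u,v=270,250
cv2.imwrite('pics/side19c.png',cv2.resize(im[v-45:v+45,u-60:u+60,::-1],(800,600),interpolation=cv2.INTER_CUBIC))
E
```

```text
[464.65979014 120.44410014 104.86971972] 92.5383753942106 10.095433061774209 [ 0.31854439  0.31489156 -1.23315615] [ 0.01258674 -0.06108277 -0.02358684]
```

```bash
cat > f.py <<'E'
from h import *
import sys
def run(fn,cor,x0=1.1,sign=-1,u0=210,v0=205):
    s=ctrl.sense(); r,m=fitkey(cor,u0,v0,s,sign,x0=x0)
    g=np.array(s['eef_pos'])+[0,0,18.7]
    n=np.array([-.572,-.046,.819]);K0=np.array([497.4,121,84.5]);xs=np.array([.816,.067,.574])
    print('lean',round(r.x[0]*57.3,1),'cost',round(r.cost,2),'foot',np.round(m[1],1),'grasp z,x',np.round([(g-m[1])@m[2],(g-m[1])@m[3]],1))
    for i in (0,1,11,2): print(i,'xs,n',np.round([(m[0][i]-K0)@xs,(m[0][i]-K0)@n],1))
    cr=cv2.imread(f'pics/{fn}c.png'); cv2.polylines(cr,[((pix('side',m[0])-[u0,v0])*6.667).astype(np.int32)],True,(0,0,255),1); cv2.imwrite(f'pics/{fn}o.png',cr)
E
python3 - <<'E'
from f import *
run('side19',{6:(458,171),7:(510,270),1:(222,272),2:(258,250)})
E
```

```text
lean 63.4 cost 0.87 foot [502.8 122.1  91.3] grasp z,x [48.4 12.1]
0 xs,n [-3.9 -4.2]
1 xs,n [20.7  9.1]
11 xs,n [-11.5   9.9]
2 xs,n [13.1 23.2]
```

>>> drive_tool:
  gripper: [0.95, 0.95, 0.95, 0.95, 0.95, 0.95]
  offset:
    - [0, 0.0025, 0.004]
    - [0, 0.004, -0.003]
    - [0, 0.004, -0.003]
    - [0, 0.004, -0.003]
    - [0, 0, 0]
    - [0, 0, 0]
  turn: [0, 0, 0, 0, 0, 0]
  force: 45

```text
time_s: 26.83
eef_pos: [464.5, 120.9, 89.2]
ee_rot: [0.492, -0.485, -0.507, 0.515]
force: [-27.9, -2.0, 15.9]
grip_width: 0.121
```

```bash
python3 - <<'E'
from h import *
im,d,s=cap('side','side20'); print(s['eef_pos'],yaw_of(s),s['grip_width']*85,s['force'],s['wrist_torque'])
u,v=270,250
cv2.imwrite('pics/side20c.png',cv2.resize(im[v-45:v+45,u-60:u+60,::-1],(800,600),interpolation=cv2.INTER_CUBIC))
E
```

```text
[464.54114458 120.90101471  89.15916822] 92.59808555646936 10.261413560693173 [-27.86019971  -2.00332035  15.86610703] [-0.28905482  4.03892725  0.03381492]
```

```bash
python3 - <<'E'
from f import *
run('side20',{6:(466,212),7:(503,308),5:(385,230),8:(412,334)},x0=1.2)
E
```

```text
lean 72.8 cost 3.83 foot [505.8 122.8  86.9] grasp z,x [45.7  7.3]
0 xs,n [ -2.8 -11.3]
1 xs,n [19.5  5.5]
11 xs,n [-12.4   1.5]
2 xs,n [ 9.9 18.3]
```

>>> drive_tool:
  gripper: [0.95, 0.95, 0.95, 0.95, 0.95]
  offset:
    - [0, -0.004, -0.001]
    - [0, -0.004, -0.001]
    - [0, -0.004, -0.002]
    - [0, -0.003, -0.002]
    - [0, 0, 0]
  turn: [0, 0, 0, 0, 0]
  force: 25

```text
time_s: 27.3
eef_pos: [475.2, 121.0, 105.7]
ee_rot: [0.49, -0.488, -0.51, 0.512]
force: [-7.3, -0.8, 2.9]
grip_width: 0.119
```

```bash
python3 - <<'E'
from h import *
im,d,s=cap('side','side21'); print(s['eef_pos'],yaw_of(s),s['grip_width']*85,s['force'],s['wrist_torque'])
u,v=270,250
cv2.imwrite('pics/side21c.png',cv2.resize(im[v-45:v+45,u-60:u+60,::-1],(800,600),interpolation=cv2.INTER_CUBIC))
E
```

```text
[475.18232877 121.00407782 105.65985556] 92.55326821375857 10.10842263419052 [-7.25874625 -0.79448669  2.87537887] [-0.11232042  1.26472837 -0.06452656]
```

```bash
python3 - <<'E'
from f import *
run('side21',{6:(416,149),7:(489,238),1:(223,290),8:(424,284)},x0=0.9)
E
```

```text
lean 49.5 cost 1.75 foot [499.5 122.1  82.4] grasp z,x [45.8 15.5]
0 xs,n [-13.   -6.4]
1 xs,n [14.1  0.5]
11 xs,n [-16.9   9.1]
2 xs,n [10.2 16. ]
```

>>> drive_tool:
  gripper: [0.95, 0.95, 0.95, 0.95, 0.95, 0.95]
  offset:
    - [0, 0.003, -0.003]
    - [0, 0.003, -0.003]
    - [0, 0.003, -0.004]
    - [0, 0.002, -0.005]
    - [0, 0, 0]
    - [0, 0, 0]
  turn: [0, 0, 0, 0, 0, 0]
  force: 35

```text
time_s: 27.85
eef_pos: [489.0, 121.7, 93.6]
ee_rot: [0.49, -0.487, -0.509, 0.513]
force: [-7.9, -0.0, 1.5]
grip_width: 0.066
```

```bash
python3 - <<'E'
from h import *
im,d,s=cap('side','side22'); print(s['eef_pos'],yaw_of(s),s['grip_width']*85,s['force'],s['wrist_torque'])
u,v=270,250
cv2.imwrite('pics/side22c.png',cv2.resize(im[v-45:v+45,u-60:u+60,::-1],(800,600),interpolation=cv2.INTER_CUBIC))
E
```

```text
[488.97379335 121.71350676  93.5883563 ] 92.56328096351697 5.600883746974024 [-7.86505394 -0.03086299  1.52868672] [-0.08837601  1.40523007 -0.05400246]
```

```bash
python3 - <<'E'
from f import *
run('side22',{6:(412,165),7:(485,250),5:(338,212),8:(410,293)},x0=0.9)
im,d,s=cap('wrist','w16')
E
```

```text
lean 52.0 cost 1.68 foot [503.2 122.3  79.1] grasp z,x [31.7 17.2]
0 xs,n [-11.7 -11.8]
1 xs,n [15.1 -3.8]
11 xs,n [-16.3   3.5]
2 xs,n [10.6 11.5]
```

>>> drive_tool:
  gripper: [0.95, 0.95, 0.95, 0.95, 0.95]
  offset:
    - [0, 0.002, -0.001]
    - [0, 0.002, -0.001]
    - [0, 0.002, -0.001]
    - [0, 0.002, -0.001]
    - [0, 0, 0]
  turn: [0, 0, 0, 0, 0]
  force: 30

```text
time_s: 28.37
eef_pos: [493.3, 121.9, 87.5]
ee_rot: [0.49, -0.487, -0.51, 0.513]
force: [-17.3, -0.3, 21.3]
grip_width: 0.067
```

```bash
python3 - <<'E'
from h import *
im,d,s=cap('side','side23'); print(s['eef_pos'],yaw_of(s),s['grip_width']*85,s['force'],s['wrist_torque'])
u,v=270,250
cv2.imwrite('pics/side23c.png',cv2.resize(im[v-45:v+45,u-60:u+60,::-1],(800,600),interpolation=cv2.INTER_CUBIC))
E
```

```text
[493.25516046 121.85673194  87.4527296 ] 92.57570098943266 5.709419304689609 [-17.26929413  -0.28489479  21.26432489] [-0.25646203  2.73334231 -0.06508645]
```

```bash
python3 - <<'E'
from f import *
run('side23',{6:(402,178),7:(474,264),5:(326,222),8:(402,306)},x0=0.9)
s=ctrl.sense(); d=np.load('pics/w16.npy')
E
```

```text
lean 52.2 cost 1.35 foot [506.9 122.5  73.6] grasp z,x [30.8 17.2]
0 xs,n [-11.8 -18.5]
1 xs,n [ 15.  -10.4]
11 xs,n [-16.5  -3.2]
2 xs,n [10.3  4.9]
```

>>> drive_tool:
  gripper: [0.6, 0.6, 0.6, 0.6, 0.6, 0.6]
  offset:
    - [0, -0.006, 0]
    - [0, 0, 0]
    - [0, 0, 0]
    - [0, 0, 0]
    - [0, 0, 0]
    - [0, -0.02, 0]
  turn: [0, 0, 0, 0, 0, 0]

```text
time_s: 28.92
eef_pos: [493.2, 121.7, 109.9]
ee_rot: [0.49, -0.487, -0.509, 0.512]
force: [-0.2, -0.7, 0.1]
grip_width: 0.401
```

```bash
python3 - <<'E'
from h import *
im,d,s=cap('side','side24'); print(s['eef_pos'],yaw_of(s),s['grip_width']*85,s['force'],s['wrist_torque'])
u,v=270,250
cv2.imwrite('pics/side24c.png',cv2.resize(im[v-45:v+45,u-60:u+60,::-1],(800,600),interpolation=cv2.INTER_CUBIC))
E
```

```text
[493.20212633 121.72611025 109.91264581] 92.53172059325802 34.06773799534092 [-0.23455952 -0.72695257  0.0971891 ] [-0.01346249  0.07586116  0.01955549]
```

>>> drive_tool:
  gripper: [0.6, 0.6, 0.6]
  offset:
    - [0, -0.04, 0]
    - [0, -0.03, 0.02]
    - [0, 0, 0.02]
  turn: [0, 0, 0]

```text
time_s: 29.22
eef_pos: [457.2, 120.0, 187.5]
ee_rot: [-0.486, 0.491, 0.513, -0.509]
force: [0.9, 0.2, 0.1]
grip_width: 0.399
```

```bash
python3 - <<'E'
from h import *
im,d,s=cap('side','side25'); print(s['eef_pos'],yaw_of(s),s['grip_width']*85)
u,v=280,260
cv2.imwrite('pics/side25c.png',cv2.resize(im[v-45:v+45,u-60:u+60,::-1],(800,600),interpolation=cv2.INTER_CUBIC))
im,d,s=cap('wrist','w17')
r=ctrl.regions_of('wrist','bar_key'); print([(x['score'],x['mask'].sum()) for x in r])
r=ctrl.pinpoint('wrist','bar_key'); print([(x['score'],toW('wrist',x['centre'],s)) for x in r])
r=ctrl.pinpoint('wrist','pot'); print([(x['score'],toW('wrist',x['centre'],s)) for x in r])
E
```

```text
[457.23604096 120.03082065 187.53089758] 92.54236167530041 33.94689653227998
[(0.58, np.int64(2032))]
[(0.92, array([453.59892295, 152.59979801,  84.46535264]))]
[(0.98, array([378.30991693,  87.87515404,   0.78165127]))]
```

```bash
python3 - <<'E'
from h import *
s=ctrl.sense(); d=np.load('pics/w17.npy'); P=cloud('wrist',d,s); im=cv2.imread('pics/w17.png')
m=ctrl.regions_of('wrist','bar_key')[0]['mask']
o=im.copy(); o[m]=o[m]//2+np.array([0,0,127],np.uint8); cv2.imwrite('pics/w17m.png',np.hstack([cv2.resize(x[90:210,210:340],(400,370),interpolation=cv2.INTER_CUBIC) for x in (im,o)]))
vv,uu=np.nonzero(m&(d>0))
for v in range(vv.min(),vv.max()+1,5):
    k=uu[vv==v]
    if len(k): print(v,k.min(),k.max(),[np.round(P[v,c]).astype(int).tolist() for c in np.linspace(k.min()+1,k.max()-1,4).astype(int)])
E
```

```text
120 272 276 [[398, 136, 5], [398, 136, 5], [398, 137, 6], [398, 138, 7]]
125 261 280 [[404, 125, 8], [403, 130, 10], [403, 136, 13], [403, 142, 13]]
130 252 284 [[409, 115, 13], [408, 126, 15], [408, 136, 20], [407, 146, 21]]
135 243 288 [[414, 106, 14], [413, 121, 19], [413, 135, 23], [411, 149, 29]]
140 243 290 [[419, 107, 19], [418, 122, 25], [417, 137, 30], [416, 151, 30]]
145 245 288 [[423, 109, 26], [422, 122, 31], [421, 136, 34], [421, 150, 27]]
150 247 279 [[428, 111, 30], [427, 121, 34], [427, 131, 34], [427, 142, 26]]
155 250 279 [[432, 115, 37], [432, 123, 35], [436, 134, -3], [429, 140, 45]]
160 254 282 [[438, 119, 30], [439, 127, 20], [438, 136, 23], [433, 143, 50]]
165 277 286 [[438, 140, 51], [438, 142, 53], [437, 144, 55], [437, 146, 56]]
170 280 289 [[441, 143, 57], [441, 144, 60], [441, 146, 61], [441, 149, 61]]
175 283 306 [[445, 145, 63], [444, 151, 67], [392, 116, 324], [442, 163, 71]]
180 283 310 [[448, 145, 70], [447, 152, 72], [446, 158, 75], [446, 166, 76]]
185 277 310 [[452, 140, 73], [451, 148, 76], [450, 156, 78], [450, 166, 78]]
190 279 306 [[455, 141, 78], [454, 148, 80], [454, 154, 81], [454, 163, 77]]
195 283 295 [[459, 145, 80], [458, 147, 82], [459, 150, 80], [459, 154, 78]]
```

```bash
cat > k.py <<'E'
from h import *
from scipy.optimize import least_squares
def fit3(dfile,mask,s,x0,cam='wrist'):
    d=np.load(dfile); P=cloud(cam,d,s); 
    m=mask&(d>0); m=cv2.erode(m.astype(np.uint8),np.ones((3,3)))>0
    pts=P[m]; 
    boxes=[((-22,22),(-6,6),(60,96)),((-4,4),(-4,4),(16,60)),((-14,14),(-4,4),(0,16))]
    lo=np.array([[b[0][0],b[1][0],b[2][0]] for b in boxes],float); hi=np.array([[b[0][1],b[1][1],b[2][1]] for b in boxes],float)
    o=camW(cam,s)[:3,3]
    def sd(p):
        c=(lo+hi)/2;h=(hi-lo)/2; q=abs(p[:,None]-c)-h
        return (np.linalg.norm(np.maximum(q,0),axis=2)+np.minimum(q.max(2),0)).min(1)
    def res(v):
        M=R.from_rotvec(v[3:]).as_matrix(); p=(pts-v[:3])@M
        r=sd(p); return np.clip(r,-15,15)
    best=None
    for x in x0:
        r=least_squares(res,x,loss='soft_l1',f_scale=2.0)
        if best is None or r.cost<best.cost: best=r
    v=best.x; return v[:3],R.from_rotvec(v[3:]).as_matrix(),best.cost/len(pts),len(pts)
E
python3 - <<'E'
from k import *
s=ctrl.sense(); m=ctrl.regions_of('wrist','bar_key')[0]['mask']
a=np.array([-.54,-.24,-.78]);a/=np.linalg.norm(a)
y=np.array([-.75,-.27,.6]);y-=a*(y@a);y/=np.linalg.norm(y); x=np.cross(y,a)
M=np.stack([x,y,a],1); x0=[np.r_[[453,150,78],R.from_matrix(M).as_rotvec()]]
F,M,c,n=fit3('pics/w17.npy',m,s,x0); print(F,c,n); print('x',M[:,0],'y',M[:,1],'axis',M[:,2])
print('head end',F+96*M[:,2],'z67',F+67*M[:,2])
print('jaw heading',np.degrees(np.arctan2(M[1,0],M[0,0])),'elev x',np.degrees(np.arcsin(M[2,0])),'axis elev',np.degrees(np.arcsin(M[2,2])), 'axis head',np.degrees(np.arctan2(-M[1,2],-M[0,2])))
for zz in (60,96):
  for xx in (-22,22):
    for yy in (-6,6): print(zz,xx,yy,np.round(F+M@[xx,yy,zz],1))
im=cv2.imread('pics/w17.png'); q=pix('wrist',key_outline(F,M[:,2],M[:,0]),s); 
big=cv2.resize(im[80:220,190:350],(800,700)); cv2.polylines(big,[((q-[190,80])*5).astype(np.int32)],True,(0,0,255),1); cv2.imwrite('pics/w17f.png',big[:600])
E
```

```text
[456.67402973 155.63690671  78.43832819] 0.15056515731410927 1612
x [ 0.41703731 -0.89512685  0.15756841] y [-0.7609339  -0.24905352  0.59912598] axis [-0.49705079 -0.36975703 -0.78499697]
head end [408.95715402 120.14023158   3.07861862] z67 [423.37162689 130.86318553  25.84353089]
jaw heading -65.01930903915192 elev x 9.065786241456568 axis elev -51.72039846226406 axis head 36.64562976771428
60 -22 -6 [422.2 154.6  24.3]
60 -22 6 [413.1 151.6  31.5]
60 22 -6 [440.6 115.3  31.2]
60 22 6 [431.5 112.3  38.4]
96 -22 -6 [404.3 141.3  -4. ]
96 -22 6 [395.2 138.3   3.2]
96 22 -6 [422.7 101.9   3. ]
96 22 6 [413.6  99.   10.1]
```

```bash
cat h.py | head -80 && python3 - <<'E'
from h import *
s=ctrl.sense();print(s['time_s'],s['eef_pos'],yaw_of(s),s['grip_width'])
plan([420,130,40],100,s,20,6.5)
E
```

```text
import numpy as np, cv2
from scipy.spatial.transform import Rotation as R
from rig import ctrl
def rot(q): return R.from_quat([q[1],q[2],q[3],q[0]]).as_matrix()
def K(p): 
    f=192/np.tan(np.radians(p['fovy'])/2); return f,p['cx'],p['cy']
def camW(name,s=None):
    p=ctrl.camera_params(name)
    if 'view' in p: return np.linalg.inv(np.array(p['view']))
    s=s or ctrl.sense(); T=np.eye(4);T[:3,:3]=rot(s['ee_rot']);T[:3,3]=s['eef_pos']
    return T@np.array(p['tool_from_camera'])
def toW(name,c,s=None):
    T=camW(name,s); return T[:3,:3]@np.array(c)+T[:3,3]
def cap(name,fn):
    s=ctrl.sense(); im,d=ctrl.capture(name); cv2.imwrite('pics/'+fn+'.png',im[:,:,::-1]); np.save('pics/'+fn+'.npy',d); return im,d,s
def pix(name,pts,s=None):
    T=np.linalg.inv(camW(name,s)); f,cx,cy=K(ctrl.camera_params(name))
    c=np.atleast_2d(pts)@T[:3,:3].T+T[:3,3]
    return np.c_[f*c[:,0]/c[:,2]+cx,f*c[:,1]/c[:,2]+cy]
def cloud(name,d,s=None):
    T=camW(name,s); f,cx,cy=K(ctrl.camera_params(name))
    v,u=np.mgrid[:384,:512]; c=np.stack([(u-cx)/f*d,(v-cy)/f*d,d],-1)
    return c@T[:3,:3].T+T[:3,3]
im
[... 1726 characters left out ...]
       th,dz,dy=a; ax=-Y*math.cos(th)-D*math.sin(th); xd=D*math.cos(th)-Y*math.sin(th)
        G=g+dz*D+dy*Y; return key_outline(G-zg*ax,ax,xd),G-zg*ax,ax,xd
    k=list(corners); t=np.array([corners[i] for i in k])/sc+[u0,v0]
    r=least_squares(lambda a:(pix(cam,model(a)[0][k])-t).ravel(),[x0,0,0]); return r,model(r.x)
29.5667 [455.35414446 119.97024506 182.08259254] 92.53062876752227 0.39886816544096276
8 rows "offset": [[0.001, 0.018, 0.004], [0.002, 0.018, 0.004], [0.002, 0.018, 0.004], [0.002, 0.018, 0.004], [0.002, 0.018, 0.005], [0.001, 0.017, 0.004], [0.0018, 0.0175, 0.0046], [0.0018, 0.0176, 0.0046]] "turn": [-0.9, -0.9, -0.9, -1.0, -0.9, -1.0, -0.9, -1.0]
end [420. 130.  40.] 100.0
```

>>> drive_tool:
  gripper: [0.34, 0.34, 0.34, 0.34, 0.34, 0.34]
  offset:
    - [0.003, 0.015, 0.012]
    - [0.003, 0.025, 0.012]
    - [0.003, 0.03, 0.011]
    - [0, 0.03, 0]
    - [0, 0.032, 0]
    - [0, 0.02, 0]
  turn: [-2.5, -2.5, -2.5, 0, 0, 0]
  force: 30

```text
time_s: 30.07
eef_pos: [418.4, 126.0, 27.9]
ee_rot: [0.455, -0.454, -0.541, 0.542]
force: [2.3, 6.3, 21.2]
grip_width: 0.657
```

```bash
python3 - <<'E'
from h import *
s=ctrl.sense();print(s['time_s'],s['eef_pos'],yaw_of(s),s['grip_width'],s['force'])
im,d,s=cap('wrist','w18')
im,d,s=cap('scene','s18')
E
```

```text
30.0667 [418.3644723  125.96132841  27.92116708] 100.02835825646748 0.6571038446904034 [ 2.29750526  6.26553799 21.23926703]
```

View pics/w18.png

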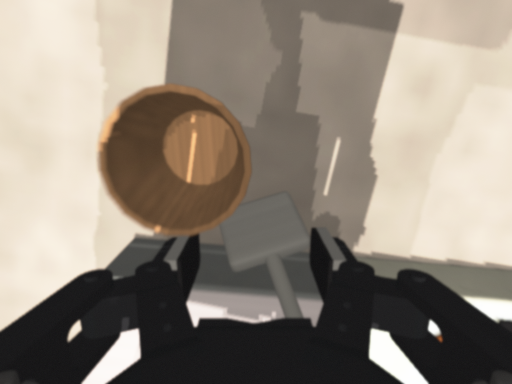

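```bash
python3 - <<'E'
from h import *
im=cv2.imread('pics/s18.png')
p=pix('scene',[[420,130,30]])[0];print(p)
u,v=int(p[0]),int(p[1])
c=im[max(0,v-60):v+60,max(0,u-80):u+80]
cv2.imwrite('pics/s18c.png',cv2.resize(c,None,fx=5,fy=5,interpolation=2))
im,d,s=cap('side','d18')
p=pix('side',[[420,130,30]])[0];print(p,s['force'])
u,v=int(p[0]),int(p[1])
c=im[max(0,v-60):v+60,max(0,u-80):u+80,::-1]
cv2.imwrite('pics/d18c.png',cv2.resize(c,None,fx=5,fy=5,interpolation=2))
E
```

```text
[337.60444417 195.33337683]
[280.18313536 276.02516237] [0.12689332 0.29530736 0.11331174]
```

View pics/s18c.png

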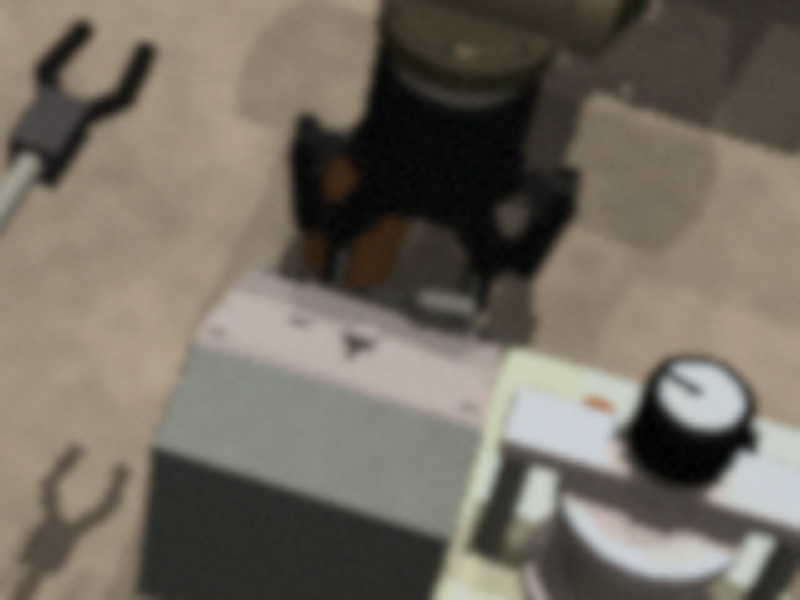

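View pics/d18c.png

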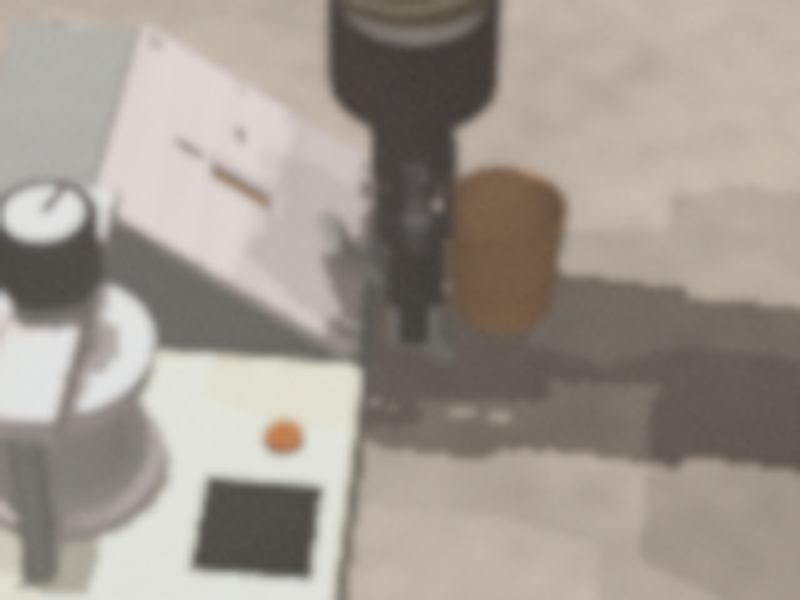

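>>> drive_tool:
  gripper: [0.34, 0.34, 0.7, 0.95, 0.95, 0.95, 0.95]
  offset:
    - [0.002, 0.01, -0.003]
    - [0, 0.009, 0]
    - [0, 0, 0]
    - [0, 0, 0]
    - [0, 0, 0]
    - [0, 0, 0]
    - [0, 0, 0]
  turn: [0, 0, 0, 0, 0, 0, 0]
  force: 35

```text
time_s: 30.8
eef_pos: [422.5, 128.5, 12.5]
ee_rot: [-0.454, 0.455, 0.542, -0.541]
force: [-1.4, -0.4, 2.2]
grip_width: 0.524
```

>>> drive_tool:
  gripper: [0.95, 0.95, 0.95, 0.95, 0.95, 0.95]
  offset:
    - [0, -0.01, 0]
    - [0, -0.025, 0]
    - [0, -0.038, 0]
    - [0, -0.038, 0]
    - [0, -0.038, 0]
    - [0, -0.02, 0]
  turn: [0, 0, 0, 0, 0, 0]

```text
time_s: 31.3
eef_pos: [423.1, 128.5, 185.4]
ee_rot: [-0.453, 0.456, 0.543, -0.54]
force: [0.8, -0.2, -0.2]
grip_width: 0.522
```

```bash
python3 - <<'E'
from h import *
s=ctrl.sense();print(s['time_s'],s['eef_pos'],yaw_of(s),s['grip_width'],s['force'],s['joints'])
im,d,s=cap('wrist','w19')
im,d,s=cap('side','d19')
p=pix('side',s['eef_pos'])[0];print(p,s['force'])
u,v=int(p[0]),int(p[1])
c=im[max(0,v-60):v+60,max(0,u-80):u+80,::-1]
cv2.imwrite('pics/d19c.png',cv2.resize(c,None,fx=5,fy=5,interpolation=2))
plan([430,30,200],90,s,38)
plan([560,-187,150],90,s,38,start=[430,30,200,90])
E
```

```text
31.3 [423.1346861  128.5409131  185.36083462] 100.05340657234976 0.5224712892874651 [ 0.80037989 -0.18367875 -0.22316632] [ 2.88072484e-02  1.72440707e-01  1.80497911e+00 -3.36701919e-07
  1.15755982e+00 -1.71745715e+00]
[279.15895581 221.40981048] [ 2.01321586 -0.7598892   3.31709778]
3 rows "offset": [[-0.033, -0.004, 0.004], [-0.0327, -0.0043, 0.0019], [-0.0328, -0.0043, -0.0001]] "turn": [3.4, 3.3, 3.4]
end [430.  30. 200.] 90.0
7 rows "offset": [[-0.031, 0.007, -0.019], [-0.031, 0.007, -0.019], [-0.031, 0.007, -0.018], [-0.031, 0.007, -0.019], [-0.031, 0.007, -0.018], [-0.031, 0.0075, -0.0185], [-0.031, 0.0075, -0.0185]] "turn": [0.0, -0.0, -0.0, -0.0, -0.0, -0.0, -0.0]
end [ 560. -187.  150.] 90.0
```

View pics/d19c.png

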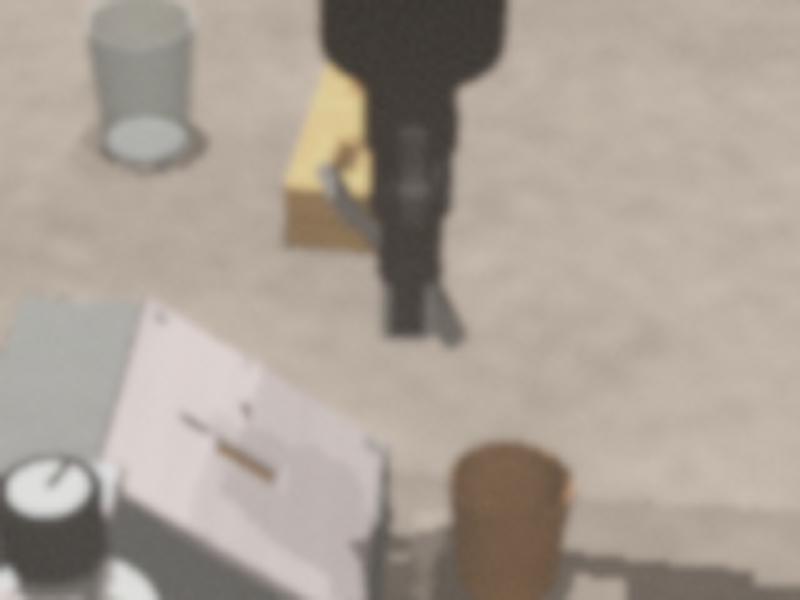

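View pics/w19.png

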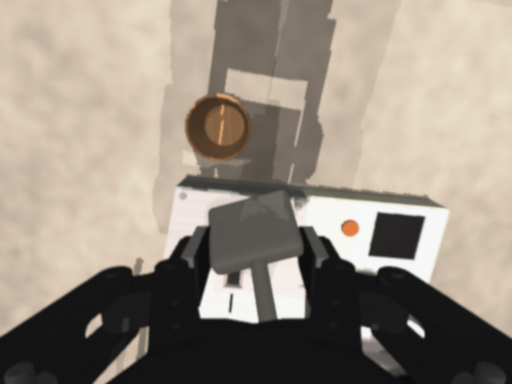

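>>> drive_tool:
  gripper: [0.95, 0.95, 0.95, 0.95, 0.95, 0.95, 0.95, 0.95, 0.95, 0.95, 0.95, 0.95]
  offset:
    - [-0.025, -0.004, 0.004]
    - [-0.036, -0.004, 0.002]
    - [-0.036, -0.004, 0]
    - [-0.031, 0.007, -0.019]
    - [-0.031, 0.007, -0.019]
    - [-0.031, 0.007, -0.018]
    - [-0.031, 0.007, -0.019]
    - [-0.031, 0.01, -0.018]
    - [-0.031, 0.015, -0.017]
    - [-0.031, 0.02, -0.016]
    - [-0.003, 0.025, 0]
    - [0, 0.01, 0]
  turn: [3.4, 3.3, 3.3, 0, 0, 0, 0, 0, 0, 0, 0, 0]

```text
time_s: 32.4
eef_pos: [551.2, -189.4, 80.1]
ee_rot: [0.503, -0.498, -0.499, 0.5]
force: [0.0, 0.6, -2.1]
grip_width: 0.524
```

```bash
python3 - <<'E'
from h import *
s=ctrl.sense();print(s['time_s'],s['eef_pos'],yaw_of(s),s['grip_width'],s['force'],s['joints'][5])
im,d,s=cap('side','d20')
p=pix('side',s['eef_pos'])[0];print(p,s['force'])
u,v=int(p[0]),int(p[1])
c=im[max(0,v-50):v+50,max(0,u-66):u+66,::-1]
cv2.imwrite('pics/d20c.png',cv2.resize(c,None,fx=6,fy=6,interpolation=2))
E
```

```text
32.4 [ 551.1608425  -189.43439426   80.09123095] 89.91164460186046 0.5242592806213968 [ 0.0253438   0.55136315 -2.10870274] -2.101171374512171
[252.34993615 181.76737384] [ 0.0253438   0.55136315 -2.10870274]
```

View pics/d20c.png

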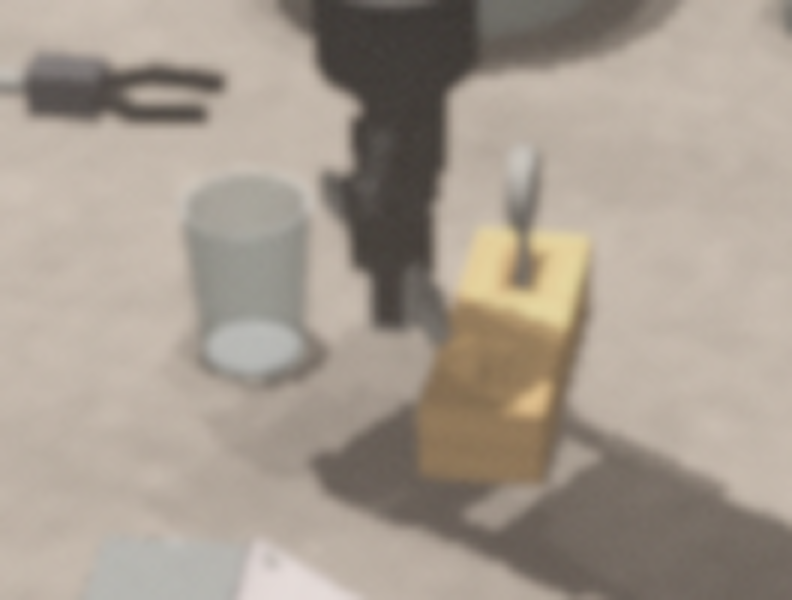

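>>> drive_tool:
  gripper: [0.95, 0.95, 0.95, 0.95, 0.95, 0.95, 0.95, 0.95]
  offset:
    - [0, 0.015, 0.003]
    - [0, 0.009, 0]
    - [0, 0.004, -0.001]
    - [0, 0.004, -0.002]
    - [0, 0.004, -0.002]
    - [0, 0.004, -0.002]
    - [0, 0.004, -0.001]
    - [0, 0, 0]
  turn: [0, 0, 0, 0, 0, 0, 0, 0]
  force: 25

```text
time_s: 33.12
eef_pos: [561.7, -190.0, 44.3]
ee_rot: [-0.496, 0.504, 0.502, -0.499]
force: [7.5, -1.1, 12.5]
grip_width: 0.514
```

```bash
cat > c.py <<'E'
from h import *
def look(n,cam='side',hw=50):
    s=ctrl.sense();print(s['time_s'],np.round(s['eef_pos'],1),round(yaw_of(s),1),round(s['grip_width'],3),np.round(s['force'],1),np.round(s['wrist_torque'],2),round(s['joints'][5],2))
    im,d,s=cap(cam,n)
    p=pix(cam,s['eef_pos'])[0]; u,v=int(p[0]),int(p[1]); 
    u0=max(0,u-int(hw*1.32));v0=max(0,v-hw);c=im[v0:v+hw,u0:u+int(hw*1.32),::-1]
    print('u0,v0',u0,v0)
    cv2.imwrite('pics/'+n+'c.png',cv2.resize(c,None,fx=300/hw,fy=300/hw,interpolation=2))
    return im,d,s
E
python3 -c "
from c import *
look('d21')"
```

```text
33.1167 [ 561.7 -190.    44.3] 90.1 0.514 [ 7.5 -1.1 12.5] [-0.35 -1.    0.12] -2.1
u0,v0 183 141
```

View pics/d21c.png

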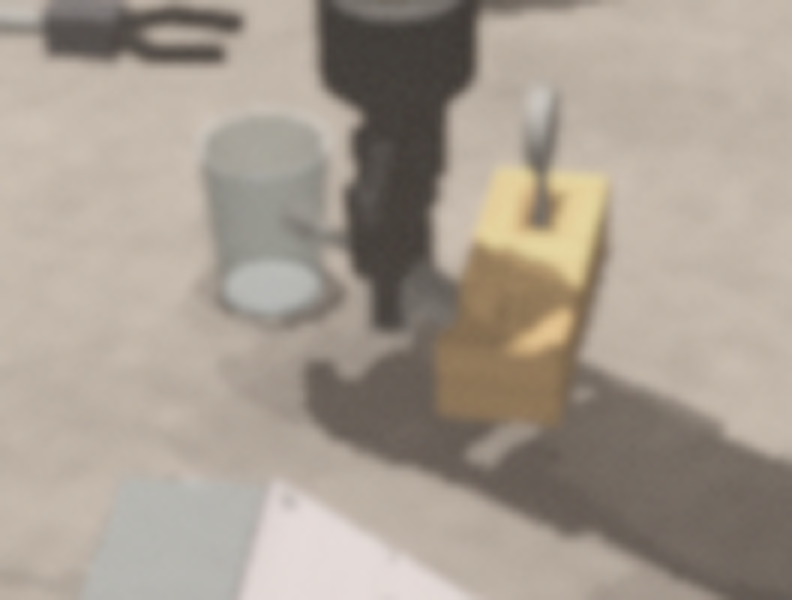

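>>> drive_tool:
  gripper: [0.95, 0.95, 0.95, 0.95, 0.95, 0.95, 0.95, 0.95]
  offset:
    - [0, 0.005, 0.001]
    - [0, 0.005, 0.001]
    - [0, 0.005, 0.001]
    - [0, 0.005, 0]
    - [0, 0.005, 0]
    - [0, 0.005, 0]
    - [0, 0.004, 0]
    - [0, 0, 0]
  turn: [0, 0, 0, 0, 0, 0, 0, 0]

```text
time_s: 33.83
eef_pos: [559.7, -190.0, 9.9]
ee_rot: [-0.495, 0.504, 0.502, -0.498]
force: [15.9, -0.5, 3.4]
grip_width: 0.519
```

```bash

python3 -c "
from c import *
look('d22')"
```

```text
33.8333 [ 559.7 -190.     9.9] 90.1 0.519 [15.9 -0.5  3.4] [-0.15 -2.22  0.04] -2.1
u0,v0 184 151
```

View pics/d22c.png

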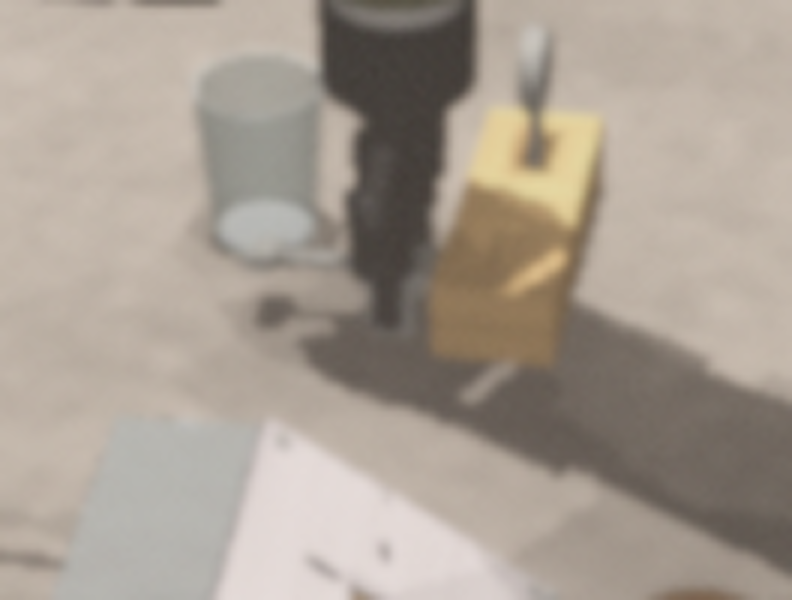

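```bash

python3 -c "
from c import *
T=np.array(ctrl.camera_params('side')['view']);f,cx,cy=K(ctrl.camera_params('side'))
Ti=np.linalg.inv(T)
for q in [(229,192.7),(245,195)]:
    r=Ti[:3,:3]@np.array([(q[0]-cx)/f,(q[1]-cy)/f,1]);o=Ti[:3,3];t=(-190-o[1])/r[1];print(o+t*r)
look('w22','wrist')"
```

```text
[ 622.92445379 -190.           34.13993695]
[ 574.44515699 -190.           31.42630692]
33.8833 [ 559.7 -190.    10. ] 90.1 0.519 [15.7 -1.2  1. ] [-0.17 -2.35  0.09] -2.1
u0,v0 190 189
```

View pics/w22.png

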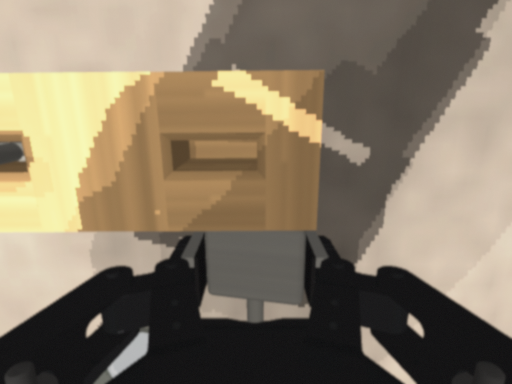

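>>> drive_tool:
  gripper: [0.95, 0.95, 0.95, 0.95, 0.95, 0.95]
  offset:
    - [0, -0.005, -0.005]
    - [0, -0.025, 0]
    - [0, -0.015, 0]
    - [0, -0.002, 0.006]
    - [0, 0, 0]
    - [0, 0, 0]
  turn: [0, 0, 0, 0, 0, 0]

```text
time_s: 34.43
eef_pos: [553.2, -188.4, 53.2]
ee_rot: [0.5, -0.499, -0.5, 0.5]
force: [0.4, 0.5, -1.2]
grip_width: 0.512
```

>>> drive_tool:
  gripper: [0.95, 0.95, 0.95, 0.95, 0.95, 0.95, 0.95]
  offset:
    - [0, 0.015, -0.001]
    - [0, 0.006, 0]
    - [0, 0.006, 0]
    - [0, 0.005, 0]
    - [0, 0.005, 0]
    - [0, 0.005, 0]
    - [0, 0, 0]
  turn: [0, 0, 0, 0, 0, 0, 0]

```text
time_s: 35.02
eef_pos: [555.2, -188.2, 11.8]
ee_rot: [-0.5, 0.5, 0.501, -0.5]
force: [2.4, 3.3, 5.1]
grip_width: 0.509
```

```bash

python3 -c "
from c import *
look('d23')"
```

```text
35.0167 [ 555.2 -188.2   11.8] 90.0 0.509 [2.4 3.3 5.1] [ 0.48 -0.15 -0.08] -2.1
u0,v0 185 151
```

View pics/d23c.png

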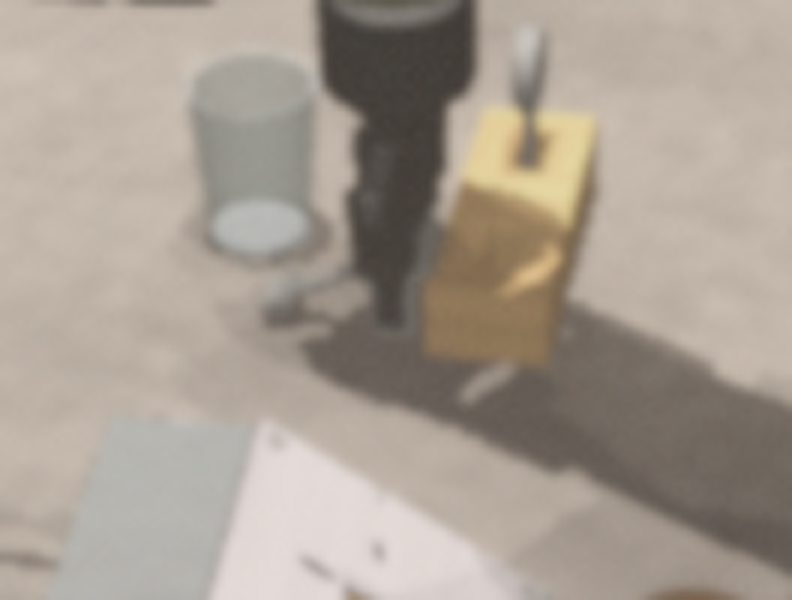

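>>> drive_tool:
  gripper: [0.95, 0.95, 0.95, 0.95, 0.95, 0.95, 0.95, 0.95, 0.95, 0.95]
  offset:
    - [0, -0.025, 0]
    - [0, -0.035, 0.003]
    - [0, -0.025, 0.025]
    - [0, 0, 0.035]
    - [0, 0, 0.035]
    - [0, 0, 0.035]
    - [0, 0.02, 0.021]
    - [0, 0.025, 0]
    - [0, 0.013, 0]
    - [0, 0, 0]
  turn: [0, 0, 0, 0, 0, 0, 0, 0, 0, 0]

```text
time_s: 35.9
eef_pos: [399.2, -187.8, 36.5]
ee_rot: [0.502, -0.498, -0.5, 0.5]
force: [-1.0, -0.5, -1.0]
grip_width: 0.506
```

```bash

python3 -c "
from c import *
look('d24')"
```

```text
35.9 [ 399.2 -187.8   36.5] 90.0 0.506 [-1.  -0.5 -1. ] [ 0.   -0.02  0.02] -2.28
u0,v0 238 149
```

View pics/d24c.png

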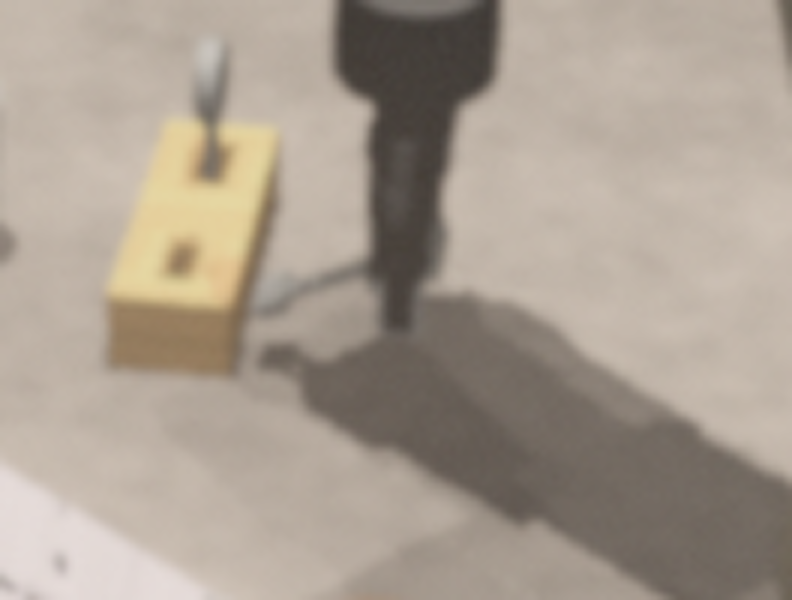

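>>> drive_tool:
  gripper: [0.95, 0.95, 0.95, 0.95, 0.95, 0.95, 0.95, 0.95]
  offset:
    - [0, 0.002, -0.009]
    - [0, -0.003, -0.005]
    - [0, -0.007, -0.006]
    - [0, -0.007, -0.007]
    - [0, -0.006, -0.007]
    - [0, -0.005, -0.008]
    - [0, -0.004, -0.009]
    - [0, -0.003, -0.009]
  turn: [0, 0, 0, 0, 0, 0, 0, 0]

```text
time_s: 36.62
eef_pos: [461.2, -188.8, 73.1]
ee_rot: [0.5, -0.499, -0.5, 0.501]
force: [-5.5, -0.5, 3.4]
grip_width: 0.509
```

```bash

python3 -c "
from c import *
look('d25')"
```

```text
36.6167 [ 461.2 -188.8   73.1] 90.1 0.509 [-5.5 -0.5  3.4] [-0.13  1.29  0.02] -2.19
u0,v0 217 136
```

View pics/d25c.png

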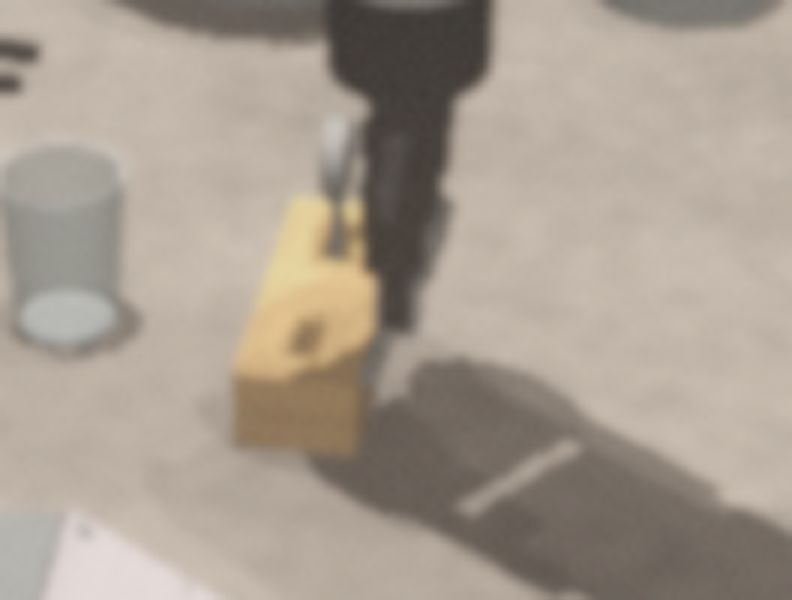

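>>> drive_tool:
  gripper: [0.95, 0.95, 0.95, 0.95]
  offset:
    - [0, -0.002, -0.008]
    - [0, -0.001, -0.008]
    - [0, 0, -0.006]
    - [0, 0, 0]
  turn: [0, 0, 0, 0]

```text
time_s: 37.0
eef_pos: [484.1, -188.8, 75.1]
ee_rot: [-0.499, 0.5, 0.501, -0.5]
force: [1.0, -0.3, -1.1]
grip_width: 0.513
```

```bash

python3 -c "
from c import *
look('d26')"
```

```text
37.0 [ 484.1 -188.8   75.1] 90.1 0.513 [ 1.  -0.3 -1.1] [0.01 0.01 0.02] -2.17
u0,v0 209 135
```

View pics/d26c.png

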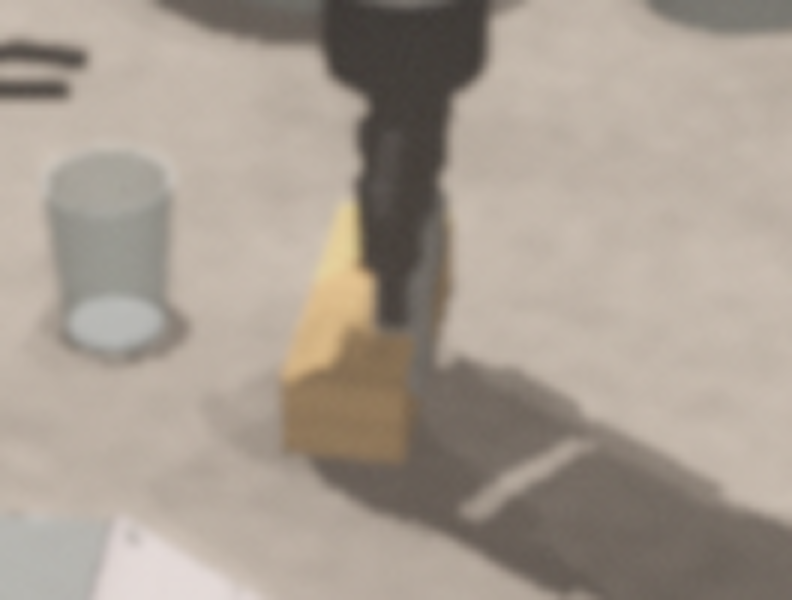

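>>> drive_tool:
  gripper: [0.95, 0.95, 0.95, 0.95, 0.95]
  offset:
    - [0, -0.02, 0.002]
    - [0, -0.025, 0]
    - [-0.008, -0.003, -0.018]
    - [-0.009, 0, -0.015]
    - [0, 0, 0]
  turn: [0, 0, 0, 0, 0]
  force: 35

```text
time_s: 37.47
eef_pos: [515.8, -207.1, 123.4]
ee_rot: [-0.499, 0.501, 0.5, -0.5]
force: [-0.0, -0.6, -0.8]
grip_width: 0.508
```

```bash

python3 -c "
from c import *
look('d27')
look('w27','wrist')"
```

```text
37.4667 [ 515.8 -207.1  123.4] 90.0 0.508 [-0.  -0.6 -0.8] [-0.   -0.06 -0.06] -2.16
u0,v0 199 116
37.5167 [ 514.4 -206.2  122.7] 90.0 0.507 [-0.7 -0.4 -0.5] [0.02 0.02 0.02] -2.16
u0,v0 189 190
```

View pics/d27c.png

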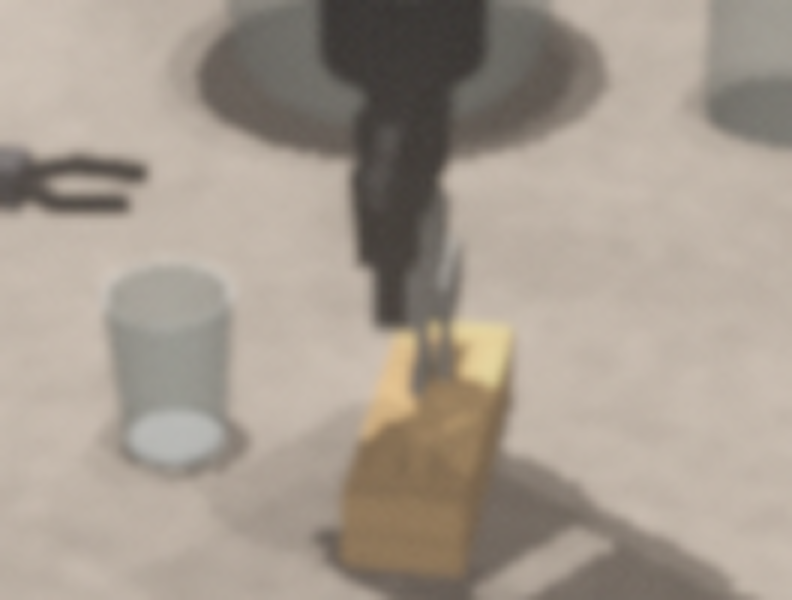

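View pics/w27.png

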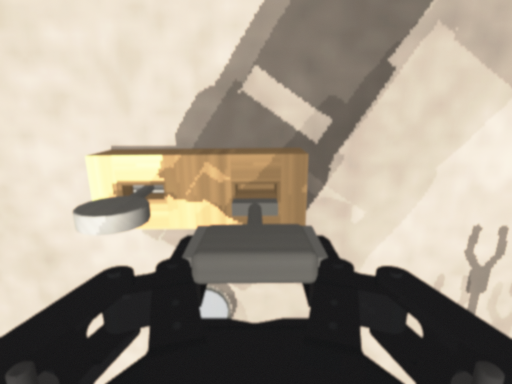

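```bash

python3 -c "
from c import *
d=np.load('pics/w27.npy');s=ctrl.sense();C=cloud('wrist',d,s)
for q in [(204,240),(208,240),(208,270),(212,240),(215,255),(222,255),(232,255),(240,255),(250,255),(260,255),(272,255),(188,255),(245,200),(245,310)]: print(q,np.round(C[q],1))
"; python3 -c "
import cv2;im=cv2.imread('pics/w27.png')[170:290,180:330];cv2.imwrite('pics/w27z.png',cv2.resize(im,None,fx=5,fy=5,interpolation=2))"
```

```text
(204, 240) [ 503.1 -215.3   94.8]
(208, 240) [ 505.4 -215.3   95.5]
(208, 270) [ 506.1 -197.1   93.4]
(212, 240) [ 508.  -215.4   95.5]
(215, 255) [ 500.2 -206.4  122.7]
(222, 255) [ 499.8 -206.4  133.7]
(232, 255) [ 497.2 -206.4  151.8]
(240, 255) [ 496.1 -206.4  162.1]
(250, 255) [ 496.1 -206.5  170.4]
(260, 255) [ 497.6 -206.5  174.8]
(272, 255) [ 502.3 -206.5  174.5]
(188, 255) [ 516.  -206.1    5.7]
(245, 200) [ 496.2 -226.4  166.2]
(245, 310) [ 496.2 -186.5  166.1]
```

View pics/w27z.png

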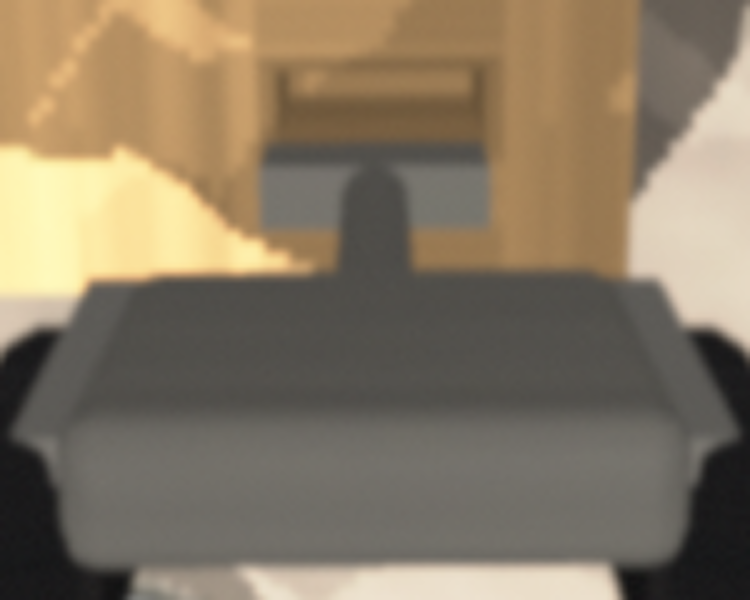

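>>> drive_tool:
  gripper: [0.95, 0.95, 0.95, 0.95, 0.95, 0.95, 0.95, 0.95]
  offset:
    - [0, 0.01, -0.004]
    - [0, 0.015, 0]
    - [0, 0.01, 0]
    - [0, 0.008, 0]
    - [0, 0.008, 0]
    - [0, 0.008, 0]
    - [0, 0.008, 0]
    - [0, 0.005, 0]
  turn: [0, 0, 0, 0, 0, 0, 0, 0]

```text
time_s: 38.23
eef_pos: [517.7, -205.7, 50.1]
ee_rot: [0.5, -0.5, -0.5, 0.5]
force: [-4.6, 3.7, 41.9]
grip_width: 0.511
```

```bash

python3 -c "
from c import *
look('d28')"
```

```text
38.2333 [ 517.7 -205.7   50.1] 90.0 0.511 [-4.6  3.7 41.9] [ 0.96  1.26 -0.  ] -2.16
u0,v0 198 138
```

View pics/d28c.png

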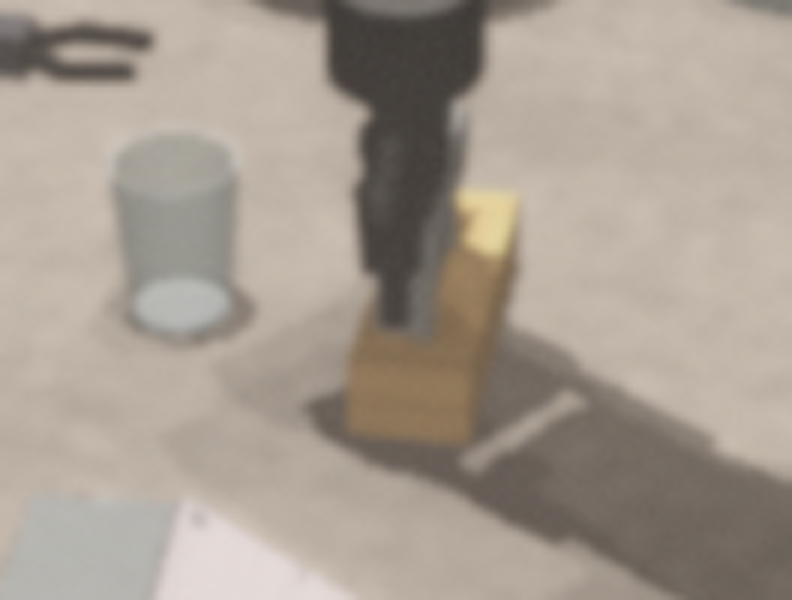

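>>> drive_tool:
  gripper: [0.8, 0.3, 0.3, 0.3, 0.3, 0.3, 0.3, 0.3, 0.3, 0.3]
  offset:
    - [0, -0.006, 0]
    - [0, 0, 0]
    - [0, 0, 0]
    - [0, 0, 0]
    - [0, 0, 0]
    - [0, -0.02, 0]
    - [0, -0.035, 0]
    - [0, -0.035, 0]
    - [0, -0.01, 0]
    - [0, 0, 0.004]
  turn: [0, 0, 0, 0, 0, 0, 0, 0, 7, 7]

```text
time_s: 39.12
eef_pos: [515.3, -206.0, 160.2]
ee_rot: [-0.556, 0.56, 0.435, -0.433]
force: [0.1, 0.1, 0.1]
grip_width: 0.7
```

```bash

python3 -c "
from c import *
look('d29')
s=ctrl.sense()
plan([510.5,-205.5,145],1.2,s,38)"
```

```text
39.1167 [ 515.3 -206.   160.2] 75.7 0.7 [0.1 0.1 0.1] [ 0.07  0.02 -0.02] -1.91
u0,v0 199 105
11 rows "offset": [[-0.0, 0.001, 0.0], [-0.0, 0.001, 0.0], [-0.0, 0.001, 0.0], [-0.0, 0.001, 0.0], [-0.0, 0.001, 0.0], [-0.0, 0.001, 0.0], [-0.001, 0.001, 0.0], [-0.0, 0.002, 0.0], [-0.001, 0.001, 0.0], [-0.0007, 0.0017, 0.0006], [-0.0007, 0.0016, 0.0006]] "turn": [6.7, 6.7, 6.7, 6.7, 6.8, 6.7, 6.8, 6.7, 6.8, 6.7, 6.8]
end [ 510.5 -205.5  145. ] 1.2
```

View pics/d29c.png

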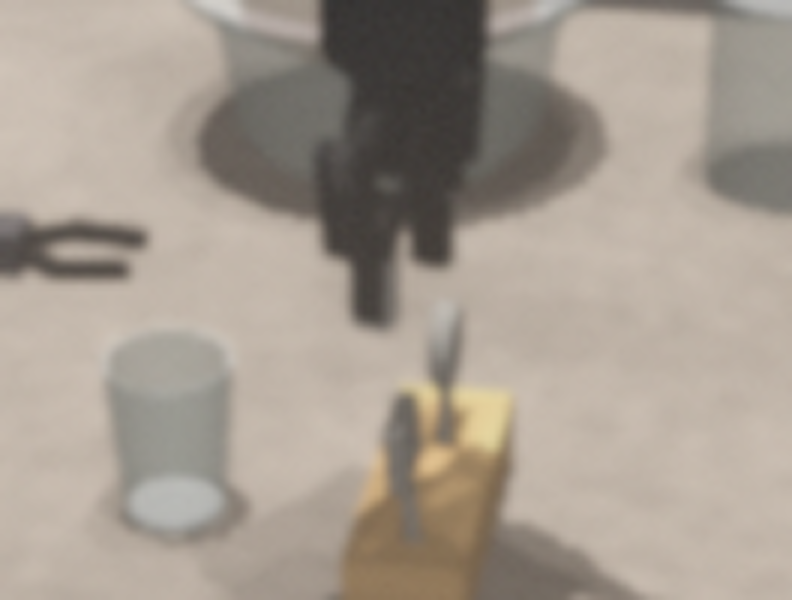

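>>> drive_tool:
  gripper: [0.3, 0.3, 0.4, 0.5, 0.5, 0.5, 0.5, 0.5, 0.5, 0.5, 0.5, 0.5, 0.5, 0.5, 0.95, 0.95, 0.95, 0.95, 0.95, 0.95]
  offset:
    - [0, 0.001, 0]
    - [0, 0.001, 0]
    - [0, 0.001, 0]
    - [0, 0.001, 0]
    - [0, 0.001, 0]
    - [0, 0.001, 0]
    - [-0.001, 0.001, 0]
    - [0, 0.001, 0]
    - [-0.001, 0.002, 0]
    - [-0.001, 0.002, 0.0005]
    - [-0.001, 0.002, 0.0005]
    - [0, 0.03, 0]
    - [0, 0.03, 0]
    - [0, 0.015, 0]
    - [0, 0.001, 0]
    - [0, 0, 0]
    - [0, 0, 0]
    - [0, 0, 0]
    - [0, 0, 0]
    - [0, 0, 0]
  turn: [6.7, 6.7, 6.7, 6.7, 6.8, 6.7, 6.8, 6.7, 6.8, 6.7, 6.8, 0, 0, 0, 0, 0, 0, 0, 0, 0]
  force: 30

```text
time_s: 40.83
eef_pos: [510.2, -205.8, 67.5]
ee_rot: [-0.707, 0.707, 0.012, -0.012]
force: [0.8, -0.4, -1.1]
grip_width: 0.135
```

>>> drive_tool:
  gripper: [0.95, 0.95, 0.95, 0.95, 0.95, 0.95, 0.95, 0.95, 0.95, 0.95, 0.95, 0.95, 0.95, 0.95]
  offset:
    - [0, -0.02, 0]
    - [0, -0.03, 0]
    - [0, 0, 0.034]
    - [0, 0.01, 0.034]
    - [0, 0.03, 0.001]
    - [0, 0.002, 0]
    - [0, 0, -0.008]
    - [0, 0, -0.008]
    - [0, 0, -0.008]
    - [0, 0, -0.008]
    - [0, 0, -0.008]
    - [0, 0, -0.008]
    - [0, -0.001, -0.007]
    - [0, -0.001, -0.002]
  turn: [0, 0, 0, 0, 0, 0, 0, 0, 0, 0, 0, 0, 0, 0]
  force: 20

```text
time_s: 42.0
eef_pos: [508.9, -194.6, 76.9]
ee_rot: [0.708, -0.706, -0.011, 0.012]
force: [-0.4, 8.7, -6.3]
grip_width: 0.136
```

```bash
cat f.py; 
python3 -c "
from c import *
look('d30',hw=45)"
```

```text
from h import *
import sys
def run(fn,cor,x0=1.1,sign=-1,u0=210,v0=205):
    s=ctrl.sense(); r,m=fitkey(cor,u0,v0,s,sign,x0=x0)
    g=np.array(s['eef_pos'])+[0,0,18.7]
    n=np.array([-.572,-.046,.819]);K0=np.array([497.4,121,84.5]);xs=np.array([.816,.067,.574])
    print('lean',round(r.x[0]*57.3,1),'cost',round(r.cost,2),'foot',np.round(m[1],1),'grasp z,x',np.round([(g-m[1])@m[2],(g-m[1])@m[3]],1))
    for i in (0,1,11,2): print(i,'xs,n',np.round([(m[0][i]-K0)@xs,(m[0][i]-K0)@n],1))
    cr=cv2.imread(f'pics/{fn}c.png'); cv2.polylines(cr,[((pix('side',m[0])-[u0,v0])*6.667).astype(np.int32)],True,(0,0,255),1); cv2.imwrite(f'pics/{fn}o.png',cr)
42.0 [ 508.9 -194.6   76.9] 1.8 0.136 [-0.4  8.7 -6.3] [1.56 0.06 0.04] -0.61
u0,v0 208 138
```

View pics/d30c.png

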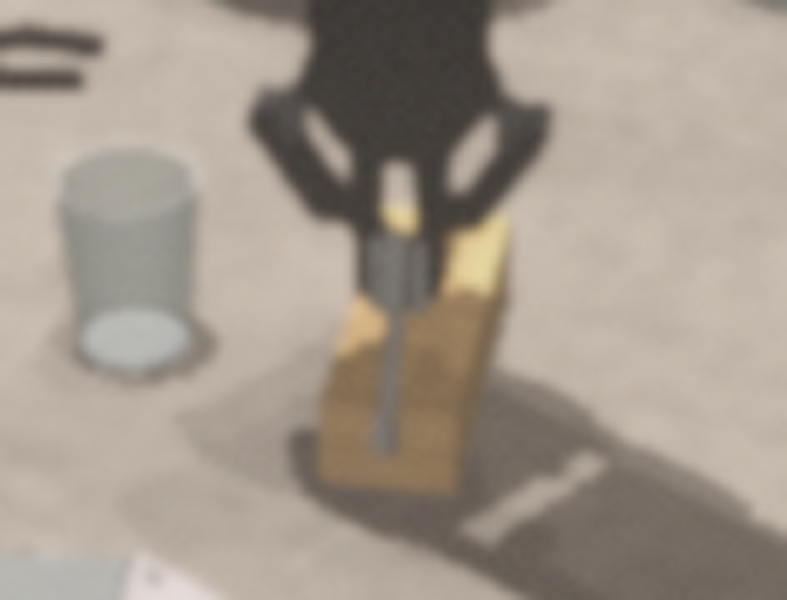

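>>> drive_tool:
  gripper: [0.95, 0.95, 0.95, 0.95, 0.95, 0.95, 0.95, 0.95, 0.95, 0.95, 0.95, 0.95, 0.95, 0.95, 0.95, 0.95, 0.95, 0.95]
  offset:
    - [0, -0.002, 0.006]
    - [0, -0.032, 0]
    - [0, -0.038, 0]
    - [0, -0.038, 0]
    - [-0.014, -0.006, 0.028]
    - [-0.017, -0.006, 0.029]
    - [-0.02, -0.006, 0.026]
    - [-0.023, -0.006, 0.024]
    - [-0.026, -0.006, 0.021]
    - [-0.027, -0.006, 0.018]
    - [-0.029, -0.006, 0.015]
    - [-0.012, 0, 0.01]
    - [-0.014, 0, 0.008]
    - [-0.014, 0, 0.007]
    - [-0.015, 0, 0.005]
    - [-0.016, 0, 0.004]
    - [-0.016, 0, 0.002]
    - [0, 0, 0]
  turn: [0, 0, 0, 0, 6.6, 6.6, 6.6, 6.6, 6.6, 6.6, 6.6, 6.7, 6.7, 6.7, 6.7, 6.7, 6.7, 0]
  force: 45

```text
time_s: 43.55
eef_pos: [397.8, 114.5, 230.1]
ee_rot: [0.523, -0.522, 0.476, -0.477]
force: [0.3, -1.1, -0.0]
grip_width: 0.135
```

```bash

python3 -c "
from c import *
s=ctrl.sense()
plan([442.4,117.6,142.6],-85.4,s,25)"
```

```text
4 rows "offset": [[0.0, 0.022, 0.011], [0.0, 0.022, 0.011], [0.0004, 0.0218, 0.0113], [0.0004, 0.0217, 0.0114]] "turn": [0.2, 0.2, 0.1, 0.2]
end [442.4 117.6 142.6] -85.4
```

>>> drive_tool:
  gripper: [0.95, 0.95, 0.95, 0.95, 0.95, 0.95]
  offset:
    - [0, 0.01, 0.02]
    - [0, 0.025, 0.02]
    - [0, 0.025, 0.004]
    - [0, 0.02, 0]
    - [0, 0.006, 0]
    - [0, 0, 0]
  turn: [0, 0, 0.3, 0, 0, 0]

```text
time_s: 44.05
eef_pos: [441.2, 116.8, 142.5]
ee_rot: [-0.522, 0.523, -0.477, 0.476]
force: [-0.1, -0.1, -1.3]
grip_width: 0.134
```

```bash

python3 -c "
from c import *
im,d,s=look('d31')
u0,v0=210,205
c=im[205:295,210:330,::-1];cv2.imwrite('pics/d31c.png',cv2.resize(c,None,fx=6.667,fy=6.667,interpolation=2))"
```

```text
44.05 [441.2 116.8 142.5] -84.7 0.134 [-0.1 -0.1 -1.3] [-0.03 -0.01  0.01] 1.48
u0,v0 206 183
```

View pics/d31c.png

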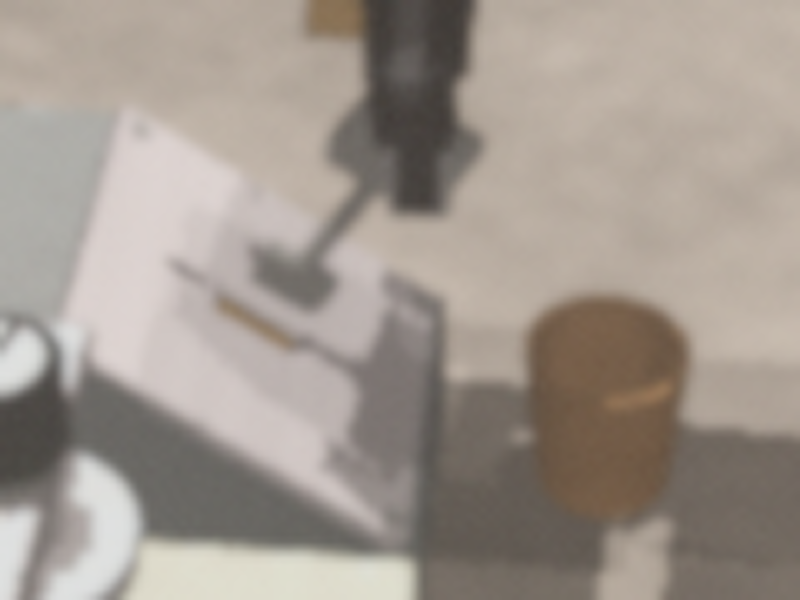

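```bash

python3 -c "
from f import *
run('d31',{1:(252,272),0:(318,308),2:(258,242),11:(336,278),5:(330,155),6:(370,98),7:(482,148),8:(447,182)},x0=.6,sign=1)"
```

```text
lean 32.1 cost 22.73 foot [486.6 121.1  95.6] grasp z,x [80.4 -2.6]
0 xs,n [-16.4  16. ]
1 xs,n [11.6 14.6]
11 xs,n [-15.6  32. ]
2 xs,n [12.4 30.6]
```

View pics/d31o.png

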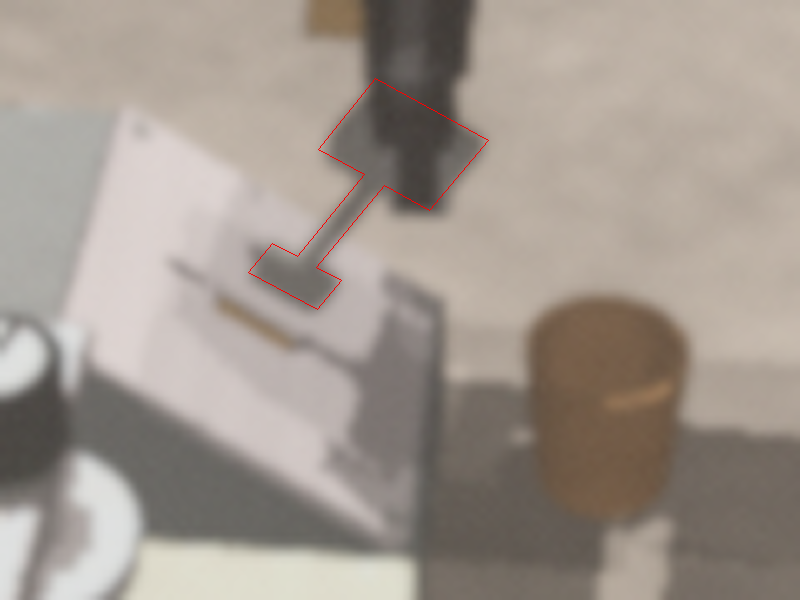

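>>> drive_tool:
  gripper: [0.95, 0.95, 0.95, 0.95, 0.95, 0.95, 0.95]
  offset:
    - [-0.0008, 0.003, 0.005]
    - [0, 0.004, 0.003]
    - [0, 0.004, 0.003]
    - [0, 0.004, 0.003]
    - [0, 0.004, 0.003]
    - [0, 0.004, 0.003]
    - [0, 0.004, 0.003]
  turn: [0.4, 0, 0, 0, 0, 0, 0]

```text
time_s: 44.68
eef_pos: [462.5, 120.6, 114.9]
ee_rot: [-0.52, 0.522, -0.48, 0.477]
force: [-1.7, -0.2, -1.0]
grip_width: 0.137
```

>>> drive_tool:
  gripper: [0.95, 0.95, 0.95, 0.95, 0.95]
  offset:
    - [0, 0.004, 0.003]
    - [0, 0.004, 0.003]
    - [0, 0.004, 0.002]
    - [0, 0.003, 0.002]
    - [0, 0, 0]
  turn: [0, 0, 0, 0, 0]

```text
time_s: 45.1
eef_pos: [471.2, 121.2, 103.7]
ee_rot: [-0.519, 0.523, -0.48, 0.476]
force: [-35.2, -5.8, 49.4]
grip_width: 0.134
```

```bash

python3 -c "
from c import *
im,d,s=look('d32')
c=im[205:295,210:330,::-1];cv2.imwrite('pics/d32c.png',cv2.resize(c,None,fx=6.667,fy=6.667,interpolation=2))"
```

```text
45.1 [471.2 121.2 103.7] -85.1 0.134 [-35.2  -5.8  49.4] [-0.89  5.51 -0.09] 1.5
u0,v0 192 196
```

View pics/d32c.png

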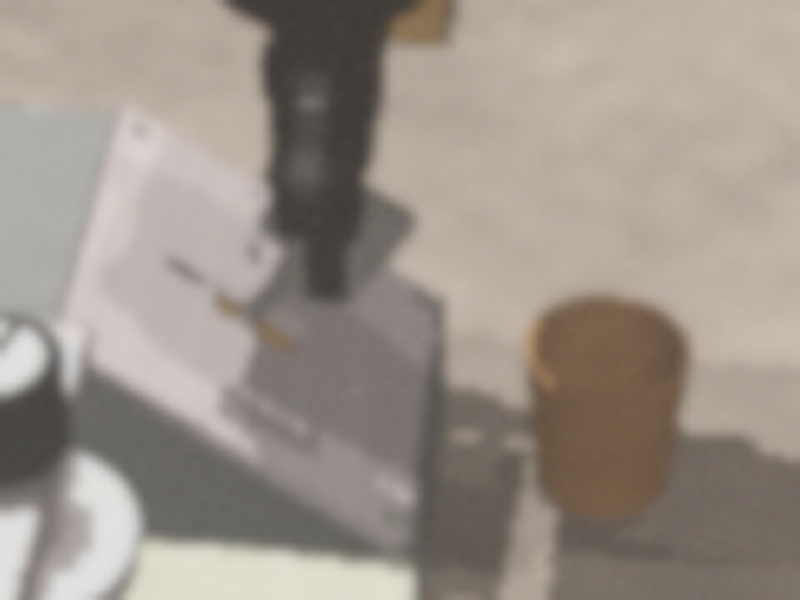

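>>> drive_tool:
  gripper: [0.95, 0.95, 0.95, 0.95, 0.95, 0.95, 0.95]
  offset:
    - [0, -0.002, -0.0015]
    - [0, 0, 0]
    - [0, 0, 0]
    - [0, 0, 0]
    - [0, 0, 0]
    - [0, 0, 0]
    - [0, 0, 0]
  turn: [0, 0, 7, 7, 7, 7, 7]
  force: 25

```text
time_s: 45.73
eef_pos: [473.5, 129.1, 104.8]
ee_rot: [0.356, -0.347, 0.618, -0.61]
force: [0.4, 61.2, 10.9]
grip_width: 0.136
```

```bash

python3 -c "
from c import *
im,d,s=look('w33','wrist')
im,d,s=look('d33')
c=im[205:295,210:330,::-1];cv2.imwrite('pics/d33c.png',cv2.resize(c,None,fx=6.667,fy=6.667,interpolation=2))"
```

```text
45.7333 [473.5 129.1 104.8] -120.5 0.136 [ 0.4 61.2 10.9] [12.88 -0.56  2.27] 2.11
u0,v0 189 193
45.7833 [473.8 129.8 104.8] -120.9 0.135 [ 0.8 55.1  9.1] [11.69 -0.36  1.98] 2.12
u0,v0 191 198
```

View pics/w33.png

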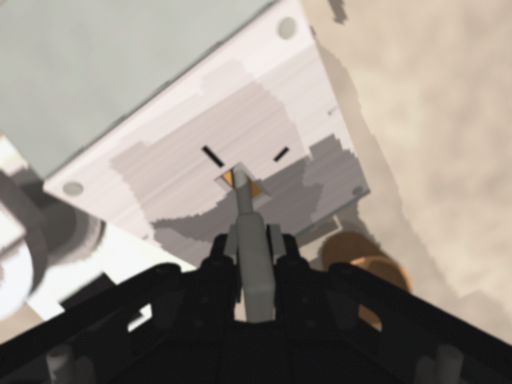

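View pics/d33c.png

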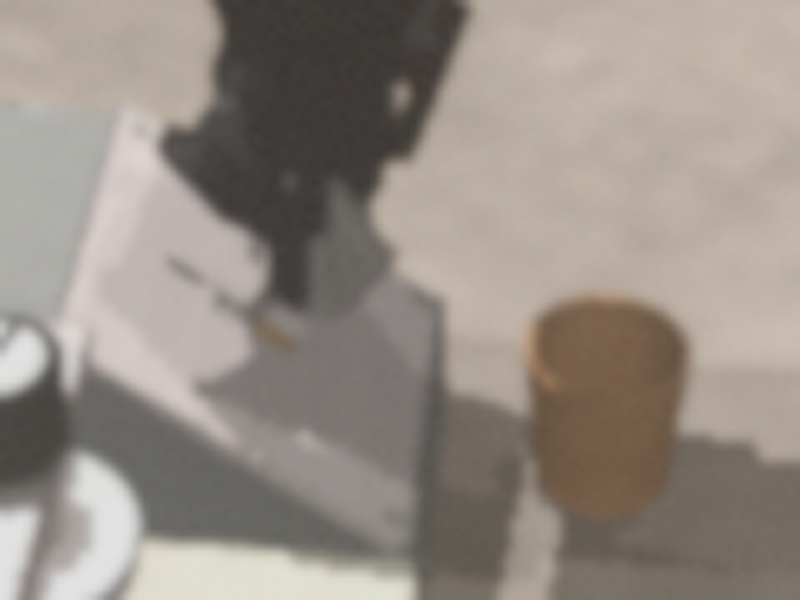

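>>> drive_tool:
  gripper: [0.85, 0.8, 0.8, 0.8]
  offset:
    - [0, 0, 0]
    - [0, 0, 0]
    - [0, 0, 0]
    - [0, 0, 0]
  turn: [0, 0, 0, 0]
  force: 20

```text
time_s: 46.17
eef_pos: [473.4, 123.3, 104.1]
ee_rot: [0.355, -0.351, 0.613, -0.612]
force: [-5.0, 11.6, 9.9]
grip_width: 0.197
```

```bash

python3 -c "
from c import *
im,d,s=look('w34','wrist')
im,d,s=look('d34')
c=im[205:295,210:330,::-1];cv2.imwrite('pics/d34c.png',cv2.resize(c,None,fx=6.667,fy=6.667,interpolation=2))"
```

```text
46.1667 [473.4 123.3 104.1] -120.1 0.197 [-5.  11.6  9.9] [2.59 0.42 0.4 ] 2.11
u0,v0 187 193
46.2167 [473.4 123.3 104.1] -120.1 0.2 [-3.6 12.5 10.6] [2.58 0.47 0.44] 2.11
u0,v0 191 197
```

View pics/w34.png

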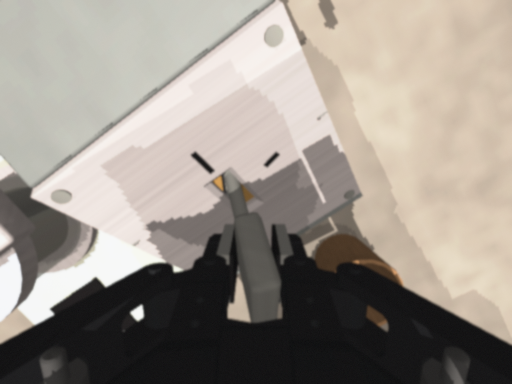

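View pics/d34c.png

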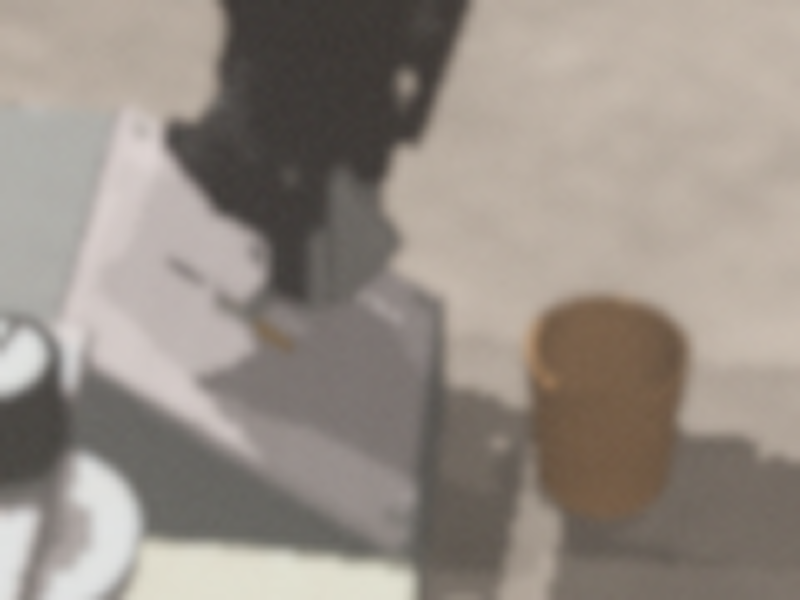

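>>> drive_tool:
  gripper: [0.79, 0.78, 0.77, 0.77]
  offset:
    - [0, 0, 0]
    - [0, 0, 0]
    - [0, 0, 0]
    - [0, 0, 0]
  turn: [6, 6, 6, 0]

```text
time_s: 46.6
eef_pos: [475.3, 124.8, 104.8]
ee_rot: [0.255, -0.247, 0.662, -0.66]
force: [4.1, 23.0, 6.4]
grip_width: 0.23
```

>>> drive_tool:
  gripper: [0.77, 0.76, 0.76, 0.76, 0.76]
  offset:
    - [-0.0035, 0, -0.001]
    - [0, 0, 0]
    - [0, 0, 0]
    - [0, 0, 0]
    - [0, 0, 0]
  turn: [0, 6, 6, 6, 0]

```text
time_s: 47.02
eef_pos: [479.2, 128.3, 106.0]
ee_rot: [0.15, -0.139, 0.694, -0.69]
force: [9.2, 25.6, 11.2]
grip_width: 0.244
```

```bash

python3 -c "
from c import *
im,d,s=look('w35','wrist')
"
```

```text
47.0167 [479.2 128.3 106. ] -156.4 0.244 [ 9.2 25.6 11.2] [ 5.01 -2.16  0.77] 2.75
u0,v0 189 193
```

View pics/w35.png

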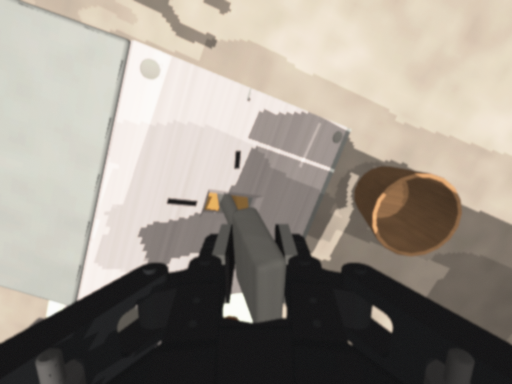

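```bash
python3 -c "
import cv2;im=cv2.imread('pics/w35.png')[140:330,150:340];cv2.imwrite('pics/w35z.png',cv2.resize(im,(760,600*760//760),interpolation=2)[:600])"
```

```text
(no output)
```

View pics/w35z.png

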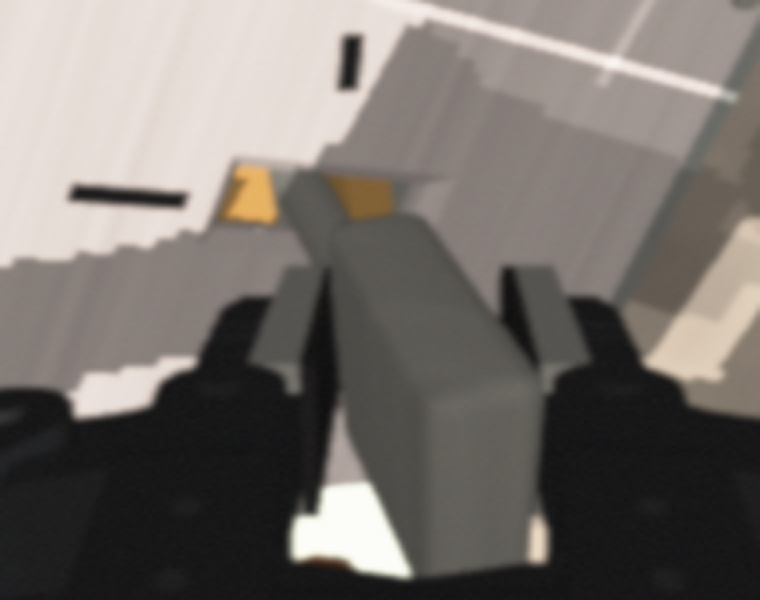

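>>> drive_tool:
  gripper: [0.76, 0.77, 0.78, 0.78]
  offset:
    - [0, 0, 0]
    - [0, 0, 0]
    - [0, 0, 0]
    - [0, 0, 0]
  turn: [3, 2, 0, 0]

```text
time_s: 47.4
eef_pos: [480.1, 128.6, 106.4]
ee_rot: [0.122, -0.109, 0.7, -0.695]
force: [11.9, 29.2, 10.0]
grip_width: 0.238
```

```bash

python3 -c "
from c import *
im,d,s=look('w36','wrist')
im=cv2.imread('pics/w36.png')[140:330,150:340];cv2.imwrite('pics/w36z.png',cv2.resize(im,(600,600),interpolation=2))
im,d,s=look('s36','scene',hw=40)
"
```

```text
47.4 [480.1 128.6 106.4] -161.1 0.238 [11.9 29.2 10. ] [ 5.52 -2.85  0.94] 2.83
u0,v0 189 193
47.45 [480.1 128.6 106.4] -161.1 0.238 [12.7 29.3 10.7] [ 5.52 -2.92  0.89] 2.83
u0,v0 282 152
```

View pics/w36z.png

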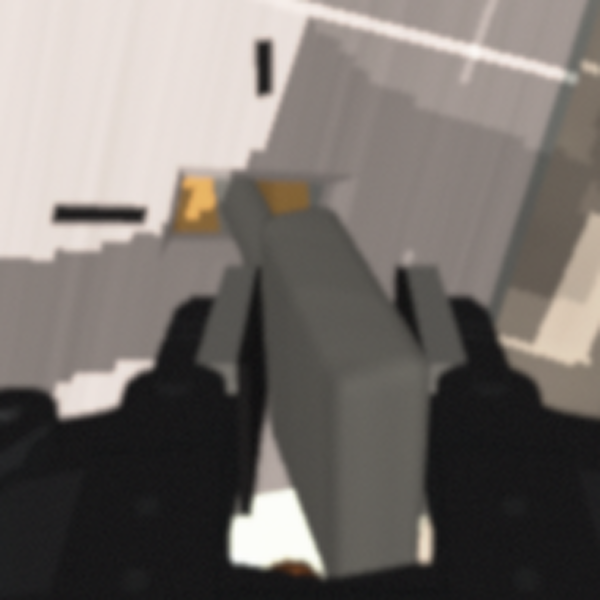

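View pics/s36c.png

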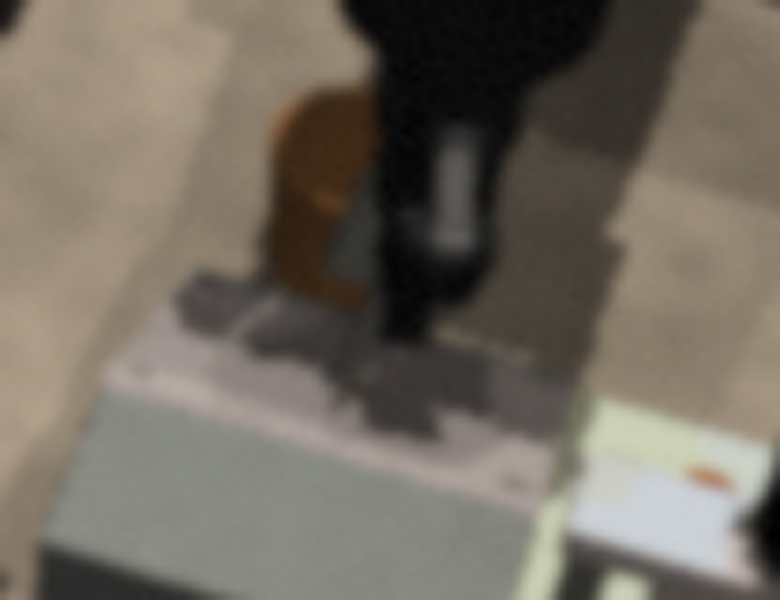

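```bash
cat k.py; python3 - <<'E'
from k import *
s=ctrl.sense()
r=ctrl.regions_of('wrist','bar_key')
print([(a['score'],a['mask'].sum()) for a in r])
np.save('pics/m36.npy',r[0]['mask'])
d=np.load('pics/w36.npy');C=cloud('wrist',d,s);m=r[0]['mask']
P=C[m&(d>0)];print(P.min(0),P.max(0))
E
```

```text
from h import *
from scipy.optimize import least_squares
def fit3(dfile,mask,s,x0,cam='wrist'):
    d=np.load(dfile); P=cloud(cam,d,s); 
    m=mask&(d>0); m=cv2.erode(m.astype(np.uint8),np.ones((3,3)))>0
    pts=P[m]; 
    boxes=[((-22,22),(-6,6),(60,96)),((-4,4),(-4,4),(16,60)),((-14,14),(-4,4),(0,16))]
    lo=np.array([[b[0][0],b[1][0],b[2][0]] for b in boxes],float); hi=np.array([[b[0][1],b[1][1],b[2][1]] for b in boxes],float)
    o=camW(cam,s)[:3,3]
    def sd(p):
        c=(lo+hi)/2;h=(hi-lo)/2; q=abs(p[:,None]-c)-h
        return (np.linalg.norm(np.maximum(q,0),axis=2)+np.minimum(q.max(2),0)).min(1)
    def res(v):
        M=R.from_rotvec(v[3:]).as_matrix(); p=(pts-v[:3])@M
        r=sd(p); return np.clip(r,-15,15)
    best=None
    for x in x0:
        r=least_squares(res,x,loss='soft_l1',f_scale=2.0)
        if best is None or r.cost<best.cost: best=r
    v=best.x; return v[:3],R.from_rotvec(v[3:]).as_matrix(),best.cost/len(pts),len(pts)
[(0.78, np.int64(4984)), (0.6, np.int64(7425))]
[452.35294387 103.03079571  38.48606834] [507.92425008 224.41689028 158.0783185 ]
```

```bash
python3 - <<'E'
from k import *
s=ctrl.sense()
m=np.zeros((384,512),np.uint8)
# polygon in zoom (600 px for 190 px) 
poly=np.array([(222,180),(245,172),(268,212),(330,208),(420,350),(428,380),(412,568),(330,575),(275,430),(262,270),(225,210)])*190/600+[150,140]
cv2.fillPoly(m,[poly.astype(np.int32)],1); m=m>0
n=np.array([-.572,-.046,.819]);K0=np.array([497.4,121,84.5]);xs=np.array([.816,.067,.574]);ys=np.cross(n,xs)
x0=[]
for ph in (50,60,70,80):
    a=np.radians(ph); xk=xs*np.cos(a)-ys*np.sin(a); M=np.c_[xk,np.cross(n,xk),n]
    x0.append(np.r_[K0-24*n,R.from_matrix(M).as_rotvec()])
f,M,c,N=fit3('pics/w36.npy',m,s,x0)
print('foot',f,'cost',c,N)
d=f-K0;print('slot coords',d@xs,d@ys,d@n,'axis tilt deg',np.degrees(np.arccos(M[:,2]@n)),'axis in slot',M[:,2]@xs,M[:,2]@ys)
print('phi',np.degrees(np.arctan2(-M[:,0]@ys,M[:,0]@xs)))
im=cv2.imread('pics/w36.png')
o=pix('wrist',key_outline(f,M[:,2],M[:,0]),s)
cv2.polylines(im,[o.astype(np.int32)],True,(0,0,255),1)
for sg in (-6,6):
    cv2.polylines(im,[pix('wrist',key_outline(f,M[:,2],M[:,0])[5:9]+sg*M[:,1],s).astype(np.int32)],True,(0,255,0),1)
cv2.imwrite('pics/w36o.png',im[110:384,100:400].repeat(2,0).repeat(2,1))
E
```

```text
foot [511.97775136 115.95531981  63.59765223] cost 0.13018919407275747 4263
slot coords -0.4404960829566127 -6.1960545549027515 -25.225441310887216 axis tilt deg 14.75519068263704 axis in slot 0.19180077652628896 0.16800949637115858
phi -110.66794367638879
```

View pics/w36o.png

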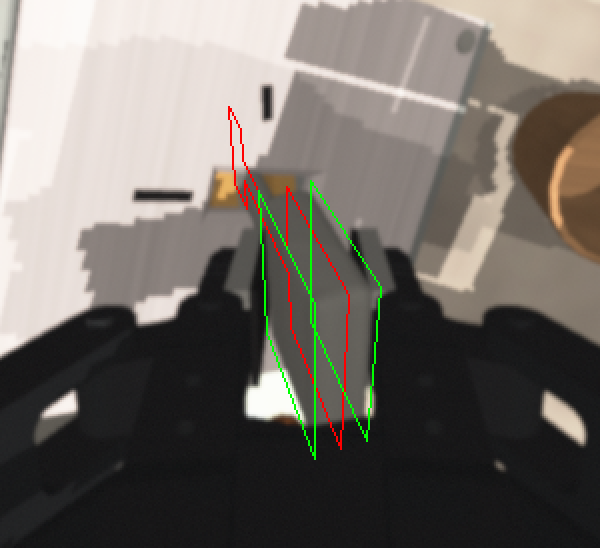

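>>> drive_tool:
  gripper: [0.72, 0.66, 0.66, 0.66]
  offset:
    - [0, 0, 0]
    - [0, 0, 0]
    - [0, 0, 0]
    - [0, 0, 0]
  turn: [0, 0, 0, 0]

```text
time_s: 47.88
eef_pos: [475.2, 124.5, 103.2]
ee_rot: [0.116, -0.115, 0.698, -0.698]
force: [1.1, 3.9, 4.6]
grip_width: 0.34
```

```bash

python3 -c "
from c import *
im,d,s=look('w37','wrist')
im=cv2.imread('pics/w37.png')[140:330,150:340];cv2.imwrite('pics/w37z.png',cv2.resize(im,(600,600),interpolation=2))
"
```

```text
47.8833 [475.2 124.5 103.2] -161.2 0.34 [1.1 3.9 4.6] [ 0.67 -0.45  0.08] 2.83
u0,v0 189 193
```

View pics/w37z.png

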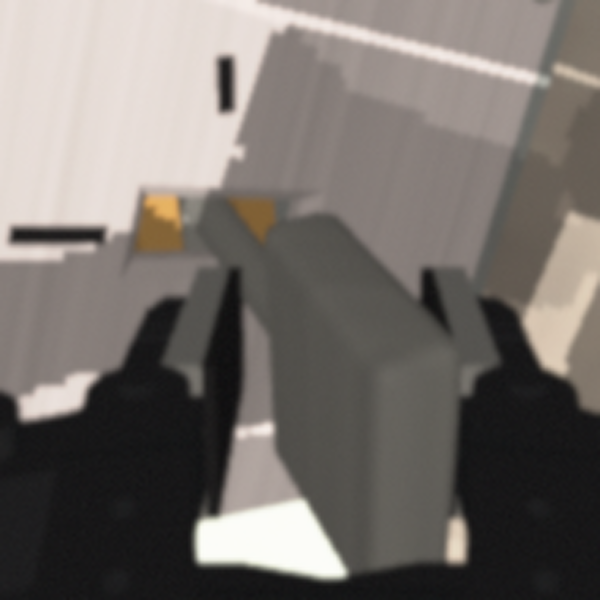

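```bash
cat > m.py <<'E'
from k import *
def go(n,poly,phs=(50,60,70,80),sc=190/600,o0=(150,140)):
    s=ctrl.sense()
    m=np.zeros((384,512),np.uint8)
    cv2.fillPoly(m,[(np.array(poly)*sc+o0).astype(np.int32)],1); m=m>0
    nn=np.array([-.572,-.046,.819]);K0=np.array([497.4,121,84.5]);xs=np.array([.816,.067,.574]);ys=np.cross(nn,xs)
    x0=[]
    for ph in phs:
        a=np.radians(ph); xk=xs*np.cos(a)-ys*np.sin(a); M=np.c_[xk,np.cross(nn,xk),nn]
        x0.append(np.r_[K0-24*nn,R.from_matrix(M).as_rotvec()])
    f,M,c,N=fit3(f'pics/{n}.npy',m,s,x0)
    d=f-K0;print('foot',f,'cost',c,'slot',np.round([d@xs,d@ys,d@nn],1),'tilt',np.degrees(np.arccos(M[:,2]@nn)),'axis xs,ys',M[:,2]@xs,M[:,2]@ys)
    print('phi',np.degrees(np.arctan2(-M[:,0]@ys,M[:,0]@xs)))
    im=cv2.imread(f'pics/{n}.png')
    cv2.polylines(im,[pix('wrist',key_outline(f,M[:,2],M[:,0]),s).astype(np.int32)],True,(0,0,255),1)
    for sg in (-6,6):
        cv2.polylines(im,[pix('wrist',key_outline(f,M[:,2],M[:,0])[5:9]+sg*M[:,1],s).astype(np.int32)],True,(0,255,0),1)
    cv2.imwrite(f'pics/{n}o.png',im[110:384,100:400].repeat(2,0).repeat(2,1))
    return f,M
E
python3 -c "
from m import *
go('w37',[(200,200),(225,195),(270,225),(330,213),(450,350),(457,375),(445,560),(360,565),(280,450),(272,330),(240,270),(205,215)])"
```

```text
foot [509.58657277 117.89289176  61.98744657] cost 0.13223130621048834 slot [ -3.2  -4.1 -25.3] tilt 9.256713541462943 axis xs,ys 0.13082150275907375 0.09426865366448955
phi 70.65042875239469
```

View pics/w37o.png

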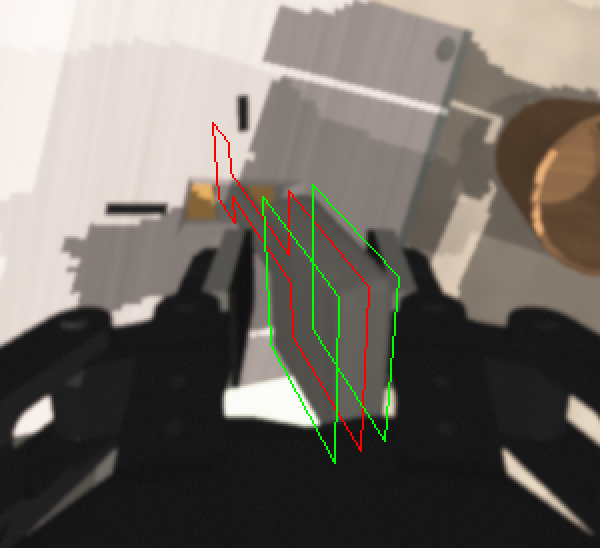

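>>> drive_tool:
  gripper: [0.66, 0.66, 0.66, 0.66, 0.66]
  offset:
    - [0, 0, 0.008]
    - [0, 0, 0.007]
    - [0.004, 0, 0]
    - [0.004, 0, 0]
    - [0, 0, 0]
  turn: [0, 0, 0, 0, 0]

```text
time_s: 48.35
eef_pos: [475.4, 108.0, 103.6]
ee_rot: [0.119, -0.111, 0.698, -0.697]
force: [17.4, 9.9, -5.3]
grip_width: 0.339
```

```bash

python3 -c "
from c import *
im,d,s=look('w38','wrist')
im=cv2.imread('pics/w38.png')[140:330,150:340];cv2.imwrite('pics/w38z.png',cv2.resize(im,(600,600),interpolation=2))
"
```

```text
48.35 [475.4 108.  103.6] -161.3 0.339 [17.4  9.9 -5.3] [ 1.76 -3.51 -0.04] 2.79
u0,v0 189 193
```

View pics/w38z.png

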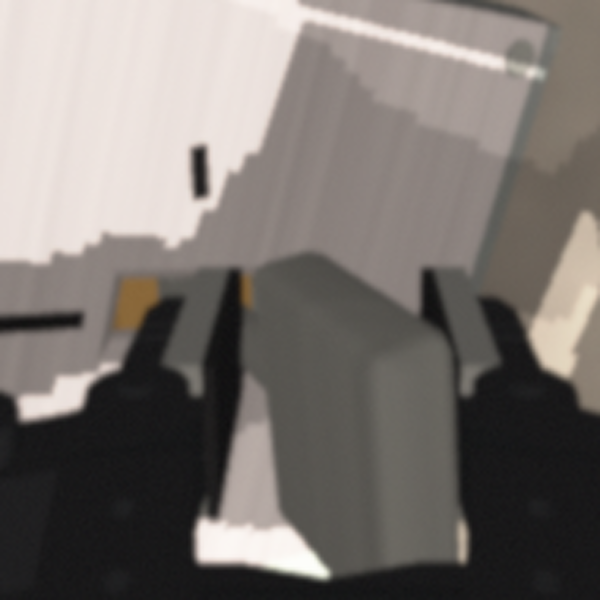

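```bash

python3 -c "
from m import *
go('w38',[(262,268),(318,255),(445,335),(457,360),(450,560),(340,565),(290,510),(272,390),(250,330)],phs=(60,70,80,90))"
```

```text
foot [509.06841715 122.51304238  63.99418228] cost 0.08462224879957654 slot [ -2.1   0.6 -23.5] tilt 8.79780659100332 axis xs,ys 0.0976292440657636 -0.11819583138029524
phi 73.67770852803312
```

View pics/w38o.png

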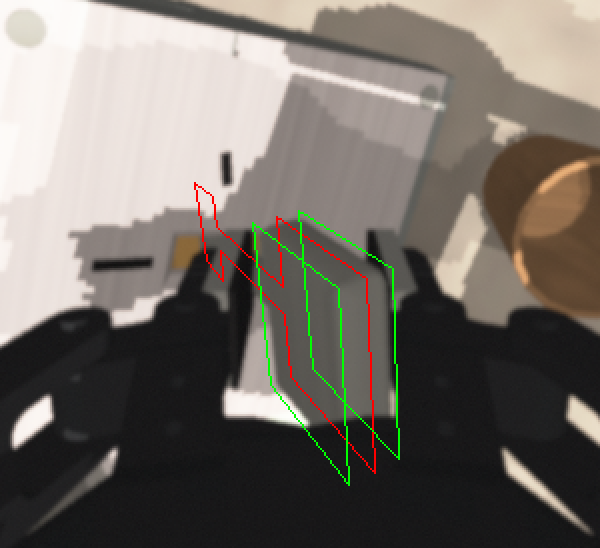

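>>> drive_tool:
  gripper: [0.56, 0.56, 0.56, 0.56, 0.56, 0.56]
  offset:
    - [0, 0, 0.002]
    - [0.003, 0, 0]
    - [0.003, 0, 0]
    - [0.003, 0, 0]
    - [0.001, 0, 0]
    - [0, 0, 0]
  turn: [0, 0, 0, 0, 0, 0]

```text
time_s: 48.9
eef_pos: [462.8, 102.2, 102.9]
ee_rot: [-0.116, 0.116, -0.698, 0.698]
force: [2.1, 1.3, 0.8]
grip_width: 0.442
```

```bash

python3 -c "
from c import *
im,d,s=look('w39','wrist')
im=cv2.imread('pics/w39.png')[140:330,150:340];cv2.imwrite('pics/w39z.png',cv2.resize(im,(600,600),interpolation=2))
im,d,s=look('d39')
"
```

```text
48.9 [462.8 102.2 102.9] -161.2 0.442 [2.1 1.3 0.8] [ 0.13 -0.35  0.  ] 2.78
u0,v0 189 193
48.95 [462.9 102.3 102.9] -161.2 0.442 [1.8 0.6 1.2] [ 0.05 -0.27  0.01] 2.78
u0,v0 198 192
```

View pics/w39z.png

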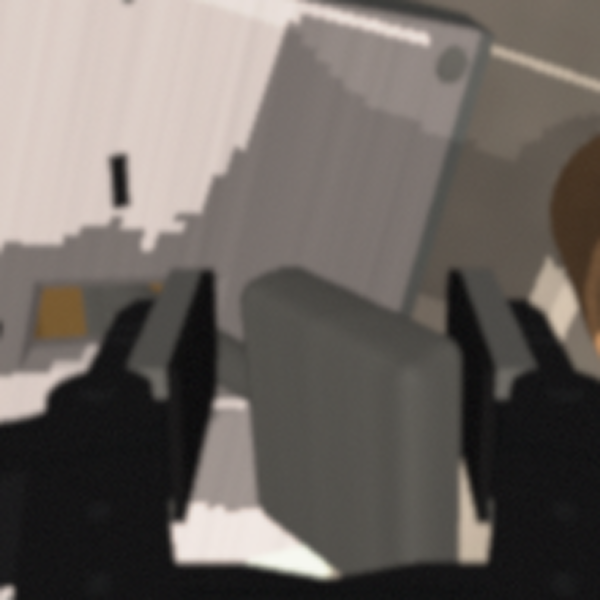

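View pics/d39c.png

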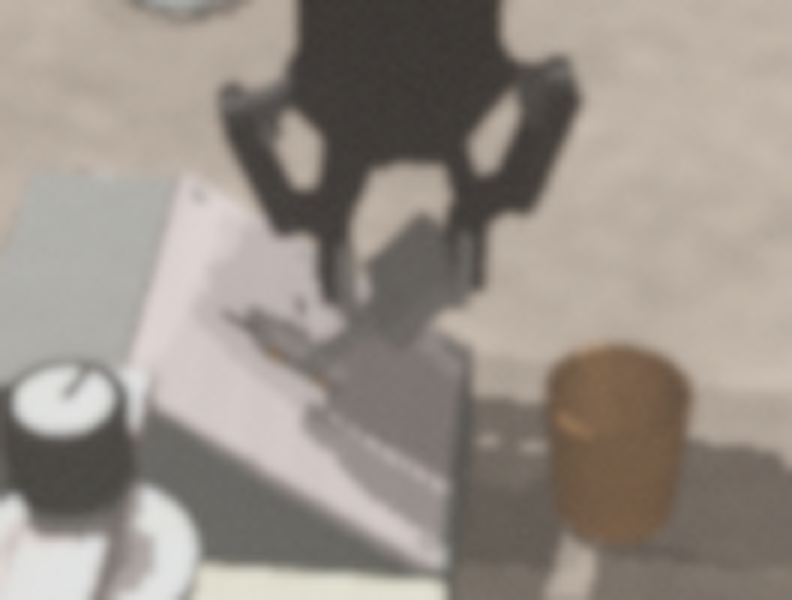

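>>> drive_tool:
  gripper: [0.56, 0.56, 0.56, 0.56]
  offset:
    - [0.003, 0, 0]
    - [0.003, 0, 0]
    - [0.002, 0, 0]
    - [0, 0, 0]
  turn: [0, 0, 0, 0]

```text
time_s: 49.33
eef_pos: [455.0, 99.6, 102.8]
ee_rot: [-0.116, 0.116, -0.698, 0.698]
force: [1.3, -0.2, 0.2]
grip_width: 0.439
```

```bash

python3 -c "
from m import *
go('w39',[(255,280),(295,272),(445,340),(455,370),(455,555),(340,560),(265,495),(250,330)],phs=(60,70,80,90))
from c import *
im,d,s=look('w40','wrist')
im=cv2.imread('pics/w40.png')[140:330,150:340];cv2.imwrite('pics/w40z.png',cv2.resize(im,(600,600),interpolation=2))
"
```

```text
foot [514.72763692 126.82976949  78.69880064] cost 1.344673990268573 slot [ 11.2   4.4 -14.9] tilt 15.859433695558607 axis xs,ys -0.23064576481185028 -0.146311738599243
phi 76.98912142602762
49.3333 [455.   99.6 102.8] -161.2 0.439 [ 1.3 -0.2  0.2] [-0.03 -0.2  -0.02] 2.78
u0,v0 190 193
```

View pics/w40z.png

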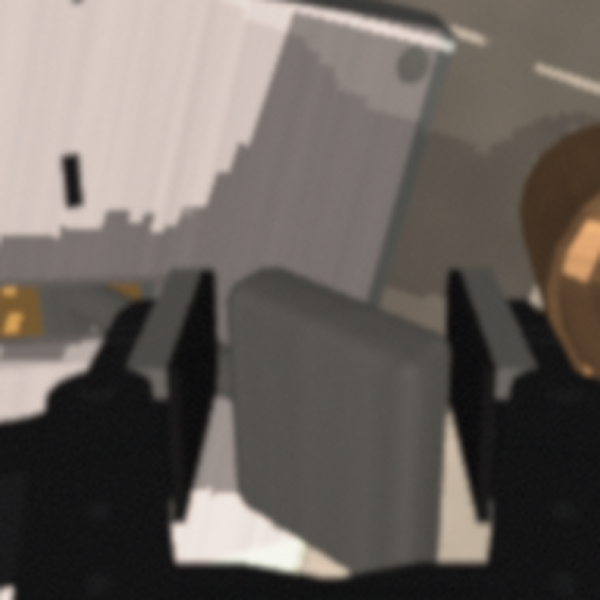

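```bash

python3 -c "
from m import *
go('w40',[(240,290),(280,275),(430,340),(443,360),(435,560),(355,562),(245,490),(238,330)],phs=(60,70,80,90))
"
```

```text
foot [519.69815697 122.17797653  81.6474104 ] cost 0.9641440787059524 slot [ 16.6  -0.6 -15.1] tilt 20.469648746331316 axis xs,ys -0.3447980964632161 -0.0571682248382818
phi 76.88416001924458
```

View pics/w40o.png

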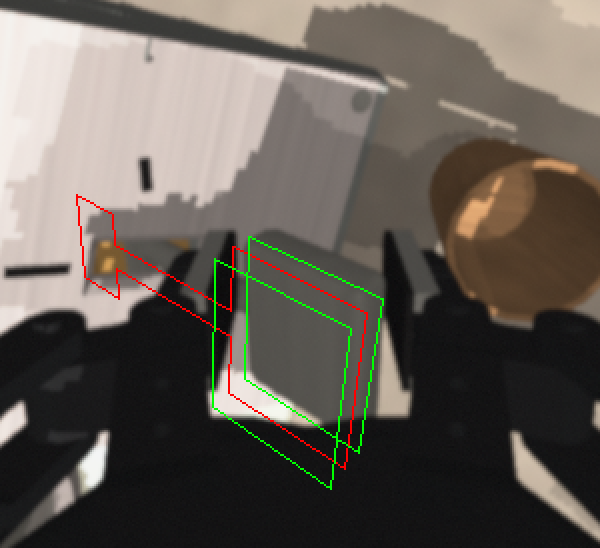

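>>> drive_tool:
  gripper: [0.56, 0.56, 0.56, 0.65, 0.72, 0.76, 0.78]
  offset:
    - [-0.007, 0, -0.007]
    - [-0.007, 0, -0.007]
    - [-0.007, 0, 0]
    - [0, 0, 0]
    - [0, 0, 0]
    - [0, 0, 0]
    - [0, 0, 0]
  turn: [0, 0, 0, 0, 0, 0, 0]

```text
time_s: 49.97
eef_pos: [473.9, 120.4, 104.4]
ee_rot: [-0.119, 0.113, -0.698, 0.698]
force: [7.5, 3.9, 5.2]
grip_width: 0.324
```

```bash

python3 -c "
from c import *
im,d,s=look('w41','wrist')
im=cv2.imread('pics/w41.png')[140:330,150:340];cv2.imwrite('pics/w41z.png',cv2.resize(im,(600,600),interpolation=2))
"
```

```text
49.9667 [473.9 120.4 104.4] -161.2 0.324 [7.5 3.9 5.2] [ 0.87 -1.82  0.11] 2.82
u0,v0 189 193
```

View pics/w41z.png

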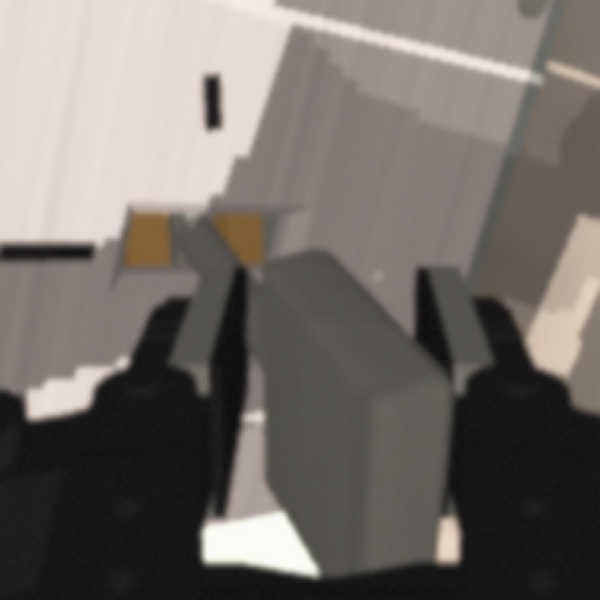

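```bash

python3 -c "
from m import *
go('w41',[(180,222),(205,220),(265,275),(325,258),(440,370),(447,400),(437,560),(330,562),(275,480),(265,370),(247,290),(190,240)],phs=(60,70,80,90))
"
```

```text
foot [511.22250781 116.45968995  62.71094375] cost 0.8881015109925211 slot [ -1.5  -5.6 -25.5] tilt 6.162007791517988 axis xs,ys 0.10420371687656933 0.027893308378338484
phi 77.35883278561604
```

View pics/w41o.png

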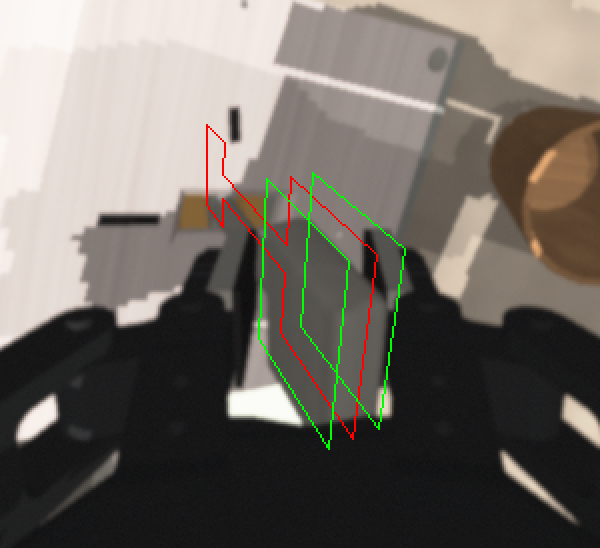

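>>> drive_tool:
  gripper: [0.78, 0.7, 0.68, 0.67, 0.67, 0.67]
  offset:
    - [0, 0.002, 0]
    - [0, 0, 0]
    - [0.001, 0, 0]
    - [0.0015, 0, 0]
    - [0.0015, 0, 0]
    - [0, 0, 0]
  turn: [0, 0, 0, 0, 0, 0]

```text
time_s: 50.52
eef_pos: [472.0, 119.4, 103.0]
ee_rot: [0.121, -0.11, 0.698, -0.698]
force: [14.7, 7.3, 2.6]
grip_width: 0.329
```

```bash

python3 -c "
from c import *
im,d,s=look('w42','wrist')
im=cv2.imread('pics/w42.png')[140:330,150:340];cv2.imwrite('pics/w42z.png',cv2.resize(im,(600,600),interpolation=2))
look('d42',hw=45)
"
```

```text
50.5167 [472.  119.4 103. ] -161.2 0.329 [14.7  7.3  2.6] [ 1.6  -3.4   0.16] 2.82
u0,v0 189 193
50.5667 [472.  119.5 103. ] -161.2 0.331 [15.3  7.5  2.9] [ 1.6  -3.38  0.21] 2.82
u0,v0 199 201
```

View pics/w42z.png

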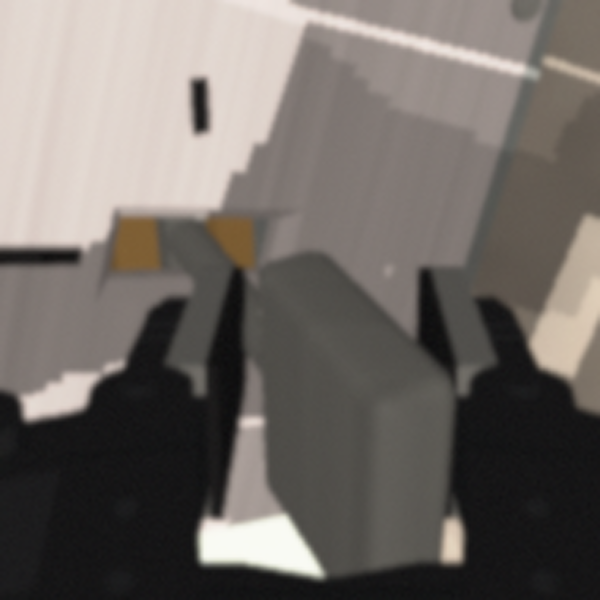

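View pics/d42c.png

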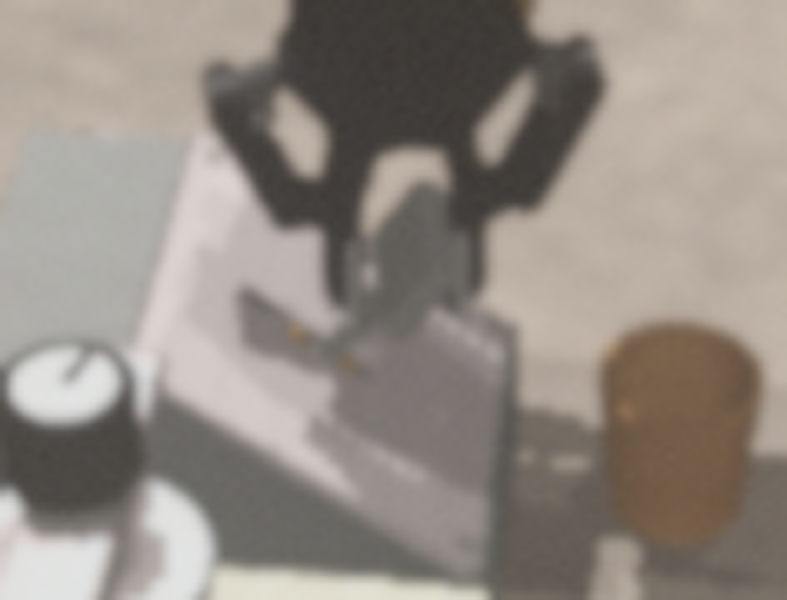

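```bash

python3 -c "
from m import *
P=[(262,275),(322,255),(440,370),(450,400),(440,560),(332,562),(272,485),(265,370)]
go('w42',P,phs=(60,70,80,90))
go('w42',P+[(247,310),(250,285)],phs=(75,))
"
```

```text
foot [510.08857316 123.02614064  62.09473589] cost 0.07569054484346018 slot [ -2.4   1.  -25.7] tilt 4.319631179781271 axis xs,ys 0.05398551061121431 0.05336414348400969
phi 72.35839626274615
foot [510.03447725 123.0471211   62.06655906] cost 0.07937019427550099 slot [ -2.4   1.  -25.7] tilt 4.33657554849078 axis xs,ys 0.05468942551224394 0.05306705301299715
phi 72.35582297456229
```

>>> drive_tool:
  gripper: [0.66, 0.66, 0.67, 0.68, 0.68, 0.68]
  offset:
    - [-0.002, 0, 0.008]
    - [0, 0, 0.008]
    - [0, 0, 0]
    - [0.004, 0, 0]
    - [0.003, 0, 0]
    - [0, 0, 0]
  turn: [0, 0, 2, 2, 0, 0]

```text
time_s: 51.12
eef_pos: [473.3, 102.7, 103.1]
ee_rot: [0.097, -0.084, 0.701, -0.701]
force: [20.8, 6.3, -1.2]
grip_width: 0.326
```

```bash

python3 -c "
from c import *
im,d,s=look('w43','wrist')
im=cv2.imread('pics/w43.png')[140:330,150:340];cv2.imwrite('pics/w43z.png',cv2.resize(im,(600,600),interpolation=2))
"
```

```text
51.1167 [473.3 102.7 103.1] -165.3 0.326 [20.8  6.3 -1.2] [ 1.43 -4.29 -0.19] 2.85
u0,v0 189 193
```

View pics/w43z.png

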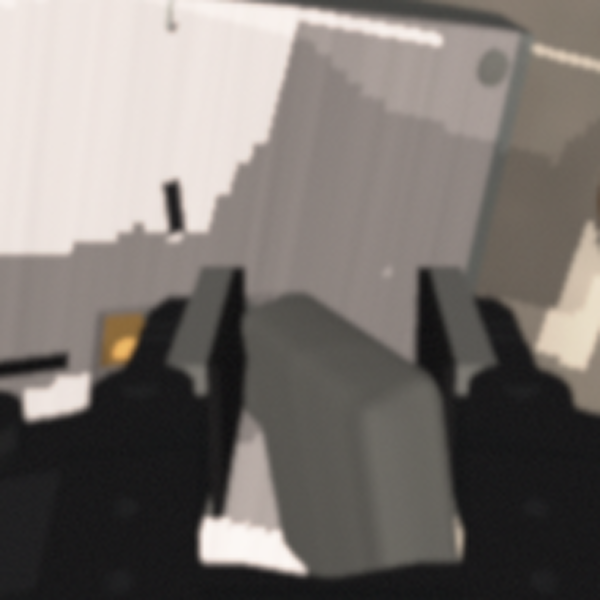

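```bash

python3 -c "
from m import *
P=[(252,320),(300,300),(425,375),(440,400),(450,555),(320,562),(295,520),(270,430),(250,370)]
go('w43',P,phs=(60,70,80,90))
"
```

```text
foot [509.0371248  122.56062689  64.16751173] cost 0.08063385080655396 slot [ -2.1   0.6 -23.4] tilt 6.424625816418851 axis xs,ys 0.05114011081366135 -0.09995786009245715
phi 73.20202872597443
```

View pics/w43o.png

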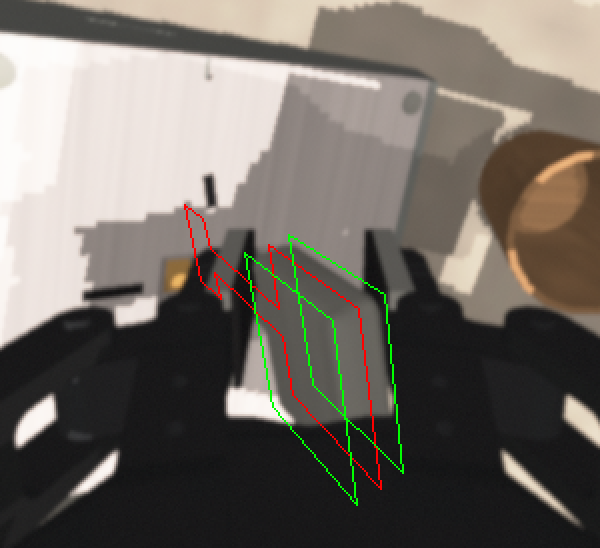

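>>> drive_tool:
  gripper: [0.66, 0.67, 0.69, 0.7, 0.72, 0.74, 0.76, 0.78, 0.79]
  offset:
    - [-0.005, 0, -0.008]
    - [0, 0.001, -0.008]
    - [0, 0, 0]
    - [0, 0, 0]
    - [0, 0, 0]
    - [0, 0, 0]
    - [0, 0, 0]
    - [0, 0, 0]
    - [0, 0, 0]
  turn: [-2, -2, 0, 0, -6, -6, -6, -6, -6]
  force: 20

```text
time_s: 51.92
eef_pos: [471.0, 119.1, 101.0]
ee_rot: [-0.297, 0.291, -0.642, 0.644]
force: [9.3, 3.1, 0.8]
grip_width: 0.229
```

```bash

python3 -c "
from c import *
im,d,s=look('w44','wrist')
im=cv2.imread('pics/w44.png')[140:330,150:340];cv2.imwrite('pics/w44z.png',cv2.resize(im,(600,600),interpolation=2))
"
```

```text
51.9167 [471.  119.1 101. ] -130.9 0.229 [9.3 3.1 0.8] [ 0.86 -1.77  0.12] 2.29
u0,v0 187 193
```

View pics/w44z.png

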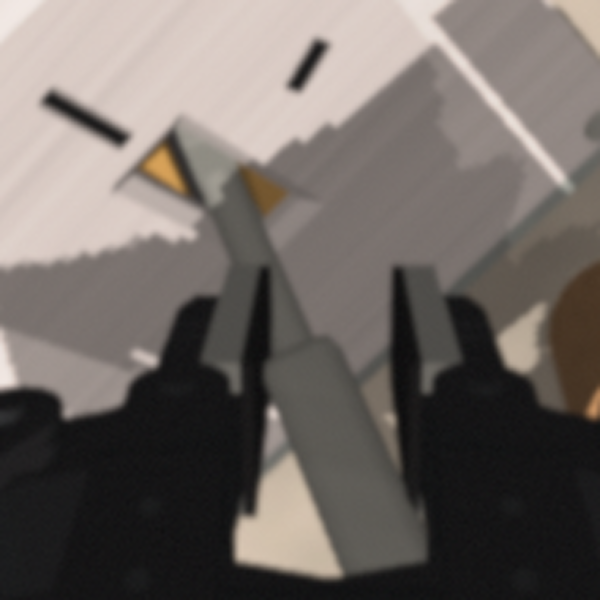

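>>> drive_tool:
  gripper: [0.8, 0.81, 0.82, 0.83]
  offset:
    - [0, 0, 0]
    - [0, 0, 0]
    - [0, 0, 0]
    - [0, 0, 0]
  turn: [-6, -6, -6, -6]

```text
time_s: 52.3
eef_pos: [469.0, 119.3, 100.1]
ee_rot: [-0.423, 0.42, -0.567, 0.568]
force: [2.7, 3.6, -0.2]
grip_width: 0.179
```

```bash

python3 -c "
from c import *
im,d,s=look('w45','wrist')
im=cv2.imread('pics/w45.png')[140:330,150:340];cv2.imwrite('pics/w45z.png',cv2.resize(im,(600,600),interpolation=2))
"
```

```text
52.3 [469.  119.3 100.1] -106.8 0.179 [ 2.7  3.6 -0.2] [ 0.74 -0.62  0.1 ] 1.87
u0,v0 186 192
```

View pics/w45z.png

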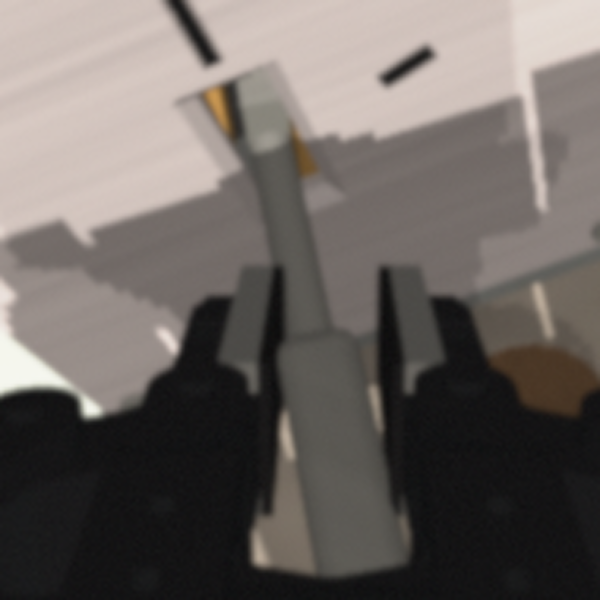

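>>> drive_tool:
  gripper: [0.85, 0.87, 0.9, 0.95, 0.95, 0.95]
  offset:
    - [0, 0, 0]
    - [0, 0, 0.001]
    - [0, 0, 0]
    - [0, 0, 0]
    - [0, 0, 0]
    - [0, 0, 0]
  turn: [-6.5, -6.5, -6.5, -6, 0, 0]

```text
time_s: 52.85
eef_pos: [468.4, 118.7, 99.5]
ee_rot: [-0.534, 0.534, -0.464, 0.463]
force: [-0.6, 0.2, -0.0]
grip_width: 0.133
```

```bash

python3 -c "
from c import *
im,d,s=look('w46','wrist')
im=cv2.imread('pics/w46.png')[110:300,160:350];cv2.imwrite('pics/w46z.png',cv2.resize(im,(600,600),interpolation=2))
im,d,s=look('d46')
c=im[205:295,210:330,::-1];cv2.imwrite('pics/d46c.png',cv2.resize(c,None,fx=6.667,fy=6.667,interpolation=2))
"
```

```text
52.85 [468.4 118.7  99.5] -81.9 0.133 [-0.6  0.2 -0. ] [ 0.02 -0.01 -0.03] 1.43
u0,v0 186 192
52.9 [468.4 118.7  99.5] -81.9 0.14 [-0.1  0.4  0.4] [0.01 0.01 0.06] 1.43
u0,v0 194 197
```

View pics/w46z.png

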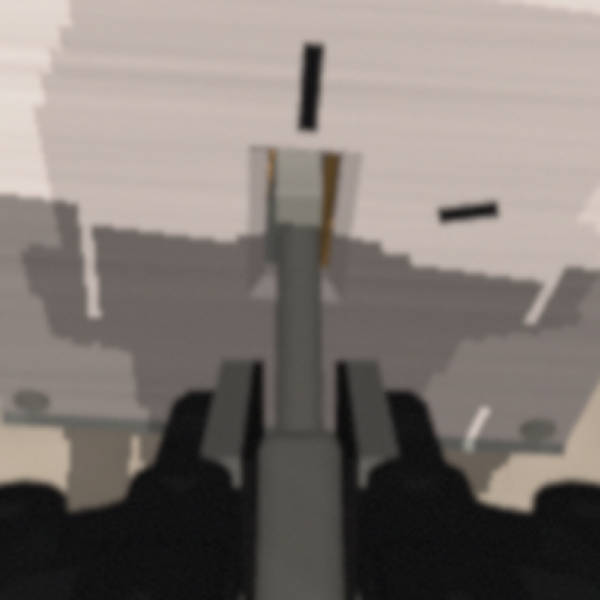

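View pics/d46c.png

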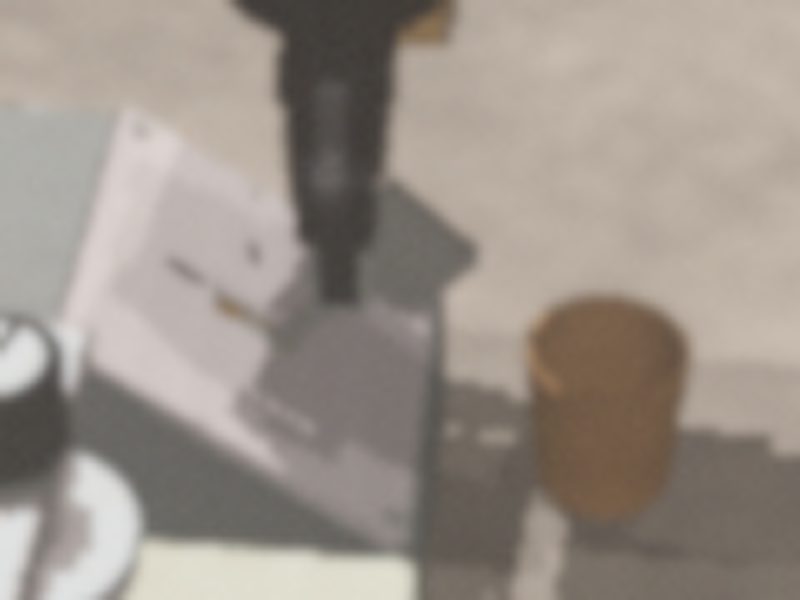

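```bash

python3 -c "
from f import *
run('d46',{6:(398,182),7:(478,250),8:(425,316)},x0=.7,sign=1)"
```

```text
lean 41.1 cost 2.49 foot [495.4 122.5  57.1] grasp z,x [64.  19.7]
0 xs,n [-31.2 -22.9]
1 xs,n [ -3.4 -19.9]
11 xs,n [-32.9  -7. ]
2 xs,n [-5.1 -4. ]
```

View pics/d46o.png

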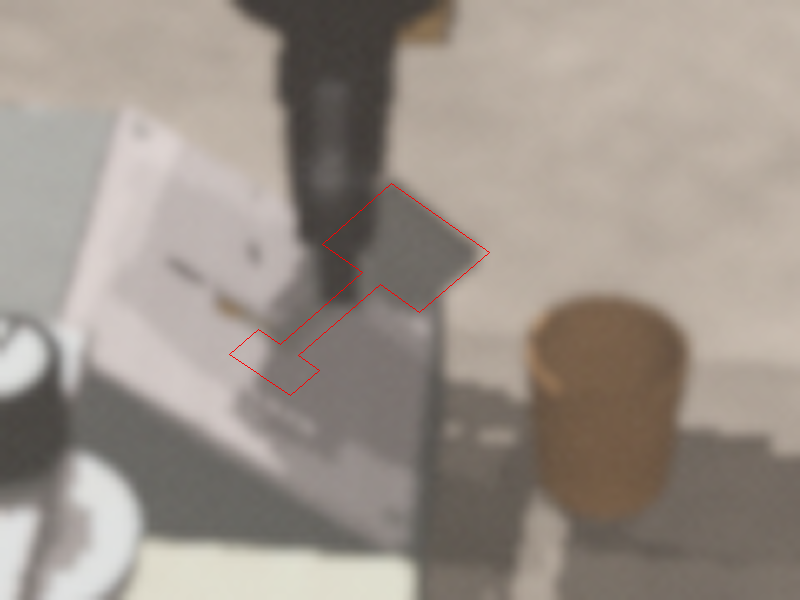

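>>> drive_tool:
  gripper: [0.95, 0.95, 0.95, 0.95]
  offset:
    - [0, -0.0035, 0.0045]
    - [0, -0.0035, 0.0045]
    - [0, -0.0035, 0.0045]
    - [0, 0, 0]
  turn: [-1, 0, 0, 0]
  force: 25

```text
time_s: 53.28
eef_pos: [482.3, 120.5, 110.6]
ee_rot: [-0.538, 0.539, -0.458, 0.458]
force: [-1.9, -2.9, -0.3]
grip_width: 0.135
```

```bash

python3 -c "
from c import *
im,d,s=look('d47')
c=im[205:295,210:330,::-1];cv2.imwrite('pics/d47c.png',cv2.resize(c,None,fx=6.667,fy=6.667,interpolation=2))
"
```

```text
53.2833 [482.3 120.5 110.6] -80.7 0.135 [-1.9 -2.9 -0.3] [-0.64  0.57 -0.08] 1.42
u0,v0 188 193
```

View pics/d47c.png

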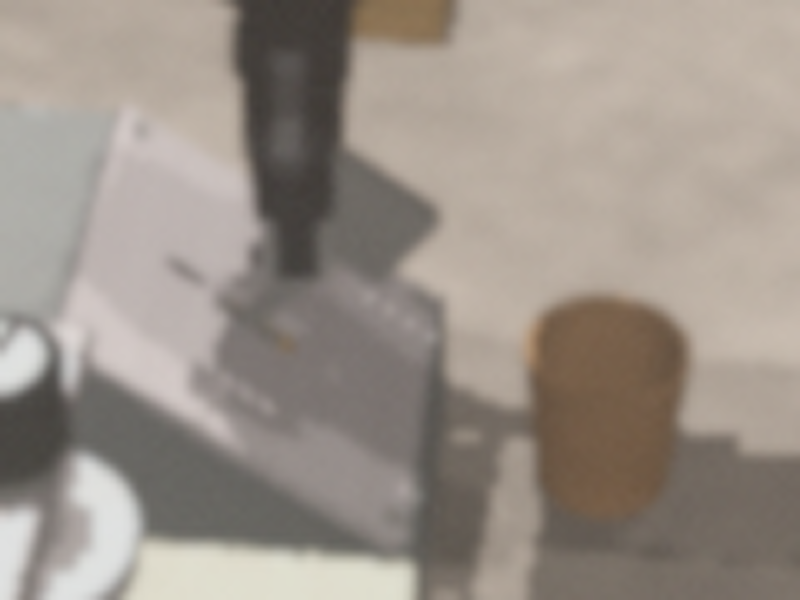

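```bash

python3 -c "
from c import *
im,d,s=look('w47','wrist')
im=cv2.imread('pics/w47.png')[110:300,160:350];cv2.imwrite('pics/w47z.png',cv2.resize(im,(600,600),interpolation=2))
"
```

```text
53.3333 [482.2 120.5 110.4] -80.7 0.135 [-1.5 -3.5 -0.4] [-0.61  0.35 -0.12] 1.42
u0,v0 186 192
```

View pics/w47.png

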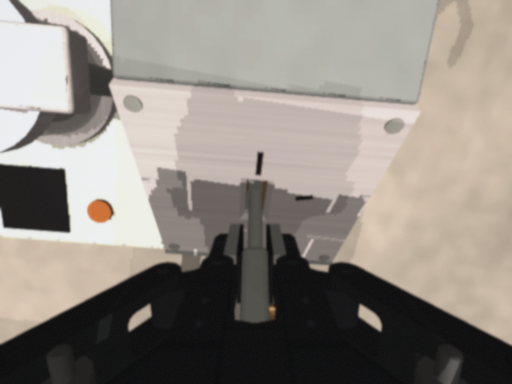

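```bash

python3 -c "
from m import *
go('w47',[(249,190),(262,190),(262,246),(269,250),(272,316),(241,316),(244,250),(250,246)],phs=(0,3,-3),sc=1,o0=(0,0))
d=np.load('pics/w47.npy');s=ctrl.sense();C=cloud('wrist',d,s)
for v in (185,190,200,210,220,230,240,250,260,275,290,305,314): print(v,np.round(C[v,256],1))
"
```

```text
foot [514.85010382 126.08426535  64.50992439] cost 0.6151985151397584 slot [  3.1   3.7 -26.6] tilt 5.954419456598616 axis xs,ys -0.07164366768188973 -0.07515660544307592
phi -6.855107232862109
185 [507.3 122.5  85.6]
190 [504.5 122.   86. ]
200 [499.9 121.3  90.8]
210 [495.6 120.6  95.9]
220 [491.6 120.  100.7]
230 [487.3 119.3 104.5]
240 [483.8 118.7 109.6]
250 [489.1 119.7 132. ]
260 [485.7 119.2 134.9]
275 [481.6 118.5 140.2]
290 [477.9 117.9 145.5]
305 [473.3 117.2 148.9]
314 [472.1 117.  152.9]
```

View pics/w47o.png

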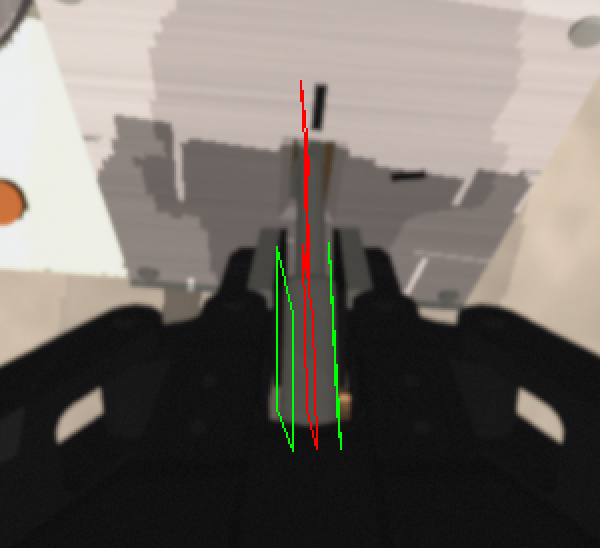

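>>> drive_tool:
  gripper: [0.95, 0.95, 0.95, 0.95]
  offset:
    - [0, 0.004, 0.002]
    - [0, 0.004, 0.002]
    - [0, 0.004, 0.002]
    - [0, 0, 0]
  turn: [-1, 0, 0, 0]
  force: 45

```text
time_s: 53.72
eef_pos: [489.9, 121.7, 103.1]
ee_rot: [0.545, -0.542, 0.451, -0.454]
force: [-16.4, -4.6, 46.2]
grip_width: 0.134
```

```bash
cat > sh.py <<'E'
from c import *
def sh(n):
    im,d,s=look(n,'wrist')
    C=cloud('wrist',d,s)
    for v in range(180,322,8): print(v,np.round(C[v,256],1),end=' ')
E
python3 -c "
from sh import *
sh('w48')"
```

```text
53.7167 [489.9 121.7 103.1] -79.6 0.134 [-16.4  -4.6  46.2] [-0.81  2.6  -0.15] 1.4
u0,v0 186 192
180 [523.4 125.8 103. ] 188 [518.4 124.9  99.2] 196 [513.  123.8  94.7] 204 [505.4 122.3  83.9] 212 [502.5 121.8  89.5] 220 [499.1 121.2  93. ] 228 [496.  120.7  96.9] 236 [492.9 120.1 100.4] 244 [490.  119.6 103.9] 252 [487.3 119.1 107.5] 260 [493.7 120.5 128.5] 268 [491.3 120.  131. ] 276 [489.4 119.7 134.3] 284 [486.8 119.2 136.1] 292 [485.4 119.  139.7] 300 [482.8 118.5 141.2] 308 [481.8 118.4 145. ] 316 [479.5 118.  146.6]
```

View pics/w48.png

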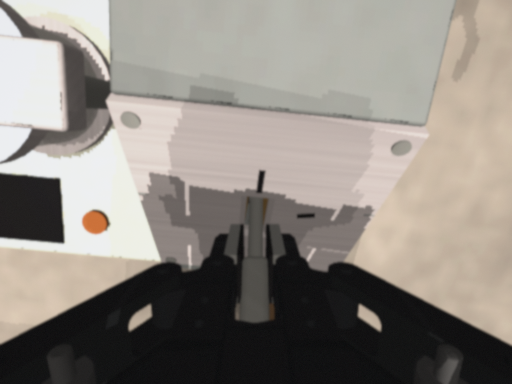

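>>> drive_tool:
  gripper: [0.95, 0.95, 0.95]
  offset:
    - [0, -0.0005, 0.002]
    - [0, 0, 0.001]
    - [0, 0, 0]
  turn: [2, 2, 0]

```text
time_s: 54.02
eef_pos: [491.6, 122.5, 103.1]
ee_rot: [0.527, -0.526, 0.471, -0.473]
force: [-18.9, -4.5, 47.0]
grip_width: 0.131
```

```bash

python3 -c "
from sh import *
sh('w49')
im=cv2.imread('pics/w49.png')[110:300,160:350];cv2.imwrite('pics/w49z.png',cv2.resize(im,(600,600),interpolation=2))"
```

```text
54.0167 [491.6 122.5 103.1] -83.7 0.131 [-18.9  -4.5  47. ] [-0.71  3.3   0.01] 1.47
u0,v0 186 192
180 [525.8 124.3 104.6] 188 [520.8 123.7 100.7] 196 [515.3 123.1  96.2] 204 [506.1 122.   80.6] 212 [503.1 121.6  86.1] 220 [500.3 121.4  91.4] 228 [496.8 121.   94.5] 236 [494.3 120.7  99.6] 244 [491.5 120.4 103.4] 252 [489.  120.2 107.7] 260 [495.4 121.  128.3] 268 [493.3 120.8 131.4] 276 [490.6 120.5 133.3] 284 [488.2 120.2 135.5] 292 [487.2 120.2 139.8] 300 [485.3 120.  142.3] 308 [484.1 119.8 145.7] 316 [481.1 119.5 146.5]
```

View pics/w49z.png

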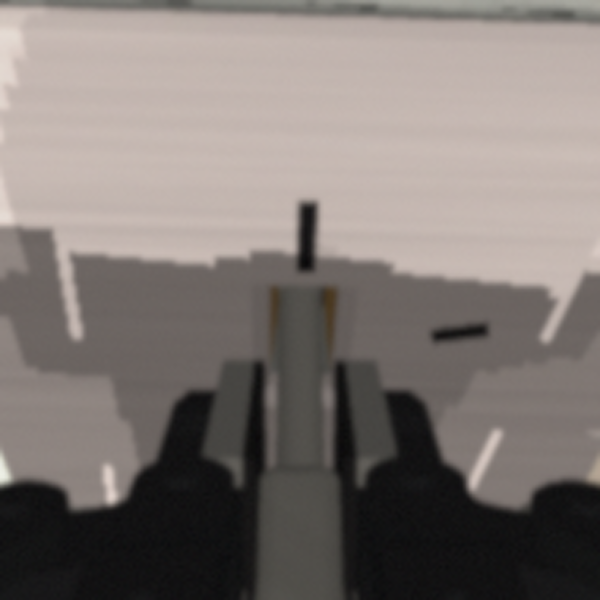

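>>> drive_tool:
  gripper: [0.95, 0.95, 0.95, 0.95, 0.95, 0.95, 0.95, 0.95, 0.95]
  offset:
    - [0, -0.005, -0.0035]
    - [0, -0.006, -0.004]
    - [0, -0.008, -0.0055]
    - [0, -0.01, -0.007]
    - [0, -0.01, -0.007]
    - [0, -0.01, -0.007]
    - [0, -0.02, -0.015]
    - [0, -0.02, -0.015]
    - [0, 0, 0]
  turn: [0, 0, 0, 0, 0, 0, 0, 0, 0]

```text
time_s: 54.82
eef_pos: [426.9, 115.4, 191.0]
ee_rot: [0.528, -0.526, 0.47, -0.473]
force: [0.6, -0.1, 0.6]
grip_width: 0.135
```

```bash

python3 -c "
from c import *
im,d,s=look('d50',hw=60)
plan([425,10,205],-130,s,36)
plan([508,-105,120],-178.5,s,36,start=[425,10,205,-130])
"
```

```text
54.8167 [426.9 115.4 191. ] -83.6 0.135 [ 0.6 -0.1  0.6] [-0.01  0.02  0.04] 1.46
u0,v0 199 156
7 rows "offset": [[0.015, -0.002, -0.002], [0.015, -0.002, -0.0], [0.015, -0.002, 0.001], [0.015, -0.002, 0.003], [0.014, -0.002, 0.005], [0.0135, -0.002, 0.0067], [0.0126, -0.002, 0.0083]] "turn": [6.6, 6.6, 6.6, 6.6, 6.7, 6.6, 6.7]
end [425.  10. 205.] -130.0
7 rows "offset": [[0.005, 0.012, 0.02], [0.003, 0.012, 0.02], [0.0, 0.012, 0.02], [-0.002, 0.012, 0.02], [-0.005, 0.012, 0.02], [-0.0072, 0.0125, 0.0188], [-0.0094, 0.0125, 0.0178]] "turn": [6.9, 6.9, 6.9, 6.9, 7.0, 6.9, 7.0]
end [ 508. -105.  120.] -178.5
```

View pics/d50c.png

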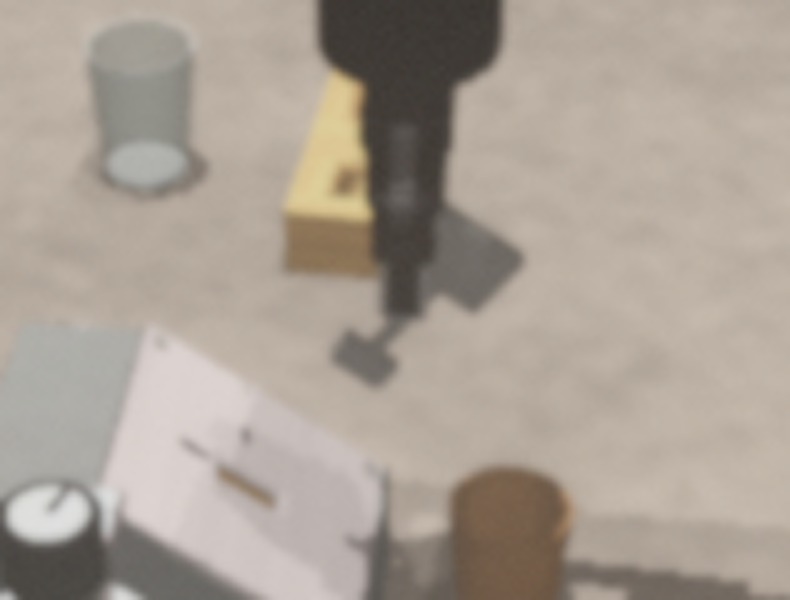

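>>> drive_tool:
  gripper: [0.95, 0.95, 0.95, 0.95, 0.95, 0.95, 0.95, 0.95, 0.95, 0.95, 0.95, 0.95, 0.95, 0.95, 0.95]
  offset:
    - [0.015, -0.002, -0.002]
    - [0.015, -0.002, 0]
    - [0.015, -0.002, 0.001]
    - [0.015, -0.002, 0.003]
    - [0.014, -0.002, 0.005]
    - [0.0135, -0.002, 0.0067]
    - [0.0126, -0.002, 0.0083]
    - [0.005, 0.012, 0.02]
    - [0.003, 0.012, 0.02]
    - [0, 0.012, 0.02]
    - [-0.002, 0.012, 0.02]
    - [-0.005, 0.012, 0.02]
    - [-0.0072, 0.012, 0.0188]
    - [-0.0094, 0.012, 0.0178]
    - [0, 0, 0]
  turn: [6.6, 6.6, 6.6, 6.6, 6.7, 6.6, 6.7, 6.9, 6.9, 6.9, 6.9, 7.0, 6.9, 7.0, 0]

```text
time_s: 56.12
eef_pos: [508.8, -107.4, 114.3]
ee_rot: [0.005, -0.007, 0.708, -0.707]
force: [-0.4, 0.3, -1.4]
grip_width: 0.134
```

```bash

python3 -c "
from c import *
im,d,s=look('d51',hw=60)
"
```

```text
56.1167 [ 508.8 -107.4  114.3] -179.0 0.134 [-0.4  0.3 -1.4] [-0.02 -0.04 -0.01] 2.69
u0,v0 182 128
```

View pics/d51c.png

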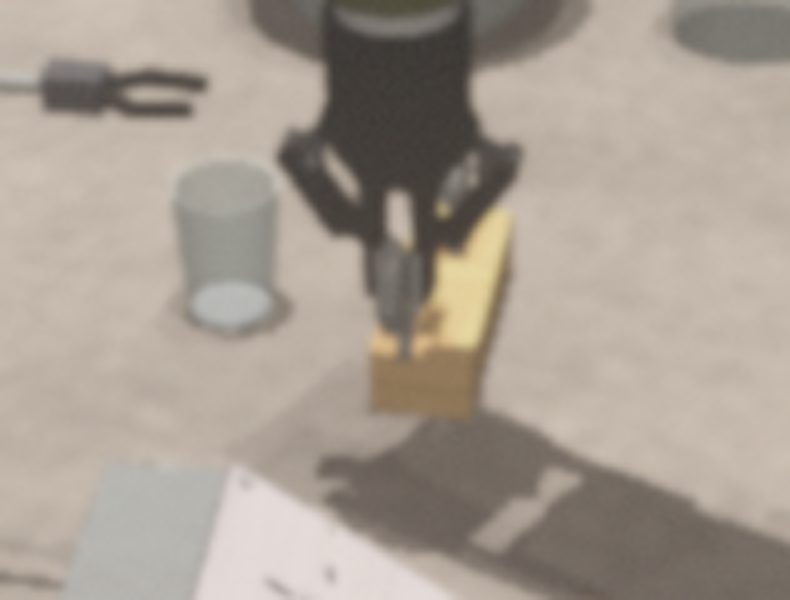

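>>> drive_tool:
  gripper: [0.95, 0.95, 0.95, 0.95, 0.95, 0.95, 0.95, 0.95, 0.95]
  offset:
    - [-0.001, 0.03, 0.008]
    - [0, 0.026, 0.008]
    - [0, 0.004, 0.006]
    - [0, 0, 0.007]
    - [0, 0, 0.008]
    - [0, 0, 0.008]
    - [0, 0, 0.007]
    - [0, 0, 0.005]
    - [0, 0, 0]
  turn: [0, 0, 0, 0, 0, 0, 0, 0, 0]
  force: 20

```text
time_s: 56.92
eef_pos: [511.5, -162.5, 59.9]
ee_rot: [-0.01, 0.008, -0.707, 0.707]
force: [-0.1, 5.0, 2.7]
grip_width: 0.138
```

```bash

python3 -c "
from sh import *
look('d52',hw=45)
sh('w52')
"
```

```text
56.9167 [ 511.5 -162.5   59.9] -178.5 0.138 [-0.1  5.   2.7] [ 1.07 -0.03 -0.01] 2.59
u0,v0 205 148
56.9667 [ 511.4 -162.2   59.6] -178.5 0.128 [-0.3  4.3  3.2] [ 0.9   0.04 -0.03] 2.59
u0,v0 190 193
180 [ 512.3 -190.3   34.1] 188 [ 512.2 -187.1   40.7] 196 [ 512.1 -182.5   40.8] 204 [ 512.  -177.9   41.4] 212 [ 511.8 -173.3   42. ] 220 [ 511.7 -167.8   40.2] 228 [ 511.5 -160.9   35.6] 236 [ 511.3 -155.3   34.6] 244 [ 511.3 -153.1   41.3] 252 [ 511.3 -151.4   48.1] 260 [ 511.3 -150.6   56.1] 268 [ 511.7 -162.5   85.6] 276 [ 511.7 -161.7   90.9] 284 [ 511.7 -160.6   95.1] 292 [ 511.7 -160.    99.7] 300 [ 511.6 -159.1  103.5] 308 [ 511.7 -158.7  107.7] 316 [ 511.6 -157.6  110.8]
```

View pics/d52c.png

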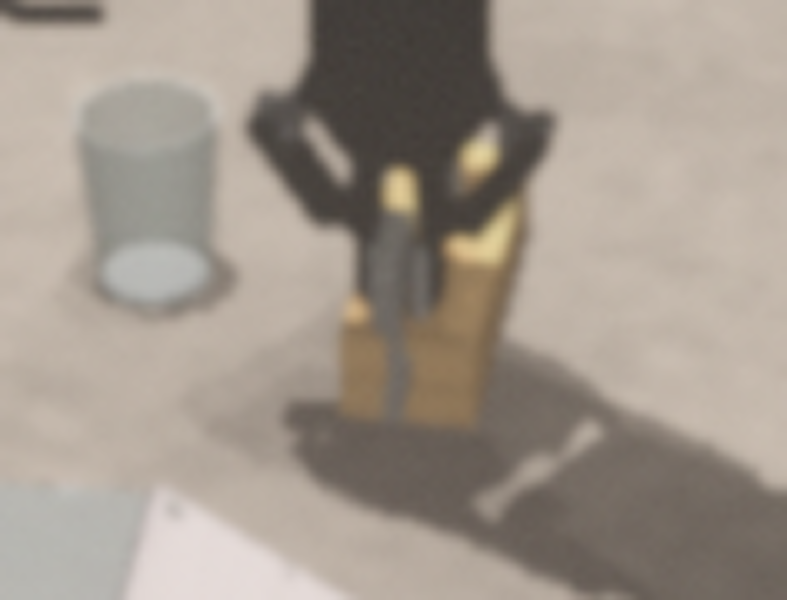

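View pics/w52.png

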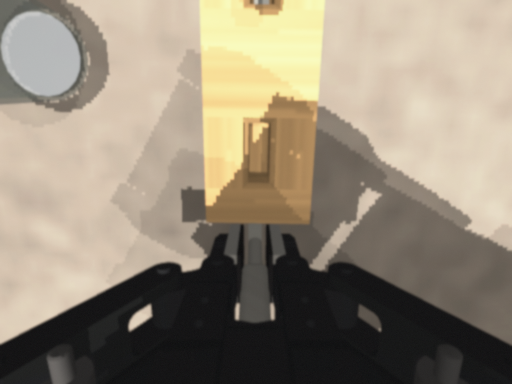

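>>> drive_tool:
  gripper: [0.95, 0.95, 0.95, 0.95, 0.95, 0.95, 0.95, 0.95]
  offset:
    - [0, 0, 0.005]
    - [0, 0, 0.005]
    - [0, 0, 0]
    - [0, -0.02, -0.003]
    - [0, -0.02, 0]
    - [0, 0, 0.026]
    - [0, 0, 0.027]
    - [0, 0, 0]
  turn: [0, 0, 0, 0, 0, 0, 0, 0]
  force: 25

```text
time_s: 57.68
eef_pos: [512.6, -226.3, 98.8]
ee_rot: [-0.009, 0.007, -0.706, 0.708]
force: [-0.7, -0.9, -1.3]
grip_width: 0.132
```

```bash

python3 -c "
from sh import *
look('d53',hw=45)
sh('w53')
"
```

```text
57.6833 [ 512.6 -226.3   98.8] -178.7 0.132 [-0.7 -0.9 -1.3] [-0.04 -0.01 -0.  ] 2.5
u0,v0 208 125
57.7333 [ 512.3 -224.2   98.2] -178.7 0.129 [ 0.   0.1 -0.8] [-0.01  0.04  0.03] 2.5
u0,v0 190 190
180 [ 512.8 -245.5   42.7] 188 [ 512.6 -239.3   40.6] 196 [ 512.5 -233.6   40.9] 204 [ 512.3 -227.8   41.2] 212 [ 511.7 -210.1    7.2] 220 [ 511.6 -202.9    6.9] 228 [ 512.3 -221.1   69.7] 236 [ 512.2 -217.8   74.3] 244 [ 512.1 -212.    73.3] 252 [ 512.1 -209.5   79.1] 260 [ 512.1 -209.4   88.8] 268 [ 512.6 -224.   123.5] 276 [ 512.6 -223.7  129.6] 284 [ 512.6 -222.8  134.2] 292 [ 512.7 -223.2  140.3] 300 [ 512.7 -222.3  144. ] 308 [ 512.7 -221.9  148.2] 316 [ 512.7 -220.9  151.1]
```

View pics/d53c.png

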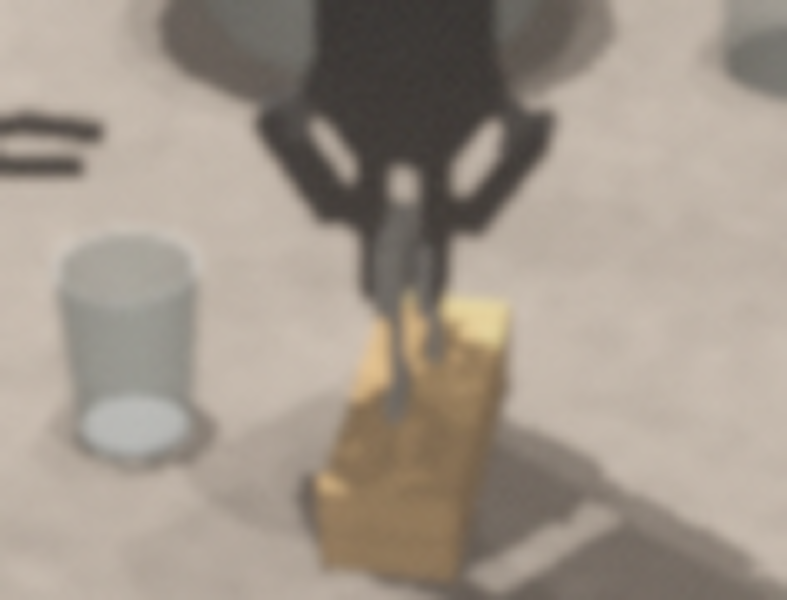

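View pics/w53.png

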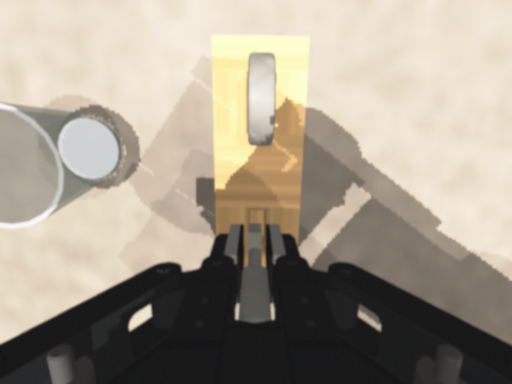

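>>> drive_tool:
  gripper: [0.95, 0.95, 0.95, 0.95, 0.95, 0.95, 0.95, 0.95]
  offset:
    - [0.0015, 0.008, -0.002]
    - [0, 0.008, 0]
    - [0, 0.007, 0]
    - [0, 0.007, 0]
    - [0, 0.007, 0]
    - [0, 0.007, 0]
    - [0, 0.006, 0]
    - [0, 0, 0]
  turn: [0, 0, 0, 0, 0, 0, 0, 0]

```text
time_s: 58.45
eef_pos: [510.9, -221.1, 47.0]
ee_rot: [-0.009, 0.009, -0.706, 0.708]
force: [1.1, -6.5, -2.0]
grip_width: 0.134
```

>>> drive_tool:
  gripper: [0.95, 0.6, 0.4, 0.4, 0.4, 0.4]
  offset:
    - [0, 0.0015, 0]
    - [0, 0, 0]
    - [0, 0, 0]
    - [0, 0, 0]
    - [0, 0, 0]
    - [0, 0, 0]
  turn: [0, 0, 0, 0, 0, 0]

```text
time_s: 58.95
eef_pos: [510.6, -219.9, 46.1]
ee_rot: [0.009, -0.009, 0.707, -0.707]
force: [0.0, -0.2, -0.4]
grip_width: 0.597
```

```bash

python3 -c "
from sh import *
look('d54',hw=45)
sh('w54')
"
```

```text
58.95 [ 510.6 -219.9   46.1] -178.5 0.597 [ 0.  -0.2 -0.4] [-0.02  0.04 -0.05] 2.5
u0,v0 209 142
59.0 [ 510.6 -220.    46.2] -178.5 0.597 [-0.3 -0.2 -0.5] [-0.02  0.02 -0.04] 2.5
u0,v0 190 193
180 [ 511.7 -252.6   40.6] 188 [ 511.6 -248.2   40.1] 196 [ 511.5 -244.5   42.1] 204 [ 511.4 -239.7   40.6] 212 [ 511.3 -235.4   40.9] 220 [ 511.2 -231.5   42.5] 228 [ 511.  -226.5   41.3] 236 [ 510.6 -214.4   24.1] 244 [ 510.4 -208.7   23.2] 252 [ 510.5 -208.4   33.1] 260 [ 511.1 -224.7   73.2] 268 [ 511.2 -224.5   79.5] 276 [ 511.2 -224.7   86. ] 284 [ 511.3 -224.8   91.7] 292 [ 511.3 -224.2   95.8] 300 [ 511.3 -224.3  100.6] 308 [ 511.2 -222.3  102.1] 316 [ 511.2 -220.2  103.5]
```

View pics/d54c.png

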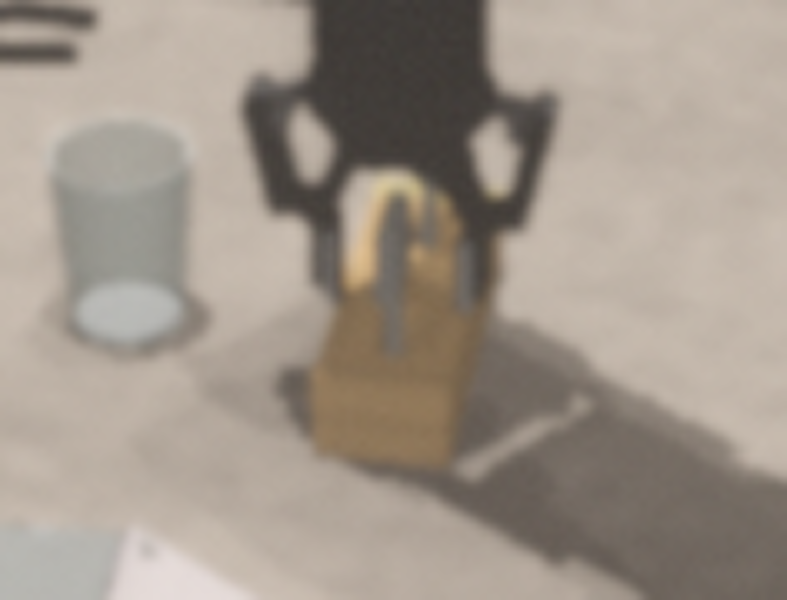

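View pics/w54.png

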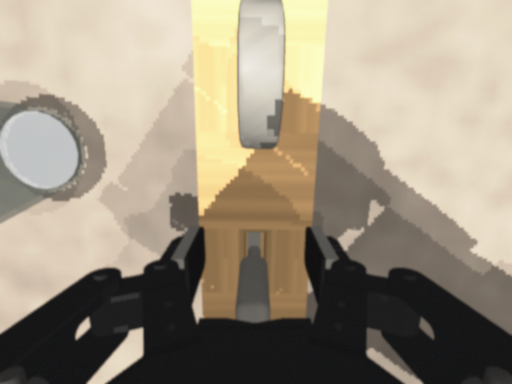

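>>> drive_tool:
  gripper: [0.35, 0.3, 0.3, 0.3, 0.3, 0.3, 0.3]
  offset:
    - [0, 0, 0]
    - [0, -0.02, 0]
    - [0, -0.035, 0]
    - [0, -0.035, 0]
    - [0, -0.03, 0]
    - [0, 0, 0]
    - [0, 0, 0]
  turn: [0, 0, 0, 0, 0, 0, 0]

```text
time_s: 59.63
eef_pos: [511.1, -220.6, 167.6]
ee_rot: [-0.01, 0.008, -0.706, 0.708]
force: [-0.3, -0.4, 0.1]
grip_width: 0.701
```

```bash

python3 -c "
from c import *
look('s55','scene')
im,d,s=look('d55')
cv2.imwrite('pics/d55f.png',im[:,:,::-1])
"
```

```text
59.6333 [ 511.1 -220.6  167.6] -178.6 0.701 [-0.3 -0.4  0.1] [-0.01  0.04 -0.02] 2.5
u0,v0 128 85
59.6833 [ 510.5 -220.2  166. ] -178.6 0.701 [-0.1  0.6 -1.1] [ 0.05  0.   -0.  ] 2.5
u0,v0 202 101
```

View pics/d55f.png

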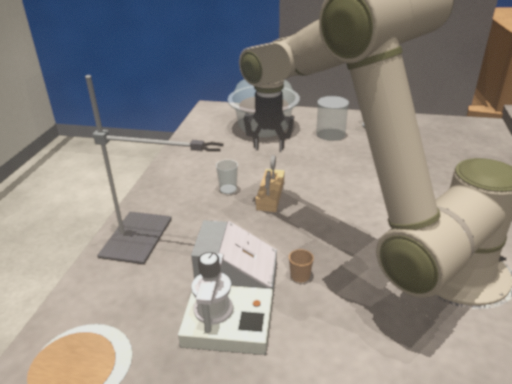

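View pics/s55.png

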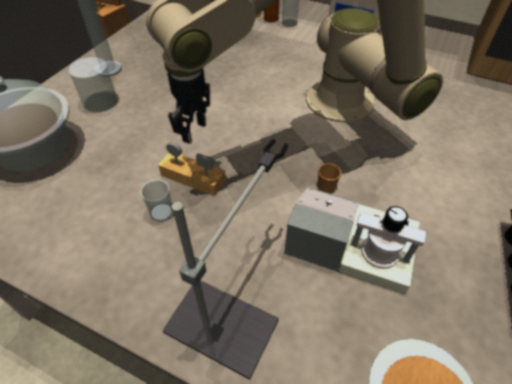

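Both keys stand upright in the block, around side-image pixels (268,180) and (274,165). The beaker (228,176) and the pot (300,265) are where they were, and the robot is clear of everything. I am handing in.

```bash
python3 -c "
from rig import ctrl
print(ctrl.finish_job())"
```

```text
the job is handed in; nothing more can be done
None
```

I clamped the cell, ran the bar key through the lock and stood it back in its own well. I handed the job in at about 59.7 s, and no verdict was reported.

- **Clamp knob:** I turned it 66° clockwise and let go. The index line and collar pointer put the screw at its stop (about 1.6 rad) with roughly 0.3 rad of clutch slip.
- **First insertion:** The key was pushed fully in, but it tipped out when I let go of it. I had to retrieve it from in front of the console and go through the block well again. The second insertion, with the grip kept, seated at about 60 N.
- **Clockwise turn:** I turned it with a fork-like grip and pushed hard against the stop. Key pose fits there gave about 72 to 74°, against 74.5° for the stop, with 4 to 6° of tilt and the foot about 23 to 26 mm deep. Because of the key's play, I am not certain the rotor passed 1.2 rad. Fits taken in other grip positions disagreed, from 69 to 77°.
- **Back home and out:** I turned it home, re-seated it at about 50 N until its lean matched the lock axis, and drew it out.
- **Last checks:** The bar key stands upright and released, its foot at about 8 mm. The round-handled key, beaker and pot look undisturbed. I steered clear of the lab stand and saw no bump on it, and the robot ended clear of everything.

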